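# Load and strap down the decalcification pots on the lab shaker

## Task

Free the two specimen pots jammed in the corners of the yellow bin, stand each upright on a free place of the shaker platform, and press every pot's blue lid fully home. Then take the red-handled spring puller from its stand and, touching the spring with nothing but the puller, stretch the retaining spring by its brass ring until its hook catches behind the red anchor post. Put the puller back upright in its stand, leave every pot standing behind the spring with its lid shut, and leave everything else on the bench alone.

Things in the scene. Friction and masses are not known exactly. Their poses are not given: they have to be found in the camera images.
- shaker: white orbital shaker, fixed. Platform 220 (x) x 320 (y) mm with a black mat, its top 90 mm above the table. Origin: on the table under the platform's centre; front edge with control panel at x = -110 mm, y along the platform, z up. Four grey printed rings on the mat, at x = 30, y = -108, -36, 36, 108 mm, mark the places for pots
- bin: yellow shallow tray, fixed, 132 (x) x 150 (y) mm, walls 4 mm thick and 32 mm high, floor 4 mm, split by a wall along y into a front trough (-x side, 58 mm wide) and a rear one. Origin: on the table under its centre. Two pots are wedged in the front trough's two corners, leaning about 40 degrees out over the front (-x) wall
- swing (a joint): angle (rad) of the retaining spring about its upright pivot stud, which stands on the shaker platform at x = -60, y = -115 mm in the shaker's frame; 0: the spring lies along the shaker's +y; positive: its free end has swung towards the shaker's front (-x), away from the pots. Turns freely with slight friction, -0.15 to 0.6, and stays where it is left
- stretch (a joint): stretch (m) of the retaining spring: 0 slack, at most 0.09; it pulls back with 1.2 N + 120 N/m x stretch. Hooked on its post it reads about 0.060
- retainer: the retaining spring as a whole: steel coil 17 mm thick with the hook at its free end, its centre line level, 130 mm above the table (40 mm above the platform). Origin on the pivot stud's axis, y along the spring towards the hook. It can only swing level and stretch
- hook_end: wire hook, 5 mm wire, with brass ring, at the spring's free end. Frame as retainer's, shifted along y by the stretch. From above: shank at x = -10 mm; end bar across, its near face at y = 144 mm; short lip at x = +10 mm turned back to y = 135.5 mm. The mouth opens to +x, behind the lip; 15 mm clear between shank and lip. Hooked, the post's axis lies near x = 0, y = 140 mm here
- hook_ring (a point): centre of the brass pulling ring, 159 mm from the pivot when the spring is slack (219 mm when hooked): 20 mm clear inside, 5 mm wire, lying level 130 mm above the table, open above and below
- anchor_post (a point): red upright anchor post, 8 mm in diameter with a 12 mm head, on the platform at x = -60, y = 85 mm in the shaker's frame (200 mm from the pivot); top 140 mm above the table. The point is on its axis, 130 mm above the table. To catch it the hook is drawn 9 to 17 mm farther out than its seat, swung to +x until the post lies between shank and lip, then let back
- puller_grip (a point): spring puller, loose, standing upright in its stand: a steel pin 6 mm thick with an 8 mm ball end, 62 mm long, below a 32 mm round guard 6 mm thick and a red square handle 24 x 24 x 60 mm on top. The point is the centre of the handle, on the tool's axis, 98 mm above the pin's tip and 36 mm above the guard's underside; z up the tool, x and y square to the handle's faces; 0.12 kg
- stand: grey block 56 x 56 mm, 68 mm high, fixed, with an 18 mm square hole right through from top to table. Origin on the table under the hole; sides along x and y. The puller stands in it with its guard resting on the top face; the centre of its handle is then 104 mm above the table
- pot0_mid (a point): specimen pot, tall one jammed in the bin's front trough, in its -y corner: white cylinder 44 mm in diameter, 68 mm tall, with a blue lid of the same diameter, 12 mm thick, on top (80 mm in all when shut), 0.11 to 0.2 kg. The point is on its axis, 40 mm above its underside; z up the pot
- pot0_lid (a joint): how far (m) the blue lid of pot0 stands up from fully home: 0 home, 0.008 the most; stiff, needs about 5 to 7 N of push straight down on its top, and stays where it is left; an orange band shows under a lid that is not home
- pot1_mid (a point): specimen pot, short one that may already stand on the shaker platform (absent in some starts): white cylinder 54 mm in diameter, 42 mm tall, with a blue lid of the same diameter, 12 mm thick, on top (54 mm in all when shut), 0.11 to 0.2 kg. The point is on its axis, 27 mm above its underside; z up the pot
- pot1_lid (a joint): how far (m) the blue lid of pot1 stands up from fully home: 0 home, 0.008 the most; stiff, needs about 5 to 7 N of push straight down on its top, and stays where it is left; an orange band shows under a lid that is not home
- pot2_mid (a point): specimen pot, short one that may already stand on the shaker platform (absent in some starts): white cylinder 54 mm in diameter, 42 mm tall, with a blue lid of the same diameter, 12 mm thick, on top (54 mm in all when shut), 0.11 to 0.2 kg. The point is on its axis, 27 mm above its underside; z up the pot
- pot2_lid (a joint): how far (m) the blue lid of pot2 stands up from fully home: 0 home, 0.008 the most; stiff, needs about 5 to 7 N of push straight down on its top, and stays where it is left; an orange band shows under a lid that is not home
- pot3_mid (a point): specimen pot, short one that may already stand on the shaker platform (absent in some starts): white cylinder 54 mm in diameter, 42 mm tall, with a blue lid of the same diameter, 12 mm thick, on top (54 mm in all when shut), 0.11 to 0.2 kg. The point is on its axis, 27 mm above its underside; z up the pot
- pot3_lid (a joint): how far (m) the blue lid of pot3 stands up from fully home: 0 home, 0.008 the most; stiff, needs about 5 to 7 N of push straight down on its top, and stays where it is left; an orange band shows under a lid that is not home
- pot4_mid (a point): specimen pot, short one that may already stand on the shaker platform (absent in some starts): white cylinder 54 mm in diameter, 42 mm tall, with a blue lid of the same diameter, 12 mm thick, on top (54 mm in all when shut), 0.11 to 0.2 kg. The point is on its axis, 27 mm above its underside; z up the pot
- pot4_lid (a joint): how far (m) the blue lid of pot4 stands up from fully home: 0 home, 0.008 the most; stiff, needs about 5 to 7 N of push straight down on its top, and stays where it is left; an orange band shows under a lid that is not home
- pot5_mid (a point): specimen pot, tall one jammed in the bin's front trough, in its +y corner: white cylinder 44 mm in diameter, 68 mm tall, with a blue lid of the same diameter, 12 mm thick, on top (80 mm in all when shut), 0.11 to 0.2 kg. The point is on its axis, 40 mm above its underside; z up the pot
- pot5_lid (a joint): how far (m) the blue lid of pot5 stands up from fully home: 0 home, 0.008 the most; stiff, needs about 5 to 7 N of push straight down on its top, and stays where it is left; an orange band shows under a lid that is not home
Mind the look-alikes: they are no part of the job. Of the things like the part that bears puller_grip, leave any that is purple; of the rest the larger one is meant.

How it is judged:
By the outcome, as a careful person would: the job done as asked, in the order asked, and still so for the second after the job is handed in, with the robot touching nothing.
Of pot1, pot2, pot3, pot4 only 1 to 2 are there at a start; the rules pass over those that are not, and their reading is None.
At some moment in a run one of pot1, pot2, pot3, pot4 may be knocked a few centimetres aside while the robot is not near it.
It also fails if it takes over 192 s, if anything falls off the work surface, if the arm or the gripper's body presses on something with over 40 N, if the wrist force passes 120 N, or if a joint passes its speed limit or range.

## Robot

A 7-joint arm with a two-finger parallel gripper is mounted at the origin on the work surface. World frame = base frame: x ahead of the robot, y to its left, z up, the work surface at z = 0. Lengths are in mm, angles in rad, forces in N, time in s.
With the tool pointing down it reaches from about 425 to 950 mm from the base axis. Payload 4.7 kg.
Tool frame: the origin (TCP) lies at the very end of the fingers, on their centre line; the grasp point (between the pads) lies 19 mm behind it; z points along the fingers, y is the direction in which the jaws open and shut (so a half turn about z gives the same grasp; the last joint's range is limited). The gripper opens to 85 mm and grips with 20 to 120 N. Pads are 22 mm wide; open, the fingers measure 114 mm over their backs; the gripper's body (76 mm by 85 mm) begins 54 mm behind the grasp point. The pads swing forward as they close: fully open they stand 13 mm farther back than shut.
Start: joints at [-0.029, 0.469, -0.049, 1.532, 0.024, 1.141, -0.082], TCP at [675.017, 0.046, 231.335] pointing down, gripper open.
Joint ranges: [-2.59, 2.59], [-0.33, 1.99], [-1.39, 1.29], [0.1, 2.45], [-1.04, 4.18], [0.21, 1.99], [-2.66, 2.66]. Speed limits (rad/s): [2.57, 2.57, 3.14, 3.14, 3.14, 3.14, 3.14].

## Interface

Orientations are given as a unit quaternion [w, x, y, z].
In Python, from bench import robot, eyes gives the robot as it stands.
- The arm moves only by the tool play_rows, never from a script. Its argument "motion" is a list of rows, each a list of 3 entries, a list of its own where there are three numbers: the turn, a rotation vector about the tool's x, y, z normalised to -1 to 1, where 1 is 180 degrees, then the shift along the tool's x, y, z normalised to -1 to 1, where 1 is 200 mm, then the gripper's target within -1 to 1 (shut at 1, half-way at 0, fully open at -1). A call has exactly 10 rows; each row shifts and turns the commanded pose from where the row before left it, along the tool's axes as they then stand; what a row does not reach is not made up. A row lasts 1/12 s, in which the tool goes at most 41.7 mm and 7.16 degrees, less where a joint would pass 70% of its speed; a pose out of reach is approached as far as the arm can. A call with a number of a shift or a turn outside -1 to 1 is refused whole. A call with a gripper value outside its range is refused whole. The fingers move at their own pace and stop on an object; "grip_force" is the grip in N (left out, the last holds). Time passes only in rows, so rows that do not move let the fingers close, or fill a call up. It gives the time, the measured TCP pose, the force and the opening at its end, in the units of the state.
- robot.get_obs(): the state, without advancing time (a new reading comes with each control period).
- eyes.read_camera(name): name is "scene" or "side" or "wrist"; returns (picture, depth): 384x512x3 uint8, red, green, blue; 384x512 float32, mm along the optical axis (not along the pixel's ray), 0 where there is no reading.
- eyes.get_calibration(name): a dict with "fx", "fy", "cx", "cy" (pixels), "camera_from_world" (4x4, takes a point from world to camera coordinates). Camera axes: x right, y up, looking along -z (the intrinsics and any distortion apply to the point x, -y, -z); pixel columns grow to the right and rows downward; lengths in mm; the calibration is good to about 2 mm. A picture is of the moment at which its call begins: read the wrist's pose just before it. get_calibration takes no time and is no camera call; for the wrist camera it gives the pose at the moment of the call.
- robot.finish_job(): hands the job in, once; it reports no verdict.
The state is a dict: "t": time; "q": joint angles; "dq": joint speeds; "joint_torque": joint torques, N m; "eef_pos": TCP position; "orientation": TCP orientation; "ft_force": force on the tool from outside, world axes, zero at the start; "ft_torque": the same for the moment, N m; "finger_gap": finger opening in mm.
Only numpy, scipy, OpenCV 4.12 (cv2) and the standard library are available. Lean on these libraries where they do the work, as an engineer would, in place of code of your own. Each camera call takes 0.05 s, during which the arm holds its last target.

## Working session

There is one attempt and no reset: what is moved stays moved. The work goes in short steps, Python scripts to look and compute and a tool call to move; the robot and the scene stay as the last step left them, time stands still between calls to the robot, and variables do not carry over. Pictures are saved under pics/ and viewed, and the job is handed in when it is done.

Besides the shell and the picture viewer there is one more tool, called by a JSON object that holds its "fn" and its "kwargs". play_rows: Moves the arm, as the interface text tells. Its arguments: {"type":"object","properties":{"motion":{"type":"array"},"grip_force":{"type":"number"}},"required":["motion"]}

```bash
ls -la; mkdir -p pics
python3 - <<'E'
from bench import robot, eyes
import cv2
print(robot.get_obs())
for n in ["scene","side","wrist"]:
    c=eyes.get_calibration(n); print(n,c)
    im,d=eyes.read_camera(n)
    cv2.imwrite(f"pics/a_{n}.png",im[:,:,::-1])
    import numpy as np
    np.savez(f"/tmp/a_{n}.npz",im=im,d=d,**{k:v for k,v in c.items()})
E
```

```text
total 12
drwxr-xr-x  3 agent agent 4096 Dec  6 21:36 .
drwxr-xr-x 23 root  root  4096 Dec  6 21:36 ..
drwxr-xr-x  2 agent agent 4096 Dec  6 21:36 pics
{'t': 0.0, 'q': array([-0.02892168,  0.46943168, -0.04862356,  1.53370451,  0.02411897,
        1.14101775, -0.08229235]), 'dq': array([ 0.00012426,  0.00067359, -0.00024183, -0.00042857, -0.00069806,
       -0.00113783, -0.00035697]), 'joint_torque': array([ 1.18357209e-03, -5.10321057e+01, -4.63755790e-02, -2.37716943e+01,
        1.05899444e-02,  7.35067850e-03,  1.56414734e-05]), 'eef_pos': array([6.74403530e+02, 3.64821853e-02, 2.30263630e+02]), 'orientation': array([-6.69881791e-04,  7.07072970e-01,  7.07139901e-01, -7.25349729e-04]), 'ft_force': array([-0.75197828,  0.37434979,  0.08821175]), 'ft_torque': array([-0.04250984, -0.00975457,  0.03272527]), 'finger_gap': 85.49601283792538}
scene {'fx': 373.2752314527123, 'fy': 373.2752314527123, 'cx': 261.50000871857856, 'cy': 187.1932702620421, 'camera_from_world': array([[ 1.39131689e-01,  9.90008938e-01, -2.29058109e-02,
        -9.49571862e+00],
       [-5.57229683e-01,  9.739009
[... 467 characters left out ...]
4403158e-01,  8.52262801e-01,
        -2.41088257e+02],
       [-4.61782835e-01,  7.16720797e-01,  5.22559004e-01,
        -1.07637172e+03],
       [ 0.00000000e+00,  0.00000000e+00,  0.00000000e+00,
         1.00000000e+00]])}
wrist {'fx': 341.54869478555617, 'fy': 341.54869478555617, 'cx': 248.7572355458104, 'cy': 188.69033953318836, 'camera_from_world': array([[ 9.99998416e-01,  7.83237853e-04, -1.59836430e-03,
        -6.73309638e+02],
       [-1.25610272e-03,  9.46762903e-01, -3.21929229e-01,
         4.41169807e+01],
       [ 1.26112487e-03,  3.21930727e-01,  9.46762387e-01,
        -3.79875466e+02],
       [ 0.00000000e+00,  0.00000000e+00,  0.00000000e+00,
         1.00000000e+00]])}
```

View pics/a_scene.png

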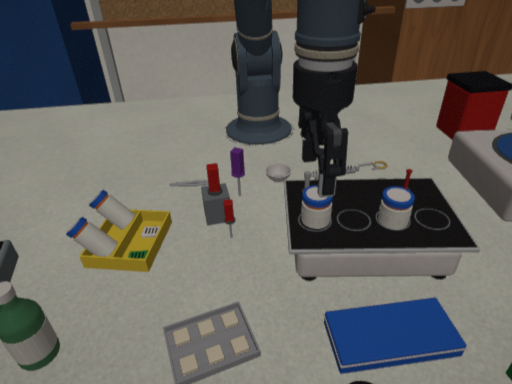

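View pics/a_side.png

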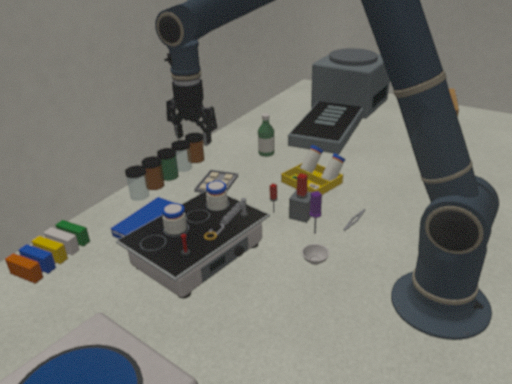

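View pics/a_wrist.png

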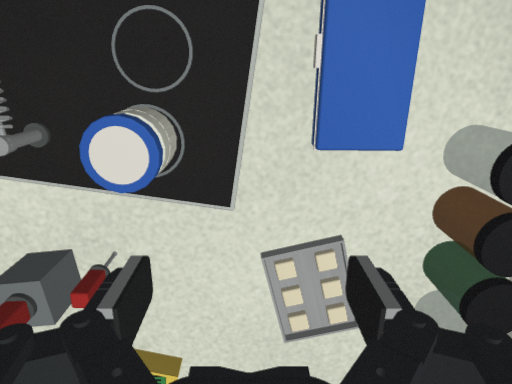

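```bash
cat > h.py <<'E'
import numpy as np, cv2
from scipy.spatial.transform import Rotation as R
def load(f):
    z=np.load(f); return {k:z[k] for k in z.files}
def grab(n,f=None):
    from bench import robot, eyes
    c=eyes.get_calibration(n); im,d=eyes.read_camera(n)
    D=dict(im=im,d=d,**c)
    if f:
        np.savez(f"/tmp/{f}.npz",**D); cv2.imwrite(f"pics/{f}.png",im[:,:,::-1])
    return D
def xyz(D):
    d=D['d'];H,W=d.shape;u,v=np.meshgrid(np.arange(W),np.arange(H))
    X=(u-D['cx'])/D['fx']*d; Y=-(v-D['cy'])/D['fy']*d
    P=np.stack([X,Y,-d],-1); M=D['camera_from_world']
    Q=(P-M[:3,3])@M[:3,:3]
    Q[d<=0]=np.nan
    return Q
def ray_z(D,u,v,z):
    "world point on pixel ray at height z"
    M=D['camera_from_world'];r=np.array([(u-D['cx'])/D['fx'],-(v-D['cy'])/D['fy'],-1.])
    o=-M[:3,:3].T@M[:3,3]; r=M[:3,:3].T@r
    return o+r*(z-o[2])/r[2]
def proj(D,p):
    M=D['camera_from_world'];c=M[:3,:3]@np.asarray(p,float)+M[:3,3]
    return np.array([D['cx']+D['fx']*c[0]/-c[2],D['cy']-D['fy']*c[1]/-c[2]])
def crop(D,u0,v0,u1,v1,s,f):
    im=D['im'][v0:v1,u0:u1,::-1]
    cv2.imwrite(f"pics/{f}.png",cv2.resize(im,None,fx=s,fy=s,interpolation=cv2.INTER_CUBIC))
E
python3 - <<'E'
from h import *
S=load('/tmp/a_scene.npz');D=load('/tmp/a_side.npz')
Q=xyz(S)
for u,v in [(289,184),(444,183),(470,243),(292,246),(350,200),(316,190),(396,194),(300,300)]:
    print(u,v,Q[v,u].round(1))
crop(S,270,140,490,290,3.6,'c1'); crop(S,60,130,260,290,4,'c2'); crop(D,100,160,360,310,3,'c3')
Q=xyz(D)
for u,v in [(173,208),(215,187),(210,236),(240,208)]: print(u,v,Q[v,u].round(1))
E
```

```text
289 184 [461.8   5.9  88.9]
444 183 [3.960e+02 4.187e+02 3.000e-01]
470 243 [691.3 272.2  89.4]
292 246 [650.3 -27.2  90.3]
350 200 [540.9 112.9  90.7]
316 190 [575.5  31.1 148.4]
396 194 [610.4 166.1 147.7]
300 300 [692.  -19.5  -0.7]
173 208 [613.5 165.1 145. ]
215 187 [583.4  35.6 146.1]
210 236 [516.1 153.   89.4]
240 208 [489.3  60.8 126.2]
```

View pics/c1.png

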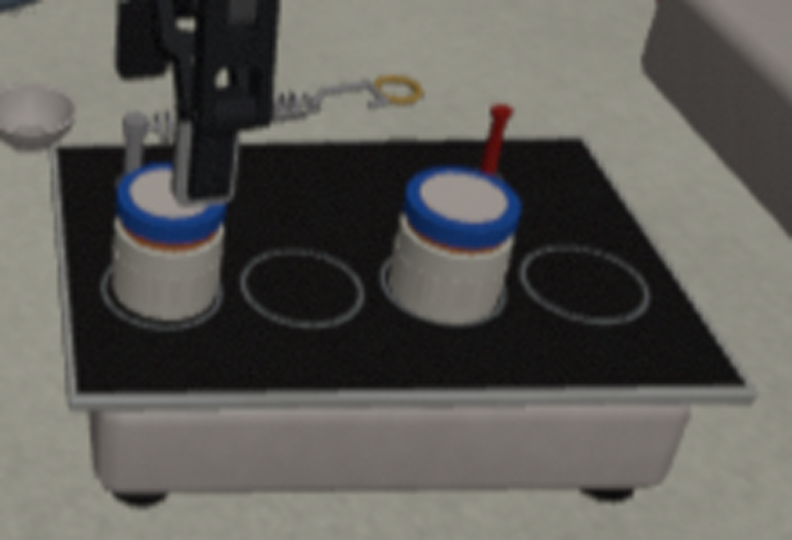

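View pics/c2.png

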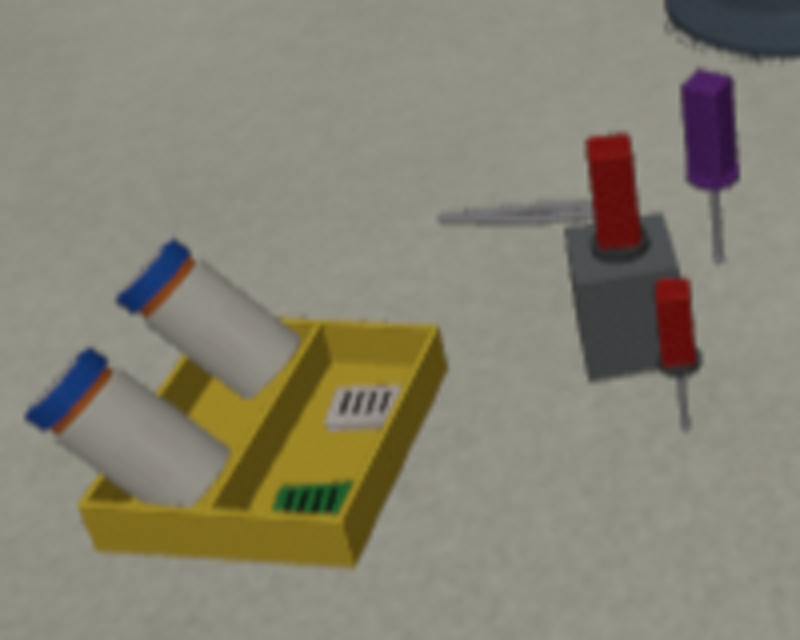

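View pics/c3.png

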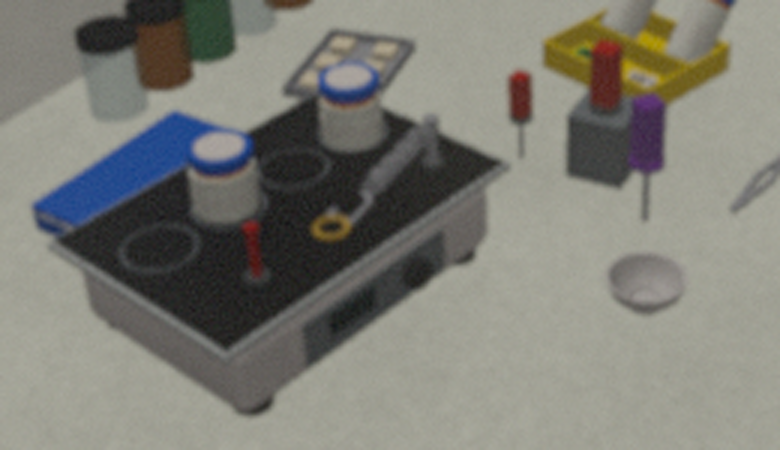

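{"fn": "play_rows", "kwargs": {"motion": [[[0, 0, 0], [0.05, -0.065, -0.065], -1], [[0, 0, 0], [0.05, -0.065, -0.065], -1], [[0, 0, 0], [0.05, -0.065, -0.065], -1], [[0, 0, 0], [0.05, -0.065, -0.065], -1], [[0, 0, 0], [0.05, -0.065, -0.065], -1], [[0, 0, 0], [0.05, -0.065, -0.065], -1], [[0, 0, 0], [0.05, -0.065, -0.065], -1], [[0, 0, 0], [0.05, -0.065, -0.065], -1], [[0, 0, 0], [0.05, -0.065, -0.065], -1], [[0, 0, 0], [0.05, -0.065, -0.065], -1]]}}

```text
t: 0.98
eef_pos: [544.1, 100.4, 361.6]
orientation: [-0.0, 0.707, 0.707, -0.0]
ft_force: [0.5, -0.2, 0.6]
finger_gap: 85.4
```

Run:
```python
from h import *
from bench import robot
print(robot.get_obs()['eef_pos'],robot.get_obs()['orientation'])
D=grab('wrist','b_wrist'); M=D['camera_from_world'];print(-M[:3,:3].T@M[:3,3])
Q=xyz(D); print(Q[190,250])
S=grab('scene','b_scene')
```

```text
[544.0674271  100.39534019 361.63341311] [-1.44345537e-04  7.07122762e-01  7.07090734e-01 -2.68625659e-04]
[543.25336482 181.47519593 504.05859125]
[544.80437479  38.59729857  89.22103109]
```

View pics/b_wrist.png

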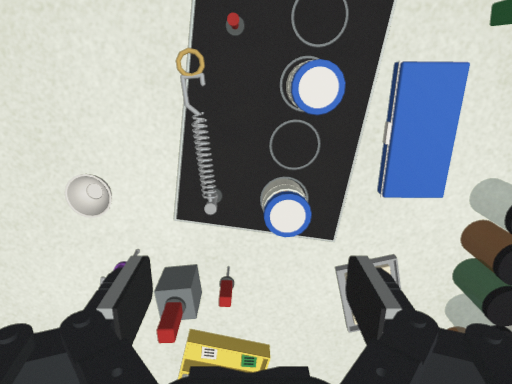

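Run:
```python
from h import *
for f in ['b_scene','b_wrist']:
    D=load(f'/tmp/{f}.npz');Q=xyz(D)
    m=(abs(Q[...,2]-90)<6)&(Q[...,0]>380)&(Q[...,0]<760)&(Q[...,1]>-100)&(Q[...,1]<330)
    m=m.astype(np.uint8); m=cv2.morphologyEx(m,cv2.MORPH_OPEN,np.ones((3,3)))
    P=Q[m>0]; print(f,len(P),np.median(P[:,2]))
    r=cv2.minAreaRect(P[:,:2].astype(np.float32)); print(r, cv2.boxPoints(r).round(1).tolist())
    # red post , red things, yellow
    hsv=cv2.cvtColor(D['im'],cv2.COLOR_RGB2HSV)
    red=((hsv[...,0]<8)|(hsv[...,0]>172))&(hsv[...,1]>150)&(hsv[...,2]>60)
    n,l,st,ce=cv2.connectedComponentsWithStats(red.astype(np.uint8))
    for i in range(1,n):
        if st[i,4]>15:
            q=Q[l==i]; print('red',st[i],np.nanmedian(q,0).round(1),'zmax',np.nanpercentile(q[:,2],95).round(1))
    blue=(hsv[...,0]>100)&(hsv[...,0]<125)&(hsv[...,1]>140)
    n,l,st,ce=cv2.connectedComponentsWithStats(blue.astype(np.uint8))
    for i in range(1,n):
        if st[i,4]>60:
            q=Q[l==i]; print('blue',st[i],np.nanmedian(q,0).round(1),'z95',np.nanpercentile(q[:,2],95).round(1))
D=load('/tmp/b_wrist.npz')
crop(D,150,0,410,260,3,'d1')
crop(D,90,230,290,384,4,'d2')
S=load('/tmp/b_scene.npz'); crop(S,270,140,490,290,3.6,'d3')
```

```text
b_scene 10210 89.77243654622113
((575.6483764648438, 139.11520385742188), (320.5511169433594, 223.53297424316406), 81.51358032226562) [[441.5, -2.9000000953674316], [662.5, -35.900001525878906], [709.7999877929688, 281.1000061035156], [488.79998779296875, 314.1000061035156]]
red [ 455   86   53   45 1437] [209.2 611.6 102.9] zmax 151.6
red [207 164  13  28 287] [ 443.1 -152.5  111.1] zmax 133.6
red [404 170   8  18  58] [531.6 230.1 123.2] zmax 139.6
red [224 200  10  22 176] [ 517.8 -128.2   78.7] zmax 94.0
blue [    0     0   110   110 10053] [-526.  -777.7  126.1] z95 318.6
blue [497 134  15  26 269] [393.8 550.2  93. ] z95 94.3
blue [302 185  31  22 282] [603.3  28.3 147.8] z95 149.8
blue [382 186  33  23 306] [627.4 162.7 146.5] z95 148.7
blue [ 90 191  17  17  99] [ 447.1 -390.6   87.8] z95 94.5
blue [ 67 218  19  19 127] [ 534.6 -410.6   88. ] z95 93.9
blue [ 326  298  140   67 6442] [794.1  98.6  29.2] z95 30.7
blue [339 351 124  22 525] [832.4  97.6  11.1] z95 16.5
b_wrist 36068 90.19787564770249
((572.5860595703125, 125.40580749511719), (294.62646484375, 220.52626037597656), 81.67729949951172) [[442.20001220703125, -4.400000095367432], [660.4000244140625, -36.29999923706055], [703.0, 255.1999969482422], [484.79998779296875, 287.1000061035156]]
red [227  13  12  16 142] [527.9 230.2 139.7] zmax 141.0
red [220 281  12  26 276] [ 509.5 -120.5   86.1] zmax 94.8
red [157 303  25  40 724] [ 434.  -143.1  119. ] zmax 134.1
blue [292  59  54  56 940] [611.9 169.7 148. ] z95 149.4
blue [388  63  10  58 150] [742.1 157.4  12.3] z95 16.3
blue [ 383   62   86  135 8624] [785.4 110.3  29.7] z95 31.2
blue [378 144   9  48 110] [741.4  47.9  12.4] z95 16.3
blue [264 192  48  45 712] [585.3  36.4 149.3] z95 150.6
```

View pics/d1.png

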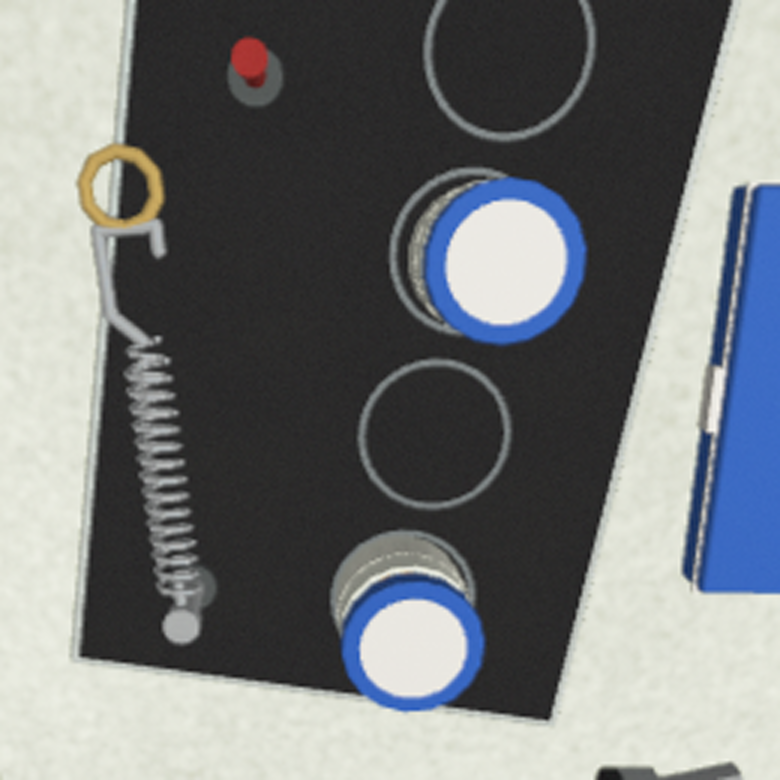

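View pics/d3.png

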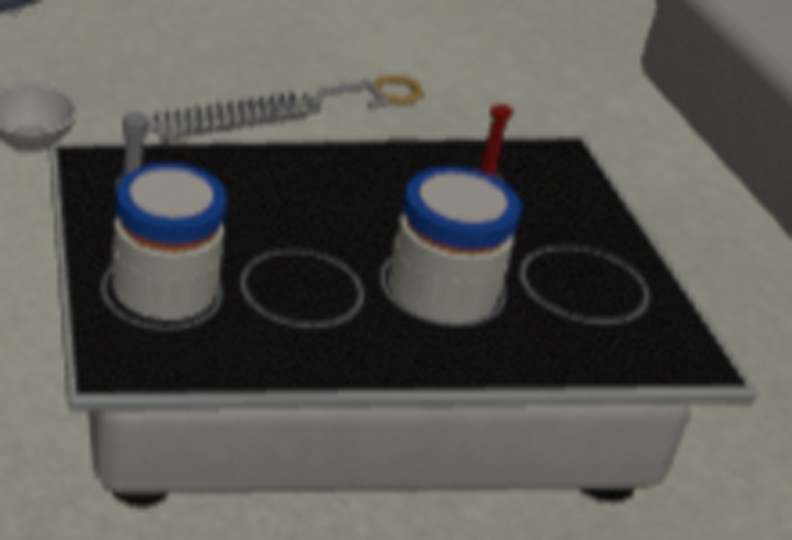

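View pics/d2.png

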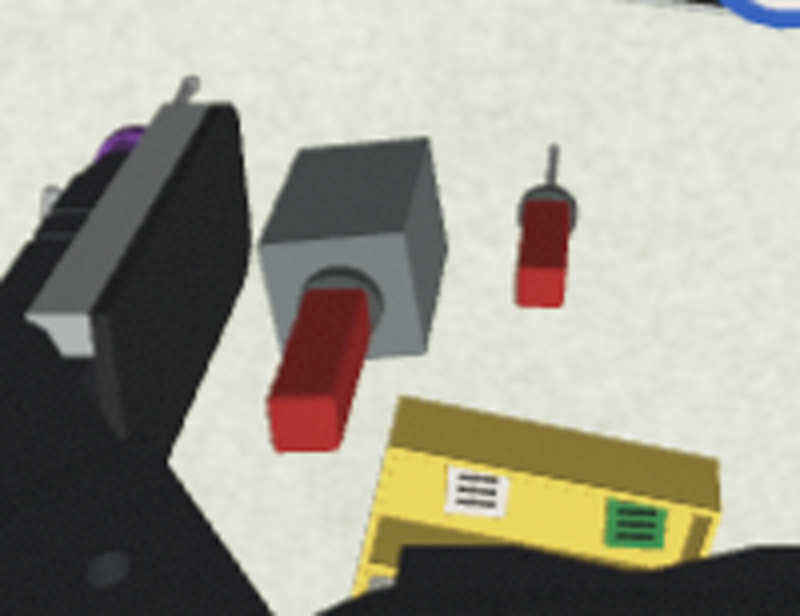

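{"fn": "play_rows", "kwargs": {"motion": [[[0, 0, 0], [-0.165, -0.03, 0], -1], [[0, 0, 0], [-0.165, -0.03, 0], -1], [[0, 0, 0], [-0.165, -0.03, 0], -1], [[0, 0, 0], [-0.165, -0.03, 0], -1], [[0, 0, 0], [-0.165, -0.03, 0], -1], [[0, 0, 0], [-0.165, -0.03, 0], -1], [[0, 0, 0], [-0.165, -0.03, 0], -1], [[0, 0, 0], [-0.165, -0.03, 0], -1], [[0, 0, 0], [-0.165, -0.03, 0], -1], [[0, 0, 0], [-0.165, -0.03, 0], -1]]}}

```text
t: 1.92
eef_pos: [484.1, -232.5, 360.3]
orientation: [-0.0, 0.708, 0.707, -0.0]
ft_force: [0.7, -0.1, 0.2]
finger_gap: 85.1
```

Run:
```python
from h import *
from bench import robot
print(robot.get_obs()['eef_pos'],robot.get_obs()['orientation'])
D=grab('wrist','e_wrist'); Q=xyz(D)
np.set_printoptions(suppress=True)
hsv=cv2.cvtColor(D['im'],cv2.COLOR_RGB2HSV)
y=(hsv[...,0]>20)&(hsv[...,0]<32)&(hsv[...,1]>120)
for lo,hi in [(28,36),(1,7)]:
    m=(y&(Q[...,2]>lo)&(Q[...,2]<hi)).astype(np.uint8)
    P=Q[m>0][:,:2].astype(np.float32); r=cv2.minAreaRect(P); print(len(P),r,cv2.boxPoints(r).round(1).tolist())
red=((hsv[...,0]<8)|(hsv[...,0]>172))&(hsv[...,1]>150)&(hsv[...,2]>60)
n,l,st,ce=cv2.connectedComponentsWithStats(red.astype(np.uint8))
for i in range(1,n):
    if st[i,4]>15:
        q=Q[l==i]; t=q[q[:,2]>np.nanpercentile(q[:,2],98)-3]
        print('red',st[i],np.nanmedian(t,0).round(1), len(t),cv2.minAreaRect(t[:,:2].astype(np.float32)))
blue=(hsv[...,0]>100)&(hsv[...,0]<125)&(hsv[...,1]>140)
n,l,st,ce=cv2.connectedComponentsWithStats(blue.astype(np.uint8))
for i in range(1,n):
    if st[i,4]>60:
        q=Q[l==i]; print('blue',st[i],np.nanmedian(q,0).round(1),'z95',np.nanpercentile(q[:,2],95).round(1))
gray=(hsv[...,1]<60)&(abs(Q[...,2]-68)<4)&(abs(Q[...,0]-440)<60)&(abs(Q[...,1]+150)<60)
P=Q[gray][:,:2].astype(np.float32); print('stand',len(P),cv2.minAreaRect(P))
```

```text
[ 484.11482926 -232.47868181  360.33820119] [-3.49199408e-04  7.07508565e-01  7.06704511e-01 -4.92708623e-04]
1124 ((492.63616943359375, -338.4074401855469), (132.27532958984375, 149.15501403808594), 76.04826354980469) [[404.29998779296875, -384.6000061035156], [549.0999755859375, -420.6000061035156], [581.0, -292.20001220703125], [436.20001220703125, -256.20001220703125]]
3296 ((492.47406005859375, -337.290771484375), (128.90890502929688, 142.45237731933594), 75.8872299194336) [[407.70001220703125, -382.3999938964844], [545.7999877929688, -417.20001220703125], [577.2999877929688, -292.1000061035156], [439.1000061035156, -257.3999938964844]]
red [263  44  17  17 251] [ 507.9 -128.8   94.2] 217 ((508.25115966796875, -129.35218811035156), (15.533438682556152, 16.721464157104492), 89.8604736328125)
red [187  64  28  24 624] [ 430.6 -153.8  133.6] 469 ((430.9394836425781, -154.43289184570312), (22.48130226135254, 22.432281494140625), 89.91499328613281)
blue [196 249  30  18 277] [ 432.9 -386.7   89.8] z95 95.2
blue [259 263  29  16 260] [ 516.6 -407.5   89.6] z95 94.8
stand 1505 ((430.39459228515625, -154.1309814453125), (56.1710090637207, 55.906402587890625), 5.916441440582275)
```

View pics/e_wrist.png

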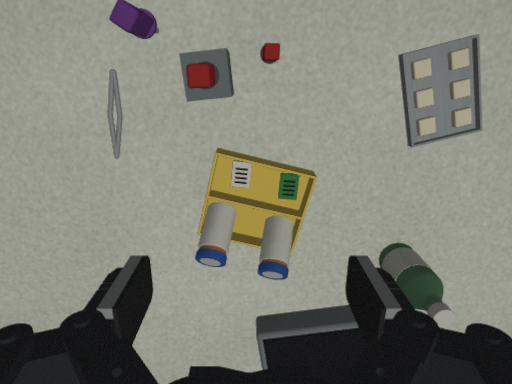

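```bash
cat > fitc.py <<'E'
from h import *
from scipy.optimize import least_squares
def fitcyl(P,a0,d0,r=22):
    d0=d0/np.linalg.norm(d0)
    e1=np.cross(d0,[0,0,1.]);
    if np.linalg.norm(e1)<.1: e1=np.array([1.,0,0])
    e1/=np.linalg.norm(e1);e2=np.cross(d0,e1)
    def un(p):
        d=d0+p[2]*e1+p[3]*e2; d/=np.linalg.norm(d); return a0+p[0]*e1+p[1]*e2,d
    def f(p):
        a,d=un(p); q=P-a; return np.linalg.norm(q-np.outer(q@d,d),axis=1)-r
    s=least_squares(f,np.zeros(4),loss='soft_l1',f_scale=1.)
    a,d=un(s.x); return a,d,np.sqrt(np.mean(np.clip(f(s.x),-5,5)**2))
E
python3 - <<'E'
from fitc import *
np.set_printoptions(suppress=True,precision=3)
bx=np.array([.241,.970,0]);by=np.array([-.970,.241,0]);C=np.array([492.6,-338.4,0])
grab('side','e_side');grab('scene','e_scene')
Ds=[load(f'/tmp/{f}.npz') for f in ['e_wrist','e_scene','e_side']]
for yy in (-49,49):
    a0=C-47.3*bx+yy*by+np.array([0,0,48.8]); d0=-.643*bx+np.array([0,0,.766])
    for sel in [[0],[1],[2],[0,1,2]]:
        PP=[]
        for k in sel:
            D=Ds[k];Q=xyz(D);hsv=cv2.cvtColor(D['im'],cv2.COLOR_RGB2HSV)
            q=Q-a0;s=q@d0;rad=np.linalg.norm(q-s[...,None]*d0,axis=-1)
            m=(hsv[...,1]<70)&(hsv[...,2]>90)&(rad<30)&(s>-25)&(s<25)&(Q[...,2]>34)
            PP.append(Q[m])
        P=np.concatenate(PP)
        if len(P)<30: print(sel,len(P)); continue
        a,d,e=fitcyl(P,a0,d0)
        # extents
        s=(P-a)@d
        rel=a-C
        print(yy,sel,len(P),'a',a,'d',d,'tilt',np.degrees(np.arccos(d[2])).round(1),'az',np.degrees(np.arctan2(-d[1],-d[0])).round(1),'rms',e.round(2),'bin',(rel@bx).round(1),(rel@by).round(1))
crop(Ds[0],170,130,330,290,5,'e1')
E
```

```text
-49 [0] 920 a [ 522.863 -395.607   48.006] d [-0.156 -0.646  0.747] tilt 41.7 az 76.4 rms 0.71 bin -48.2 -43.1
-49 [1] 623 a [ 523.655 -395.185   48.51 ] d [-0.17  -0.642  0.748] tilt 41.6 az 75.2 rms 1.09 bin -47.6 -43.8
-49 [2] 182 a [ 521.793 -396.455   47.099] d [-0.15  -0.651  0.744] tilt 41.9 az 77.0 rms 2.29 bin -49.3 -42.3
-49 [0, 1, 2] 1725 a [ 523.234 -395.524   48.149] d [-0.162 -0.645  0.747] tilt 41.7 az 75.9 rms 1.21 bin -48.0 -43.5
49 [0] 953 a [ 434.921 -373.691   48.061] d [-0.16  -0.648  0.745] tilt 41.9 az 76.1 rms 0.7 bin -48.1 47.4
49 [1] 498 a [ 435.918 -373.261   48.612] d [-0.163 -0.645  0.747] tilt 41.7 az 75.8 rms 1.16 bin -47.5 46.6
49 [2] 212 a [ 433.792 -374.93    46.823] d [-0.115 -0.666  0.737] tilt 42.5 az 80.2 rms 2.62 bin -49.6 48.2
49 [0, 1, 2] 1663 a [ 435.264 -373.654   48.16 ] d [-0.159 -0.649  0.744] tilt 41.9 az 76.2 rms 1.41 bin -48.0 47.1
```

View pics/e1.png

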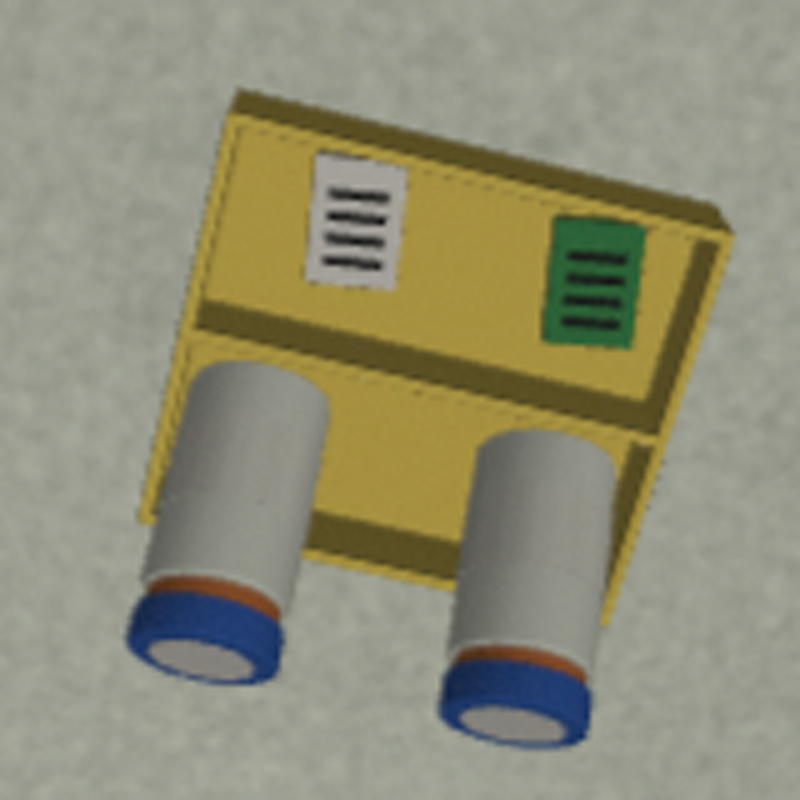

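```bash
cat >> h.py <<'E'
np.set_printoptions(suppress=True,precision=3)
def mat(x,y,z): return np.stack([x,y,z],1)
def plan(p1,R1,n,o=None):
    "rows to pose p1,R1 in n rows: turn (norm) & shift (norm) in tool axes"
    from bench import robot
    if o is None: o=robot.get_obs()
    p0=np.array(o['eef_pos']);q=o['orientation'];R0=R.from_quat([q[1],q[2],q[3],q[0]])
    R1=R.from_matrix(R1) if not isinstance(R1,R) else R1
    rv=(R0.inv()*R1).as_rotvec(); 
    print('turn total deg',np.degrees(rv).round(2),'shift total world',(p1-p0).round(1),'in tool now',R0.inv().apply(p1-p0).round(1))
    for i in range(n):
        Ri=R0*R.from_rotvec(rv*i/n)
        sh=Ri.inv().apply((p1-p0)/n)/200
        print([(rv/n/np.pi).round(4).tolist(),sh.round(4).tolist()])
E
python3 - <<'E'
from h import *
for f in ['e_wrist','e_side','e_scene']:
    D=load(f'/tmp/{f}.npz');Q=xyz(D)
    # height map grid
    print(f)
    for x in range(380,720,40):
        row=[]
        for y in range(-640,-420,30):
            m=(abs(Q[...,0]-x-20)<20)&(abs(Q[...,1]-y-15)<15)
            row.append(int(np.nanpercentile(Q[...,2][m],95)) if m.sum()>3 else -99)
        print(x,row)
E
```

```text
e_wrist
380 [1, 1, 1, 1, 1, 1, 1, 77]
420 [1, 0, 0, 1, 0, 1, 1, 84]
460 [0, 1, 47, 0, 1, 1, 1, 80]
500 [54, 54, 54, 1, 1, 0, 77, 93]
540 [54, 55, 54, 45, 1, 1, 1, 32]
580 [54, 54, 54, 49, 0, 1, 1, 0]
620 [54, 55, 55, 53, 1, 1, 1, 1]
660 [-99, 54, 54, 53, -99, -99, 90, 1]
700 [-99, -99, -99, -99, -99, 107, 150, 113]
e_side
380 [0, 0, 0, 0, 0, 0, 0, 0]
420 [0, 0, 0, 0, 0, 0, -1, -99]
460 [29, 39, 43, 16, -99, -99, -99, 80]
500 [52, 53, 52, 45, 1, 0, -99, 90]
540 [53, 53, 52, 45, -2, -99, -99, -99]
580 [52, 54, 52, 47, 0, 0, 0, 0]
620 [53, 52, 53, 51, 0, 0, 0, 0]
660 [53, 53, 54, 50, 0, 0, 86, 86]
700 [-99, 0, 0, 0, 0, 89, 147, 111]
e_scene
380 [0, 0, 0, 0, 0, 0, 0, 0]
420 [0, 0, 0, 0, 1, 0, -99, 84]
460 [-99, -99, 15, 0, 0, 0, 0, -99]
500 [-99, -99, 50, 0, 0, 0, 1, 92]
540 [-99, -99, 49, 43, 0, 0, 0, 69]
580 [-99, -99, -99, 37, 0, 0, 0, 0]
620 [-99, -99, -99, -99, -99, 0, 0, 0]
660 [-99, -99, -99, -99, 0, -99, 0, 0]
700 [-99, -99, -99, -99, 0, 0, 149, 136]
```

View pics/e_side.png

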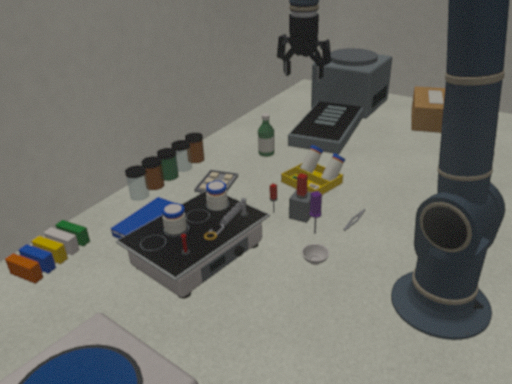

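Run:
```python
from h import *
D=load('/tmp/e_side.npz');Q=xyz(D)
for u,v in [(320,70),(350,55),(370,80),(355,100),(330,85),(430,110)]: print(u,v,Q[v,u])
d=np.array([-.161,-.647,.746]); d/=np.linalg.norm(d)
ty=np.array([.970,-.241,0]); ty-=ty@d*d; ty/=np.linalg.norm(ty); tx=np.cross(ty,-d)
Rb=mat(tx,ty,-d); np.save('/tmp/Rb.npy',Rb)
a=np.array([523.2,-395.5,48.15])
plan(a+101.5*d+np.array([0,0,40]),Rb,10)
```

```text
320 70 [ 425.486 -232.446  401.649]
350 55 [  663.211 -1013.978   217.489]
370 80 [ 528.581 -904.921  163.727]
355 100 [ 580.983 -897.824   74.804]
330 85 [ 691.678 -892.12   121.473]
430 110 [ 285.329 -912.387   82.724]
turn total deg [-5.04 41.65 12.88] shift total world [  23.3 -227.2 -196.3] in tool now [-226.9   25.4  196.5]
[[-0.0028, 0.0231, 0.0072], [-0.1134, 0.0127, 0.0982]]
[[-0.0028, 0.0231, 0.0072], [-0.12, 0.0145, 0.0899]]
[[-0.0028, 0.0231, 0.0072], [-0.1258, 0.0165, 0.0811]]
[[-0.0028, 0.0231, 0.0072], [-0.131, 0.0187, 0.0719]]
[[-0.0028, 0.0231, 0.0072], [-0.1354, 0.0211, 0.0624]]
[[-0.0028, 0.0231, 0.0072], [-0.1391, 0.0237, 0.0526]]
[[-0.0028, 0.0231, 0.0072], [-0.142, 0.0265, 0.0426]]
[[-0.0028, 0.0231, 0.0072], [-0.1441, 0.0294, 0.0324]]
[[-0.0028, 0.0231, 0.0072], [-0.1454, 0.0324, 0.0222]]
[[-0.0028, 0.0231, 0.0072], [-0.1459, 0.0355, 0.0119]]
```

{"fn": "play_rows", "kwargs": {"motion": [[[-0.0028, 0.0231, 0.0072], [-0.1134, 0.0127, 0.0982], -0.6], [[-0.0028, 0.0231, 0.0072], [-0.12, 0.0145, 0.0899], -0.6], [[-0.0028, 0.0231, 0.0072], [-0.1258, 0.0165, 0.0811], -0.6], [[-0.0028, 0.0231, 0.0072], [-0.131, 0.0187, 0.0719], -0.6], [[-0.0028, 0.0231, 0.0072], [-0.1354, 0.0211, 0.0624], -0.6], [[-0.0028, 0.0231, 0.0072], [-0.1391, 0.0237, 0.0526], -0.6], [[-0.0028, 0.0231, 0.0072], [-0.142, 0.0265, 0.0426], -0.6], [[-0.0028, 0.0231, 0.0072], [-0.1441, 0.0294, 0.0324], -0.6], [[-0.0028, 0.0231, 0.0072], [-0.1454, 0.0324, 0.0222], -0.6], [[-0.0028, 0.0231, 0.0072], [-0.1459, 0.0355, 0.0119], -0.6]]}}

```text
t: 2.9
eef_pos: [511.0, -457.1, 163.2]
orientation: [-0.221, 0.733, 0.577, 0.282]
ft_force: [0.9, 0.1, 0.3]
finger_gap: 68.3
```

Run:
```python
from h import *
from bench import robot
print(robot.get_obs()['q'])
Rb=np.load('/tmp/Rb.npy');d=-Rb[:,2]
a=np.array([523.2,-395.5,48.15])
plan(a+70*d,Rb,3)
D=grab('wrist','f_wrist');S=grab('scene','f_scene')
```

```text
[ 0.809  0.804  0.171  1.302 -0.649  1.599  0.894]
turn total deg [-0.19 -0.26  0.31] shift total world [  0.9  16.4 -62.8] in tool now [-30.1  -3.   57.5]
[[-0.0004, -0.0005, 0.0006], [-0.0502, -0.0051, 0.0958]]
[[-0.0004, -0.0005, 0.0006], [-0.05, -0.0051, 0.0959]]
[[-0.0004, -0.0005, 0.0006], [-0.0499, -0.0051, 0.0959]]
```

View pics/f_wrist.png

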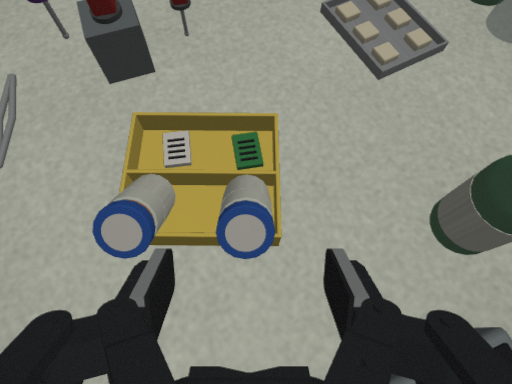

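View pics/f_scene.png

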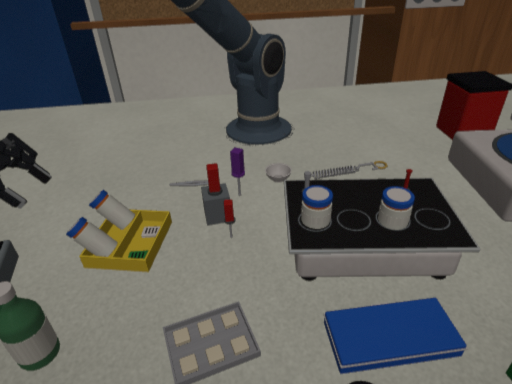

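{"fn": "play_rows", "kwargs": {"motion": [[[0, 0, 0.0006], [-0.05, -0.005, 0.096], -0.6], [[0, 0, 0.0006], [-0.05, -0.005, 0.096], -0.6], [[0, 0, 0.0006], [-0.05, -0.005, 0.096], -0.6], [[0, 0, 0], [0, 0, 0], -0.6], [[0, 0, 0], [0, 0, 0.056], -0.6], [[0, 0, 0], [0, 0, 0.056], -0.6], [[0, 0, 0], [0, 0, 0.056], -0.6], [[0, 0, 0], [0, 0, 0.056], -0.6], [[0, 0, 0], [0, 0, 0.056], -0.6], [[0, 0, 0], [0, 0, 0], -0.6]]}}

```text
t: 3.83
eef_pos: [520.4, -401.1, 58.8]
orientation: [-0.223, 0.735, 0.576, 0.28]
ft_force: [0.9, 1.5, -0.5]
finger_gap: 68.5
```

Run:
```python
from h import *
from bench import robot
Rb=np.load('/tmp/Rb.npy');d=-Rb[:,2]
a=np.array([523.2,-395.5,48.15])
plan(a-8.5*d,Rb,3)
D=grab('wrist','g_wrist');S=grab('scene','g_scene');crop(S,40,150,200,290,5,'g_s')
```

```text
turn total deg [-0.37 -0.19  0.03] shift total world [  4.2  11.1 -17. ] in tool now [-2.6  1.5 20.5]
[[-0.0007, -0.0004, 0.0], [-0.0043, 0.0025, 0.0342]]
[[-0.0007, -0.0004, 0.0], [-0.0043, 0.0025, 0.0342]]
[[-0.0007, -0.0004, 0.0], [-0.0042, 0.0024, 0.0343]]
```

View pics/g_wrist.png

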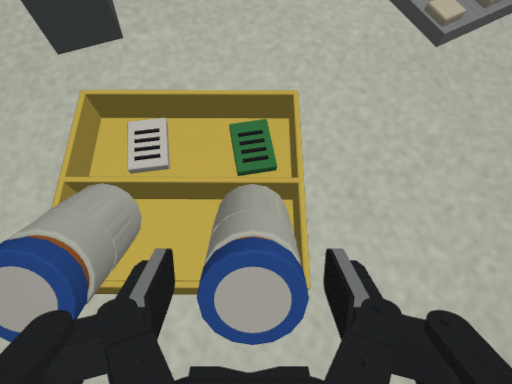

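View pics/g_s.png

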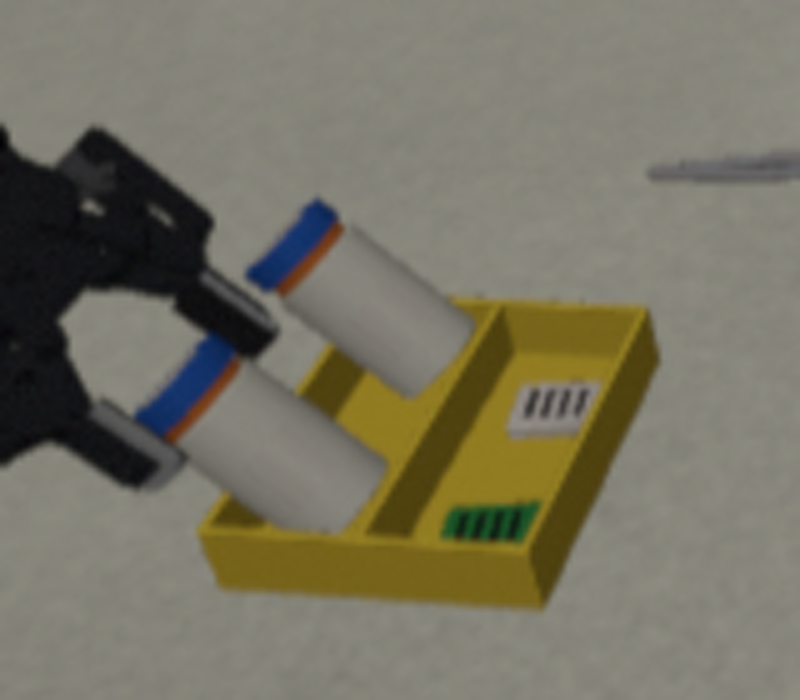

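{"fn": "play_rows", "kwargs": {"motion": [[[0, 0, 0], [-0.0043, 0.0025, 0.034], -0.6], [[0, 0, 0], [-0.0043, 0.0025, 0.034], -0.6], [[0, 0, 0], [-0.0043, 0.0025, 0.034], -0.6], [[0, 0, 0], [0, 0, 0], -0.6], [[0, 0, 0], [0, 0, 0], 0.2], [[0, 0, 0], [0, 0, 0], 0.4], [[0, 0, 0], [0, 0, 0], 1], [[0, 0, 0], [0, 0, 0], 1], [[0, 0, 0], [0, 0, 0], 1], [[0, 0, 0], [0, 0, 0], 1]], "grip_force": 60}}

```text
t: 4.77
eef_pos: [524.2, -393.7, 43.5]
orientation: [-0.221, 0.736, 0.576, 0.28]
ft_force: [-1.0, 0.0, 0.5]
finger_gap: 42.9
```

Run:
```python
from h import *
from bench import robot
o=robot.get_obs();print(o['eef_pos'],o['ft_force'],o['finger_gap'])
D=grab('wrist','i_wrist');S=grab('scene','i_scene');crop(S,40,150,200,290,5,'i_s')
```

```text
[ 524.201 -393.711   43.465] [-1.016  0.022  0.488] 42.85724893403403
```

View pics/i_s.png

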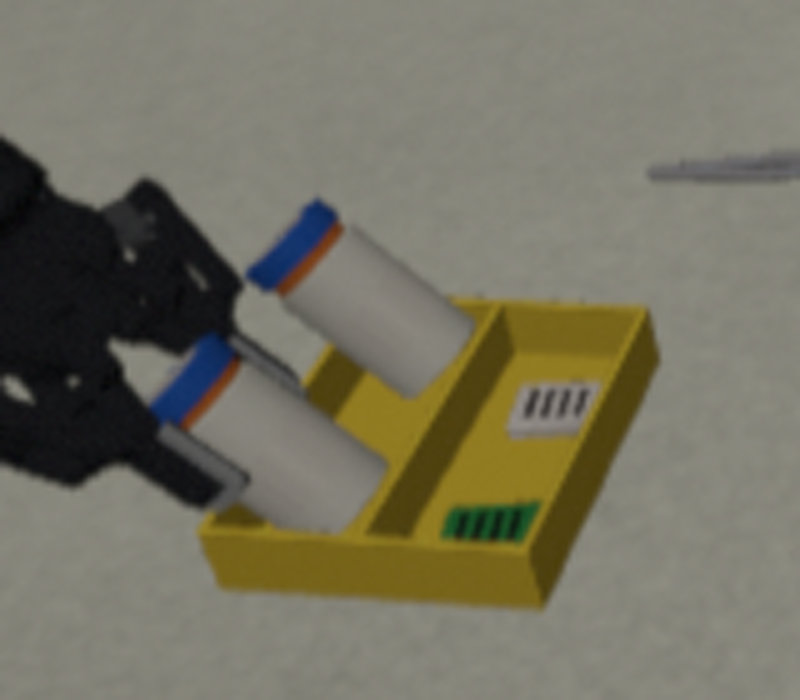

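{"fn": "play_rows", "kwargs": {"motion": [[[0, 0, 0], [0, 0, -0.01], 1], [[0, 0, 0], [0, 0, -0.02], 1], [[0, 0, 0], [0, 0, -0.03], 1], [[0, 0, 0], [0, 0, -0.04], 1], [[0, 0, 0], [0, 0, -0.04], 1], [[0, 0, 0], [0, 0, -0.04], 1], [[0, 0, 0], [0, 0, -0.04], 1], [[0, 0, 0], [0, 0, -0.04], 1], [[0, 0, 0], [0, 0, -0.02], 1], [[0, 0, 0], [0, 0, 0], 1]]}}

```text
t: 5.7
eef_pos: [515.1, -431.3, 86.0]
orientation: [-0.22, 0.736, 0.576, 0.28]
ft_force: [0.8, 0.1, -1.2]
finger_gap: 43.0
```

Run:
```python
from h import *
from bench import robot
o=robot.get_obs();print(o['eef_pos'],o['ft_force'],o['finger_gap'])
S=grab('scene','j_scene');crop(S,0,130,200,290,4,'j_s')
```

```text
[ 515.137 -431.312   85.971] [ 0.836  0.136 -1.205] 42.95515382761578
```

View pics/j_s.png

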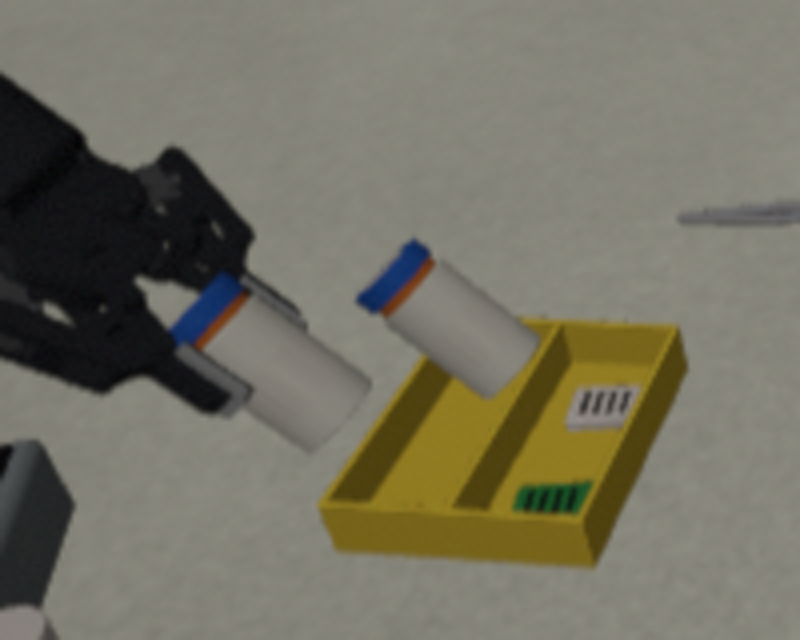

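```bash
cat >> h.py <<'E'
yaw=np.radians(-8.4); SX=np.array([np.cos(yaw),np.sin(yaw),0]);SY=np.array([-np.sin(yaw),np.cos(yaw),0]);SC=np.array([575.,138.4,0])
def sh(x,y,z=0): return SC+x*SX+y*SY+np.array([0,0,z])
def tosh(p): q=np.asarray(p)-SC; return np.array([q@SX,q@SY,q[2]])
Rsh=mat(SY,SX,np.array([0,0,-1.]))
E
python3 - <<'E'
from h import *
plan(np.array([530,-330,270.]),Rsh,10)
E
```

```text
turn total deg [  1.91 -41.71  -5.28] shift total world [ 14.8 100.4 184.6] in tool now [198.3 -10.  -70.5]
[[0.0011, -0.0232, -0.0029], [0.0991, -0.005, -0.0352]]
[[0.0011, -0.0232, -0.0029], [0.0964, -0.0042, -0.0423]]
[[0.0011, -0.0232, -0.0029], [0.0931, -0.0035, -0.0492]]
[[0.0011, -0.0232, -0.0029], [0.0893, -0.0029, -0.0558]]
[[0.0011, -0.0232, -0.0029], [0.085, -0.0023, -0.0622]]
[[0.0011, -0.0232, -0.0029], [0.0803, -0.0017, -0.0682]]
[[0.0011, -0.0232, -0.0029], [0.0751, -0.0012, -0.0738]]
[[0.0011, -0.0232, -0.0029], [0.0695, -0.0008, -0.0791]]
[[0.0011, -0.0232, -0.0029], [0.0636, -0.0005, -0.084]]
[[0.0011, -0.0232, -0.0029], [0.0573, -0.0002, -0.0884]]
```

{"fn": "play_rows", "kwargs": {"motion": [[[0.0011, -0.0232, -0.0029], [0.0991, -0.005, -0.0352], 1], [[0.0011, -0.0232, -0.0029], [0.0964, -0.0042, -0.0423], 1], [[0.0011, -0.0232, -0.0029], [0.0931, -0.0035, -0.0492], 1], [[0.0011, -0.0232, -0.0029], [0.0893, -0.0029, -0.0558], 1], [[0.0011, -0.0232, -0.0029], [0.085, -0.0023, -0.0622], 1], [[0.0011, -0.0232, -0.0029], [0.0803, -0.0017, -0.0682], 1], [[0.0011, -0.0232, -0.0029], [0.0751, -0.0012, -0.0738], 1], [[0.0011, -0.0232, -0.0029], [0.0695, -0.0008, -0.0791], 1], [[0.0011, -0.0232, -0.0029], [0.0636, -0.0005, -0.084], 1], [[0.0011, -0.0232, -0.0029], [0.0573, -0.0002, -0.0884], 1]]}}

```text
t: 6.58
eef_pos: [530.2, -327.9, 270.6]
orientation: [-0.0, 0.757, 0.654, -0.001]
ft_force: [0.1, 0.2, -1.4]
finger_gap: 42.9
```

Run:
```python
from h import *
p=sh(30,-36,260); print(p)
plan(p,Rsh,14)
S=grab('scene','k_scene');crop(S,0,30,250,220,3,'k_s')
```

```text
[599.419  98.404 260.   ]
turn total deg [-0.13  0.11  0.08] shift total world [ 69.3 426.3 -10.6] in tool now [431.9   6.8   9.7]
[[-0.0001, 0.0, 0.0], [0.1542, 0.0024, 0.0035]]
[[-0.0001, 0.0, 0.0], [0.1542, 0.0024, 0.0035]]
[[-0.0001, 0.0, 0.0], [0.1542, 0.0024, 0.0035]]
[[-0.0001, 0.0, 0.0], [0.1542, 0.0024, 0.0035]]
[[-0.0001, 0.0, 0.0], [0.1542, 0.0024, 0.0036]]
[[-0.0001, 0.0, 0.0], [0.1542, 0.0024, 0.0036]]
[[-0.0001, 0.0, 0.0], [0.1542, 0.0023, 0.0036]]
[[-0.0001, 0.0, 0.0], [0.1542, 0.0023, 0.0036]]
[[-0.0001, 0.0, 0.0], [0.1542, 0.0023, 0.0036]]
[[-0.0001, 0.0, 0.0], [0.1542, 0.0023, 0.0037]]
[[-0.0001, 0.0, 0.0], [0.1542, 0.0023, 0.0037]]
[[-0.0001, 0.0, 0.0], [0.1542, 0.0023, 0.0037]]
[[-0.0001, 0.0, 0.0], [0.1542, 0.0023, 0.0037]]
[[-0.0001, 0.0, 0.0], [0.1542, 0.0022, 0.0038]]
```

View pics/k_scene.png

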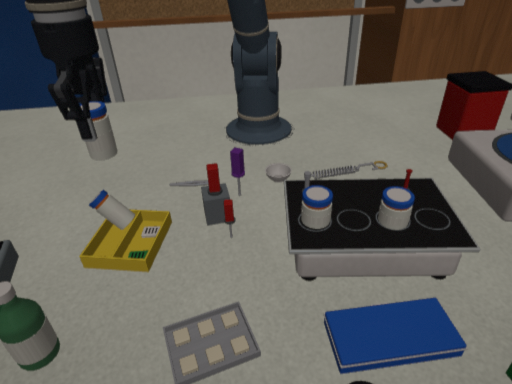

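{"fn": "play_rows", "kwargs": {"motion": [[[0, 0, 0], [0.1, 0.002, 0.003], 1], [[0, 0, 0], [0.2, 0.004, 0.003], 1], [[0, 0, 0], [0.2, 0.004, 0.004], 1], [[0, 0, 0], [0.2, 0.003, 0.004], 1], [[0, 0, 0], [0.2, 0.003, 0.004], 1], [[0, 0, 0], [0.2, 0.003, 0.005], 1], [[0, 0, 0], [0.2, 0.003, 0.005], 1], [[0, 0, 0], [0.2, 0.003, 0.005], 1], [[0, 0, 0], [0.2, 0.003, 0.005], 1], [[0, 0, 0], [0.2, 0.003, 0.005], 1]]}}

```text
t: 7.47
eef_pos: [591.0, 48.1, 260.7]
orientation: [-0.002, 0.757, 0.654, -0.001]
ft_force: [0.6, 0.6, -0.7]
finger_gap: 42.8
```

{"fn": "play_rows", "kwargs": {"motion": [[[0, 0, 0], [0.1, 0.002, 0.003], 1], [[0, 0, 0], [0.09, 0, 0], 1], [[0, 0, 0], [0.06, 0, 0.0], 1], [[0, 0, 0], [0.0, 0, 0.05], 1], [[0, 0, 0], [0, 0, 0.1], 1], [[0, 0, 0], [0, 0, 0.1], 1], [[0, 0, 0], [0, 0, 0.1], 1], [[0, 0, 0], [0, 0, 0.05], 1], [[0, 0, 0], [0, 0, 0], 1], [[0, 0, 0], [0, 0, 0], 1]]}}

```text
t: 8.3
eef_pos: [599.2, 94.0, 180.3]
orientation: [-0.001, 0.757, 0.653, -0.001]
ft_force: [0.3, -0.3, 0.0]
finger_gap: 42.9
```

Run:
```python
from fitc import *
plan(sh(30,-36,126),Rsh,1)
S=grab('scene','l_scene');crop(S,270,80,490,270,3.6,'l_s')
D=grab('side','l_side');crop(D,100,130,300,300,4,'l_d')
for X in (S,D):
    Q=xyz(X);hsv=cv2.cvtColor(X['im'],cv2.COLOR_RGB2HSV)
    from bench import robot
    p=np.array(robot.get_obs()['eef_pos'])
    m=(hsv[...,1]<70)&(hsv[...,2]>90)&(np.linalg.norm(Q[...,:2]-p[:2],axis=-1)<30)&(Q[...,2]>p[2]-36)&(Q[...,2]<p[2]+10)
    P=Q[m]; print(len(P),P[:,2].min(),P[:,2].max(),p)
    a,d,e=fitcyl(P,p,np.array([0,0,1.])); print(a,d,e)
```

```text
turn total deg [-0.17  0.03 -0.07] shift total world [  0.2   4.4 -54.3] in tool now [ 4.4 -0.3 54.3]
[[-0.0009, 0.0002, -0.0004], [0.0221, -0.0014, 0.2713]]
428 145.92104542775124 191.76575090727684 [600.23  94.64 181.78]
[599.936  96.521 181.78 ] [0.035 0.008 0.999] 1.1956838294130854
251 145.8978481454999 191.6121736577988 [600.23  94.64 181.78]
[598.18   96.424 181.78 ] [-0.032  0.027  0.999] 1.722405556935498
```

View pics/l_s.png

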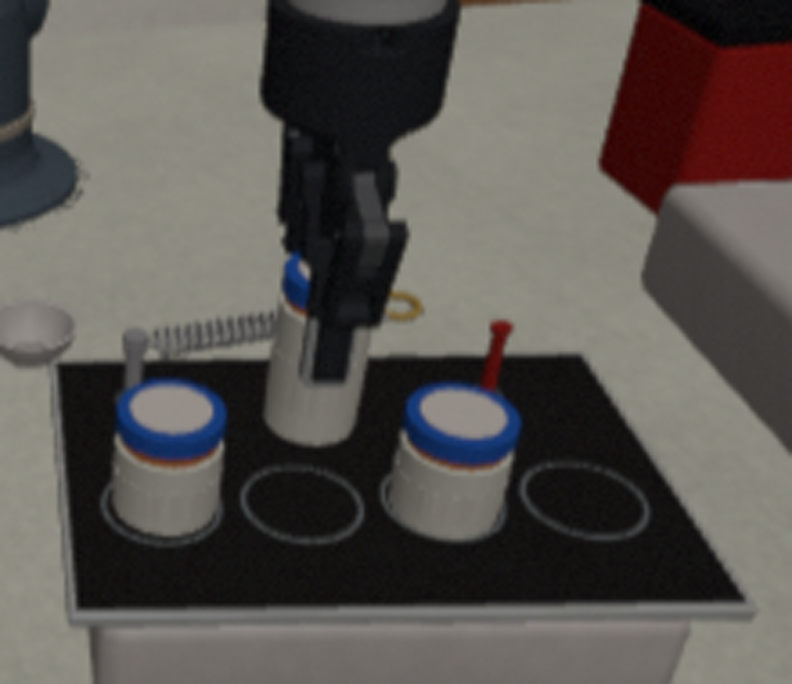

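View pics/l_d.png

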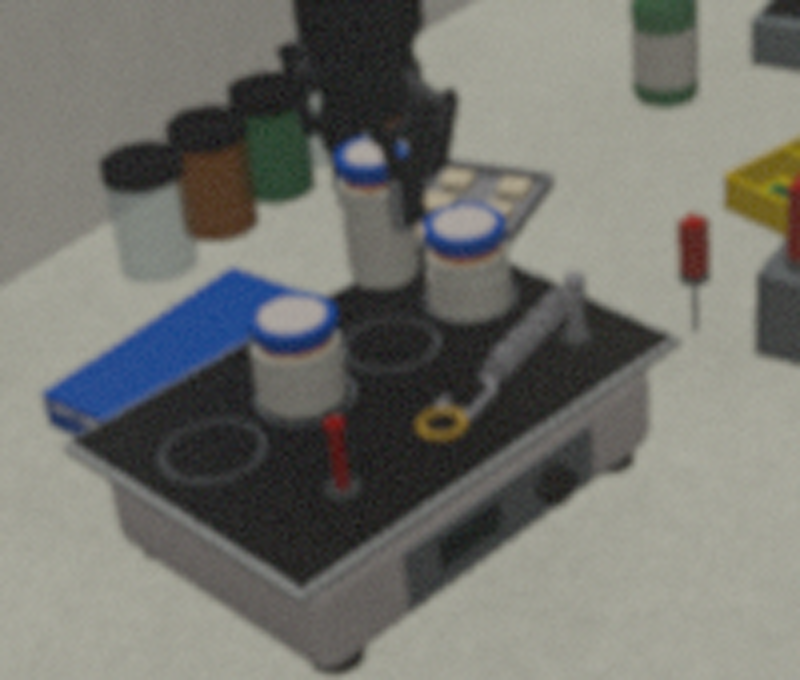

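{"fn": "play_rows", "kwargs": {"motion": [[[0, 0, 0], [0.01, 0, 0.04], 1], [[0, 0, 0], [0.005, 0, 0.06], 1], [[0, 0, 0], [0, 0, 0.06], 1], [[0, 0, 0], [0, 0, 0.05], 1], [[0, 0, 0], [0, 0, 0.03], 1], [[0, 0, 0], [0, 0, 0.02], 1], [[0, 0, 0], [0, 0, 0.01], 1], [[0, 0, 0], [0, 0, 0], 1], [[0, 0, 0], [0, 0, 0], 1], [[0, 0, 0], [0, 0, 0], 1]]}}

```text
t: 9.23
eef_pos: [599.9, 98.1, 126.7]
orientation: [-0.001, 0.757, 0.654, -0.0]
ft_force: [-1.2, -1.0, -0.4]
finger_gap: 42.7
```

Run:
```python
from h import *
plan(sh(30,-36,126),Rsh,1)
S=grab('scene','m_scene');crop(S,270,110,490,270,3.6,'m_s')
D=grab('side','m_side');crop(D,100,130,300,300,4,'m_d')
```

```text
turn total deg [-0.09 -0.02  0.01] shift total world [-0.5  0.3 -0.7] in tool now [ 0.3 -0.5  0.7]
[[-0.0005, -0.0001, 0.0001], [0.0013, -0.0026, 0.0037]]
```

View pics/m_s.png

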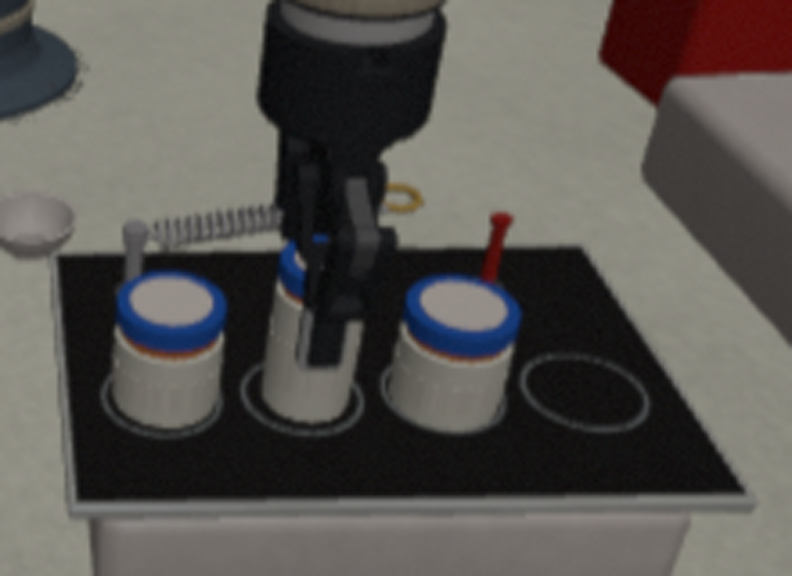

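{"fn": "play_rows", "kwargs": {"motion": [[[0, 0, 0], [0, 0, 0.003], 1], [[0, 0, 0], [0, 0, 0.003], 1], [[0, 0, 0], [0, 0, 0.003], 1], [[0, 0, 0], [0, 0, 0.003], 1], [[0, 0, 0], [0, 0, 0], 1], [[0, 0, 0], [0, 0, 0], 1], [[0, 0, 0], [0, 0, 0], 1], [[0, 0, 0], [0, 0, 0], 1], [[0, 0, 0], [0, 0, 0], 1], [[0, 0, 0], [0, 0, 0], 1]]}}

```text
t: 10.17
eef_pos: [599.9, 97.9, 126.6]
orientation: [-0.001, 0.757, 0.653, -0.0]
ft_force: [-5.2, -1.7, 13.1]
finger_gap: 42.6
```

{"fn": "play_rows", "kwargs": {"motion": [[[0, 0, 0], [0, 0, -0.005], 0.05], [[0, 0, 0], [0, 0, 0], 0.0], [[0, 0, 0], [0, 0, 0], -0.05], [[0, 0, 0], [0, 0, 0], -0.1], [[0, 0, 0], [0, 0, 0], -0.2], [[0, 0, 0], [0, 0, 0], -0.3], [[0, 0, 0], [0, 0, 0], -0.3], [[0, 0, 0], [0, 0, -0.02], -0.3], [[0, 0, 0], [0, 0, -0.1], -0.3], [[0, 0, 0], [0, 0, -0.15], -0.3]]}}

```text
t: 11.0
eef_pos: [597.7, 97.8, 177.1]
orientation: [-0.002, 0.757, 0.654, -0.004]
ft_force: [1.2, 0.1, 0.3]
finger_gap: 56.0
```

{"fn": "play_rows", "kwargs": {"motion": [[[0, 0, 0], [0, 0, -0.2], -0.6], [[0, 0, 0], [0, 0, -0.15], -0.6], [[0, 0, 0], [-0.05, 0, -0.05], -0.6], [[0, 0, 0], [-0.2, -0.01, 0], -0.6], [[0, 0, 0], [-0.2, -0.01, 0], -0.6], [[0, 0, 0], [-0.2, -0.01, 0], -0.6], [[0, 0, 0], [-0.2, -0.01, 0], -0.6], [[0, 0, 0], [-0.2, -0.01, 0], -0.6], [[0, 0, 0], [-0.2, -0.01, 0], -0.6], [[0, 0, 0], [-0.2, -0.01, 0], -0.6]]}}

```text
t: 11.83
eef_pos: [542.6, -188.8, 259.0]
orientation: [-0.001, 0.757, 0.653, -0.001]
ft_force: [0.1, 0.8, -0.3]
finger_gap: 68.3
```

Run:
```python
from h import *
Rb=np.load('/tmp/Rb.npy');d=-Rb[:,2]
a=np.array([435.3,-373.7,48.2])
plan(a+101.5*d+np.array([0,0,40]),Rb,10)
S=grab('scene','n_scene')
```

```text
turn total deg [-2.17 41.74  5.27] shift total world [-123.7 -250.5  -95.1] in tool now [-265.9  -85.6   95.2]
[[-0.0012, 0.0232, 0.0029], [-0.1329, -0.0428, 0.0476]]
[[-0.0012, 0.0232, 0.0029], [-0.1364, -0.0417, 0.0376]]
[[-0.0012, 0.0232, 0.0029], [-0.1392, -0.0406, 0.0274]]
[[-0.0012, 0.0232, 0.0029], [-0.1412, -0.0394, 0.0171]]
[[-0.0012, 0.0232, 0.0029], [-0.1424, -0.0381, 0.0066]]
[[-0.0012, 0.0232, 0.0029], [-0.1428, -0.0368, -0.004]]
[[-0.0012, 0.0232, 0.0029], [-0.1425, -0.0354, -0.0145]]
[[-0.0012, 0.0232, 0.0029], [-0.1414, -0.0341, -0.025]]
[[-0.0012, 0.0232, 0.0029], [-0.1395, -0.0327, -0.0353]]
[[-0.0012, 0.0232, 0.0029], [-0.1368, -0.0312, -0.0455]]
```

View pics/n_scene.png

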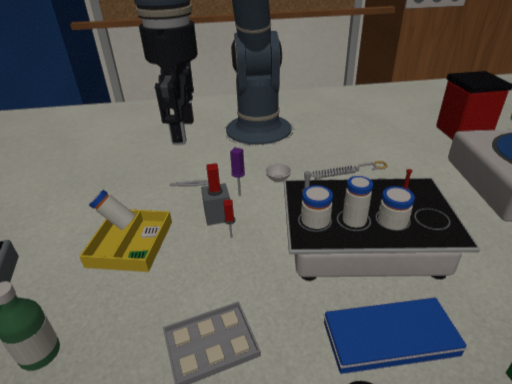

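{"fn": "play_rows", "kwargs": {"motion": [[[-0.0012, 0.0232, 0.0029], [-0.1329, -0.0428, 0.0476], -0.6], [[-0.0012, 0.0232, 0.0029], [-0.1364, -0.0417, 0.0376], -0.6], [[-0.0012, 0.0232, 0.0029], [-0.1392, -0.0406, 0.0274], -0.6], [[-0.0012, 0.0232, 0.0029], [-0.1412, -0.0394, 0.0171], -0.6], [[-0.0012, 0.0232, 0.0029], [-0.1424, -0.0381, 0.0066], -0.6], [[-0.0012, 0.0232, 0.0029], [-0.1428, -0.0368, -0.004], -0.6], [[-0.0012, 0.0232, 0.0029], [-0.1425, -0.0354, -0.0145], -0.6], [[-0.0012, 0.0232, 0.0029], [-0.1414, -0.0341, -0.025], -0.6], [[-0.0012, 0.0232, 0.0029], [-0.1395, -0.0327, -0.0353], -0.6], [[-0.0012, 0.0232, 0.0029], [-0.1368, -0.0312, -0.0455], -0.6]]}}

```text
t: 12.72
eef_pos: [419.3, -438.7, 163.5]
orientation: [-0.22, 0.735, 0.575, 0.283]
ft_force: [0.5, -1.4, -0.0]
finger_gap: 68.2
```

Run:
```python
from fitc import *
from bench import robot
print(robot.get_obs()['q'])
Rb=np.load('/tmp/Rb.npy');d=-Rb[:,2]
a=np.array([435.3,-373.7,48.2])
D=grab('wrist','o_wrist');Q=xyz(D);hsv=cv2.cvtColor(D['im'],cv2.COLOR_RGB2HSV)
q=Q-a;s=q@d;rad=np.linalg.norm(q-s[...,None]*d,axis=-1)
m=(hsv[...,1]<70)&(hsv[...,2]>90)&(rad<30)&(s>-25)&(s<25)&(Q[...,2]>34)
print(m.sum(),fitcyl(Q[m],a,d))
plan(a+70*d,Rb,3)
```

```text
[ 0.812  0.711  0.279  1.507 -0.644  1.574  1.048]
781 (array([ 434.957, -373.66 ,   48.161]), array([-0.163, -0.648,  0.744]), np.float64(0.22498409198233948))
turn total deg [ 0.02 -0.09 -0.92] shift total world [ 11.7  26.6 -55.9] in tool now [-15.9   5.2  60.7]
[[0.0, -0.0002, -0.0017], [-0.0265, 0.0086, 0.1012]]
[[0.0, -0.0002, -0.0017], [-0.0265, 0.0085, 0.1012]]
[[0.0, -0.0002, -0.0017], [-0.0265, 0.0083, 0.1012]]
```

View pics/o_wrist.png

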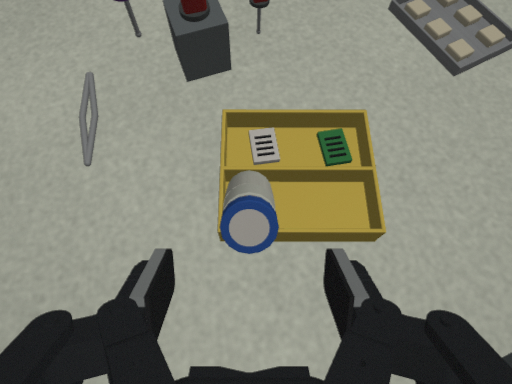

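{"fn": "play_rows", "kwargs": {"motion": [[[0, 0, -0.0017], [-0.0265, 0.008, 0.1], -0.6], [[0, 0, -0.0017], [-0.0265, 0.008, 0.1], -0.6], [[0, 0, -0.0017], [-0.0265, 0.008, 0.1], -0.6], [[0, 0, 0], [0, 0, 0], -0.6], [[0, 0, 0], [0, 0, 0.056], -0.6], [[0, 0, 0], [0, 0, 0.056], -0.6], [[0, 0, 0], [0, 0, 0.056], -0.6], [[0, 0, 0], [0, 0, 0.056], -0.6], [[0, 0, 0], [0, 0, 0.056], -0.6], [[0, 0, 0], [0, 0, 0], -0.6]]}}

```text
t: 13.6
eef_pos: [441.1, -372.0, 65.6]
orientation: [-0.219, 0.73, 0.582, 0.283]
ft_force: [-0.2, 0.6, -0.0]
finger_gap: 68.4
```

Run:
```python
from h import *
Rb=np.load('/tmp/Rb.npy');d=-Rb[:,2]
a=np.array([435.1,-373.7,48.2])
plan(a-8.5*d,Rb,3)
D=grab('wrist','p_wrist')
```

```text
turn total deg [-0.2  -0.2   0.99] shift total world [ -4.6   3.8 -23.8] in tool now [-13.9  -5.6  19.4]
[[-0.0004, -0.0004, 0.0018], [-0.0232, -0.0093, 0.0323]]
[[-0.0004, -0.0004, 0.0018], [-0.0232, -0.0092, 0.0323]]
[[-0.0004, -0.0004, 0.0018], [-0.0232, -0.0091, 0.0324]]
```

View pics/p_wrist.png

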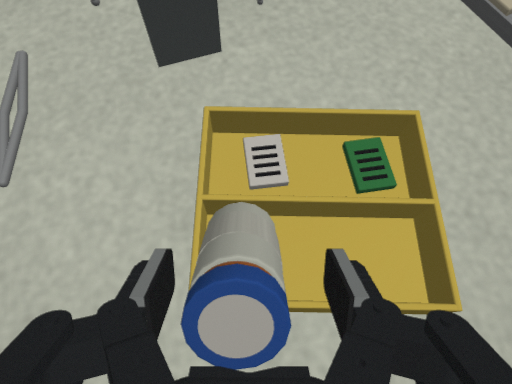

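{"fn": "play_rows", "kwargs": {"motion": [[[0, 0, 0.0018], [-0.0232, -0.0095, 0], -0.6], [[0, 0, 0.0018], [-0.0232, -0.0095, 0], -0.6], [[0, 0, 0.0018], [-0.0232, -0.0095, 0], -0.6], [[0, 0, 0], [0, 0, 0], -0.6], [[0, 0, 0], [0, 0, 0.02], -0.6], [[0, 0, 0], [0, 0, 0.02], -0.6], [[0, 0, 0], [0, 0, 0.02], -0.6], [[0, 0, 0], [0, 0, 0.02], -0.6], [[0, 0, 0], [0, 0, 0], -0.6], [[0, 0, 0], [0, 0, 0], -0.6]]}}

```text
t: 14.48
eef_pos: [435.7, -372.8, 45.6]
orientation: [-0.22, 0.736, 0.576, 0.281]
ft_force: [0.4, -0.1, -0.6]
finger_gap: 68.2
```

Run:
```python
from h import *
Rb=np.load('/tmp/Rb.npy');d=-Rb[:,2]
a=np.array([435.1,-373.7,48.2])
plan(a-8.5*d,Rb,1)
D=grab('wrist','q_wrist')
S=grab('scene','q_scene');crop(S,40,150,200,290,5,'q_s')
```

```text
turn total deg [-0.06 -0.05  0.02] shift total world [ 0.8  4.6 -3.7] in tool now [ 1.  -0.3  5.9]
[[-0.0003, -0.0003, 0.0001], [0.0051, -0.0017, 0.0294]]
```

View pics/q_wrist.png

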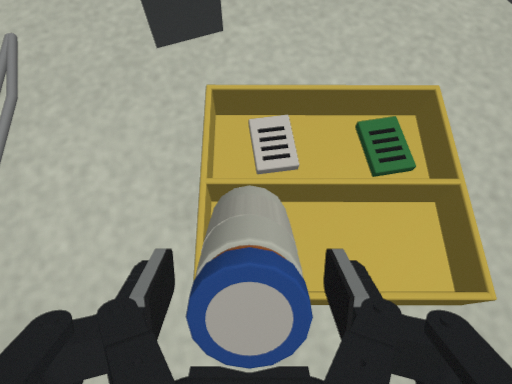

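View pics/q_s.png

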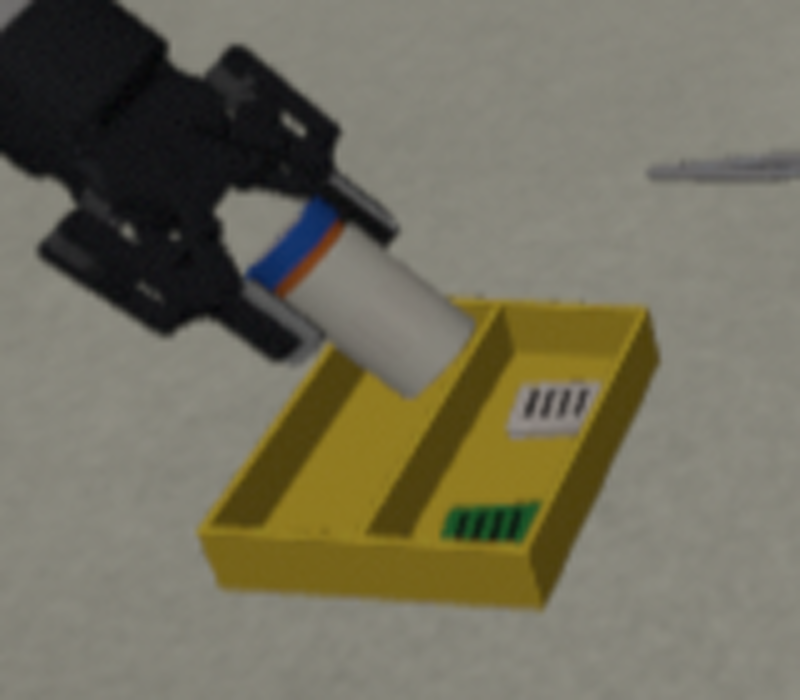

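{"fn": "play_rows", "kwargs": {"motion": [[[0, 0, 0], [0.002, 0, 0.01], -0.6], [[0, 0, 0], [0.002, 0, 0.01], -0.6], [[0, 0, 0], [0, 0, 0], -0.6], [[0, 0, 0], [0, 0, 0], 0], [[0, 0, 0], [0, 0, 0], 0.3], [[0, 0, 0], [0, 0, 0], 1], [[0, 0, 0], [0, 0, 0], 1], [[0, 0, 0], [0, 0, 0], 1], [[0, 0, 0], [0, 0, 0], 1], [[0, 0, 0], [0, 0, 0], 1]], "grip_force": 60}}

```text
t: 15.42
eef_pos: [436.4, -370.4, 43.4]
orientation: [-0.22, 0.736, 0.576, 0.281]
ft_force: [-0.1, -0.5, 1.1]
finger_gap: 42.7
```

{"fn": "play_rows", "kwargs": {"motion": [[[0, 0, 0], [0, 0, -0.01], 1], [[0, 0, 0], [0, 0, -0.02], 1], [[0, 0, 0], [0, 0, -0.03], 1], [[0, 0, 0], [0, 0, -0.04], 1], [[0, 0, 0], [0, 0, -0.04], 1], [[0, 0, 0], [0, 0, -0.04], 1], [[0, 0, 0], [0, 0, -0.04], 1], [[0, 0, 0], [0, 0, -0.04], 1], [[0, 0, 0], [0, 0, -0.02], 1], [[0, 0, 0], [0, 0, 0], 1]]}}

```text
t: 16.25
eef_pos: [427.1, -408.1, 85.9]
orientation: [-0.218, 0.736, 0.575, 0.281]
ft_force: [-0.5, 0.6, -1.6]
finger_gap: 42.7
```

Run:
```python
from h import *
plan(np.array([470,-300,280.]),Rsh,10)
S=grab('scene','r_scene');crop(S,0,130,200,290,4,'r_s')
```

```text
turn total deg [  2.11 -41.63  -5.34] shift total world [ 42.9 108.1 194.1] in tool now [215.2  15.7 -68.3]
[[0.0012, -0.0231, -0.003], [0.1076, 0.0078, -0.0342]]
[[0.0012, -0.0231, -0.003], [0.1048, 0.0087, -0.0419]]
[[0.0012, -0.0231, -0.003], [0.1014, 0.0095, -0.0494]]
[[0.0012, -0.0231, -0.003], [0.0974, 0.0102, -0.0567]]
[[0.0012, -0.0231, -0.003], [0.0929, 0.0109, -0.0637]]
[[0.0012, -0.0231, -0.003], [0.088, 0.0115, -0.0703]]
[[0.0012, -0.0231, -0.003], [0.0825, 0.012, -0.0765]]
[[0.0012, -0.0231, -0.003], [0.0766, 0.0125, -0.0823]]
[[0.0012, -0.0231, -0.003], [0.0703, 0.0128, -0.0877]]
[[0.0012, -0.0231, -0.003], [0.0636, 0.0131, -0.0926]]
```

View pics/r_s.png

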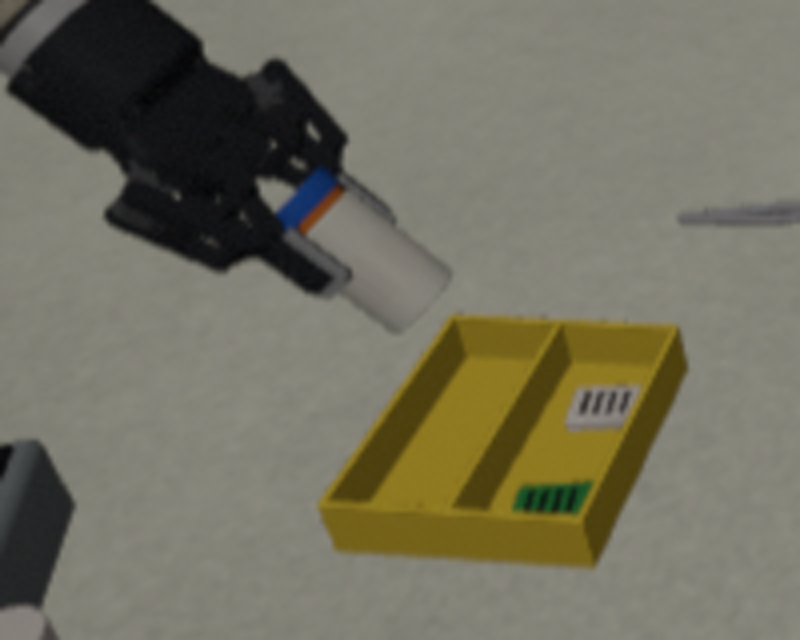

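{"fn": "play_rows", "kwargs": {"motion": [[[0.0012, -0.0231, -0.003], [0.1076, 0.0078, -0.0342], 1], [[0.0012, -0.0231, -0.003], [0.1048, 0.0087, -0.0419], 1], [[0.0012, -0.0231, -0.003], [0.1014, 0.0095, -0.0494], 1], [[0.0012, -0.0231, -0.003], [0.0974, 0.0102, -0.0567], 1], [[0.0012, -0.0231, -0.003], [0.0929, 0.0109, -0.0637], 1], [[0.0012, -0.0231, -0.003], [0.088, 0.0115, -0.0703], 1], [[0.0012, -0.0231, -0.003], [0.0825, 0.012, -0.0765], 1], [[0.0012, -0.0231, -0.003], [0.0766, 0.0125, -0.0823], 1], [[0.0012, -0.0231, -0.003], [0.0703, 0.0128, -0.0877], 1], [[0.0012, -0.0231, -0.003], [0.0636, 0.0131, -0.0926], 1]]}}

```text
t: 17.13
eef_pos: [470.0, -297.5, 280.3]
orientation: [-0.001, 0.756, 0.655, -0.0]
ft_force: [1.1, 0.3, -1.2]
finger_gap: 42.7
```

Run:
```python
from h import *
p=sh(30,108,270); print(p)
plan(p,Rsh,1)
S=grab('scene','s_scene')
```

```text
[620.455 240.859 270.   ]
turn total deg [-0.1  -0.06  0.19] shift total world [150.5 538.3 -10.3] in tool now [554.3  72.1  10.7]
[[-0.0005, -0.0003, 0.001], [2.7714, 0.3603, 0.0536]]
```

View pics/s_scene.png

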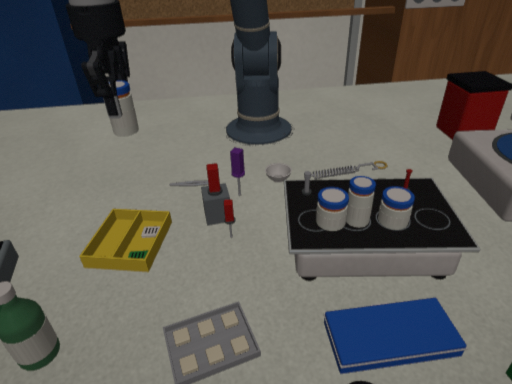

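{"fn": "play_rows", "kwargs": {"motion": [[[0, 0, 0], [0.1, 0.013, 0.002], 1], [[0, 0, 0], [0.2, 0.026, 0.004], 1], [[0, 0, 0], [0.2, 0.026, 0.004], 1], [[0, 0, 0], [0.2, 0.026, 0.004], 1], [[0, 0, 0], [0.2, 0.026, 0.004], 1], [[0, 0, 0], [0.2, 0.026, 0.004], 1], [[0, 0, 0], [0.2, 0.026, 0.004], 1], [[0, 0, 0], [0.2, 0.026, 0.004], 1], [[0, 0, 0], [0.2, 0.026, 0.004], 1], [[0, 0, 0], [0.2, 0.026, 0.004], 1]]}}

```text
t: 18.02
eef_pos: [572.9, 72.4, 272.4]
orientation: [-0.003, 0.756, 0.655, 0.0]
ft_force: [1.4, -0.6, -1.6]
finger_gap: 42.7
```

{"fn": "play_rows", "kwargs": {"motion": [[[0, 0, 0], [0.2, 0.026, 0.004], 1], [[0, 0, 0], [0.2, 0.026, 0.004], 1], [[0, 0, 0], [0.2, 0.026, 0.004], 1], [[0, 0, 0], [0.15, 0.02, 0], 1], [[0, 0, 0], [0.07, 0.008, 0.0], 1], [[0, 0, 0], [0, 0, 0.1], 1], [[0, 0, 0], [0, 0, 0.15], 1], [[0, 0, 0], [0, 0, 0.15], 1], [[0, 0, 0], [0, 0, 0.05], 1], [[0, 0, 0], [0, 0, 0], 1]]}}

```text
t: 18.85
eef_pos: [615.6, 228.3, 177.4]
orientation: [-0.003, 0.756, 0.654, -0.003]
ft_force: [0.4, -0.5, -1.1]
finger_gap: 42.8
```

{"fn": "play_rows", "kwargs": {"motion": [[[0, 0, 0], [0, 0, 0], 1], [[0, 0, 0], [0, 0, 0], 1], [[0, 0, 0], [0, 0, 0], 1], [[0, 0, 0], [0, 0, 0], 1], [[0, 0, 0], [0, 0, 0], 1], [[0, 0, 0], [0, 0, 0], 1], [[0, 0, 0], [0, 0, 0], 1], [[0, 0, 0], [0, 0, 0], 1], [[0, 0, 0], [0, 0, 0], 1], [[0, 0, 0], [0, 0, 0], 1]]}}

```text
t: 19.68
eef_pos: [618.0, 229.8, 181.1]
orientation: [-0.002, 0.756, 0.654, 0.001]
ft_force: [0.2, -0.2, -1.5]
finger_gap: 42.6
```

Run:
```python
from h import *
plan(sh(30,108,127),Rsh,1)
S=grab('scene','t_scene');crop(S,270,110,490,270,3.6,'t_s')
D=grab('side','t_side');crop(D,100,130,300,300,4,'t_d')
D=grab('wrist','t_wrist')
```

```text
turn total deg [-0.08 -0.19  0.15] shift total world [  2.4  11.1 -54.1] in tool now [11.1  0.9 54.2]
[[-0.0005, -0.0011, 0.0008], [0.0556, 0.0043, 0.2708]]
```

View pics/t_s.png

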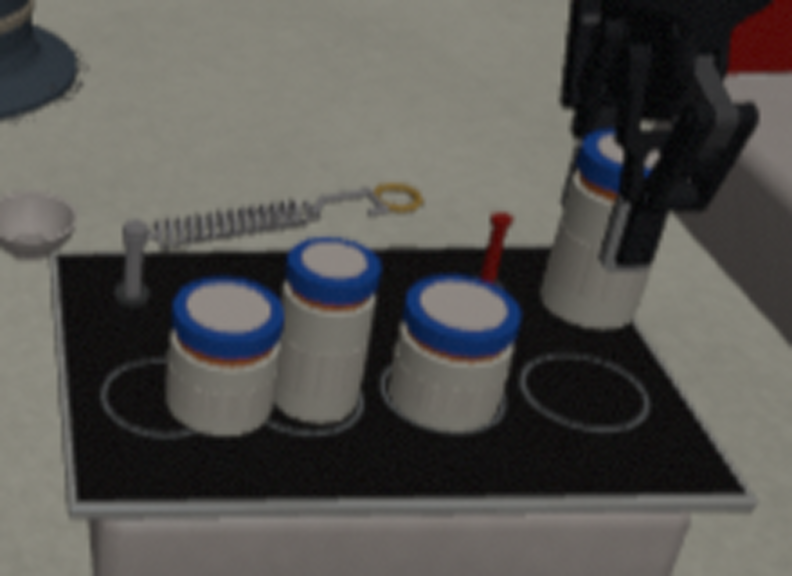

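View pics/t_d.png

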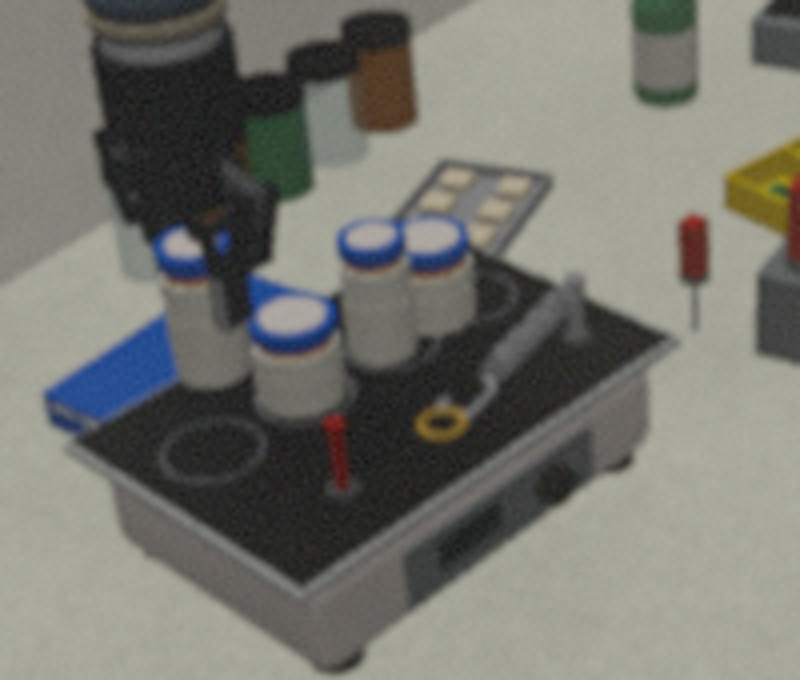

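View pics/t_wrist.png

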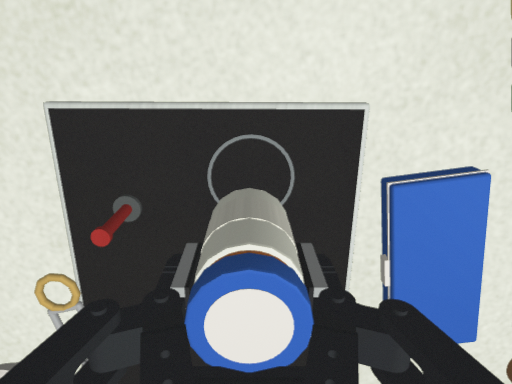

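{"fn": "play_rows", "kwargs": {"motion": [[[0, 0, 0], [0.03, 0.002, 0], 1], [[0, 0, 0], [0.025, 0.002, 0.03], 1], [[0, 0, 0], [0, 0, 0.06], 1], [[0, 0, 0], [0, 0, 0.06], 1], [[0, 0, 0], [0, 0, 0.06], 1], [[0, 0, 0], [0, 0, 0.04], 1], [[0, 0, 0], [0, 0, 0.02], 1], [[0, 0, 0], [0, 0, 0.005], 1], [[0, 0, 0], [0, 0, 0], 1], [[0, 0, 0], [0, 0, 0], 1]]}}

```text
t: 20.67
eef_pos: [620.5, 240.5, 125.9]
orientation: [-0.002, 0.756, 0.654, 0.001]
ft_force: [0.2, 0.6, -1.6]
finger_gap: 42.8
```

{"fn": "play_rows", "kwargs": {"motion": [[[0, 0, 0], [0, 0, 0.003], 1], [[0, 0, 0], [0, 0, 0.003], 1], [[0, 0, 0], [0, 0, 0.003], 1], [[0, 0, 0], [0, 0, 0], 1], [[0, 0, 0], [0, 0, 0], 1], [[0, 0, 0], [0, 0, 0], 1], [[0, 0, 0], [0, 0, 0], 1], [[0, 0, 0], [0, 0, 0], 1], [[0, 0, 0], [0, 0, 0], 1], [[0, 0, 0], [0, 0, 0], 1]]}}

```text
t: 21.5
eef_pos: [620.6, 240.5, 125.8]
orientation: [-0.002, 0.756, 0.654, 0.001]
ft_force: [-2.9, -1.5, 7.9]
finger_gap: 42.8
```

Contact; release and lift.

{"fn": "play_rows", "kwargs": {"motion": [[[0, 0, 0], [0, 0, -0.003], 0.05], [[0, 0, 0], [0, 0, 0], 0.0], [[0, 0, 0], [0, 0, 0], -0.05], [[0, 0, 0], [0, 0, 0], -0.1], [[0, 0, 0], [0, 0, 0], -0.2], [[0, 0, 0], [0, 0, 0], -0.3], [[0, 0, 0], [0, 0, 0], -0.3], [[0, 0, 0], [0, 0, -0.02], -0.3], [[0, 0, 0], [0, 0, -0.1], -0.3], [[0, 0, 0], [0, 0, -0.15], -0.3]]}}

```text
t: 22.33
eef_pos: [618.4, 239.8, 176.5]
orientation: [-0.003, 0.756, 0.654, -0.002]
ft_force: [0.5, 0.9, -0.3]
finger_gap: 55.5
```

{"fn": "play_rows", "kwargs": {"motion": [[[0, 0, 0], [0, 0, -0.2], 0.5], [[0, 0, 0], [0, 0, -0.2], 1], [[0, 0, 0], [0, -0.1, -0.2], 1], [[0, 0, 0], [0, -0.1, -0.2], 1], [[0, 0, 0], [0, -0.1, 0], 1], [[0, 0, 0], [0, -0.1, 0], 1], [[0, 0, 0], [0, -0.05, 0], 1], [[0, 0, 0], [0, 0, 0], 1], [[0, 0, 0], [0, 0, 0], 1], [[0, 0, 0], [0, 0, 0], 1]]}}

```text
t: 23.17
eef_pos: [535.1, 251.9, 333.2]
orientation: [-0.001, 0.757, 0.654, 0.001]
ft_force: [1.1, -0.4, -0.5]
finger_gap: 0.1
```

```bash
cat > lids.py <<'E'
from h import *
def lids(Ds,zmin=140,zmax=185):
    "white lid discs & blue: return clusters of points with z in range above platform"
    out=[]
    for D in Ds:
        Q=xyz(D);hsv=cv2.cvtColor(D['im'],cv2.COLOR_RGB2HSV)
        blue=(hsv[...,0]>100)&(hsv[...,0]<125)&(hsv[...,1]>120)
        s=(Q-SC)@np.stack([SX,SY,[0,0,1]],1)
        m=(abs(s[...,0])<110)&(abs(s[...,1])<160)&(s[...,2]>zmin-5)&(s[...,2]<zmax)
        white=(hsv[...,1]<60)&(hsv[...,2]>120)
        # white disc top comps
        n,l,st,ce=cv2.connectedComponentsWithStats((m&white).astype(np.uint8),connectivity=4)
        for i in range(1,n):
            if st[i,4]>60:
                q=s[l==i]; c,r=cv2.minEnclosingCircle(q[:,:2].astype(np.float32))
                print('disc',st[i,4],'sh',np.round(c,1),'r',round(r,1),'z med',np.median(q[:,2]).round(1),'std',q[:,2].std().round(1))
E
python3 - <<'E'
from lids import *
from bench import robot
o=robot.get_obs();print(o['eef_pos'],o['finger_gap'])
S=grab('scene','u_scene');D=grab('side','u_side');W=grab('wrist','u_wrist')
for X in (S,D,W): print('--'); lids([X])
crop(S,270,110,490,270,3.6,'u_s')
E
```

```text
[535.145 251.944 333.154] 0.14084425501480824
--
disc 124 sh [ 28.8 109.6] r 15.3 z med 175.0 std 0.6
disc 126 sh [ 30.1 -30.1] r 15.1 z med 174.1 std 0.6
disc 230 sh [31.4 36. ] r 20.5 z med 148.1 std 0.6
disc 239 sh [ 33.1 -77.9] r 20.4 z med 149.4 std 0.7
--
disc 100 sh [ 34.1 -71.6] r 32.8 z med 147.2 std 3.5
disc 73 sh [ 31.2 -32.6] r 18.7 z med 172.1 std 1.2
disc 128 sh [35.  33.6] r 22.3 z med 145.6 std 1.2
disc 82 sh [ 30.9 108. ] r 17.4 z med 172.4 std 1.0
--
disc 396 sh [ 24.8 111.6] r 20.8 z med 152.1 std 8.7
disc 831 sh [ 29.6 107.4] r 15.3 z med 175.4 std 0.7
disc 1031 sh [32.6 33.8] r 20.8 z med 148.4 std 0.7
disc 565 sh [ 29.7 -29.8] r 21.9 z med 149.8 std 7.7
disc 306 sh [ 30.4 -30.4] r 15.1 z med 174.4 std 0.7
```

View pics/u_s.png

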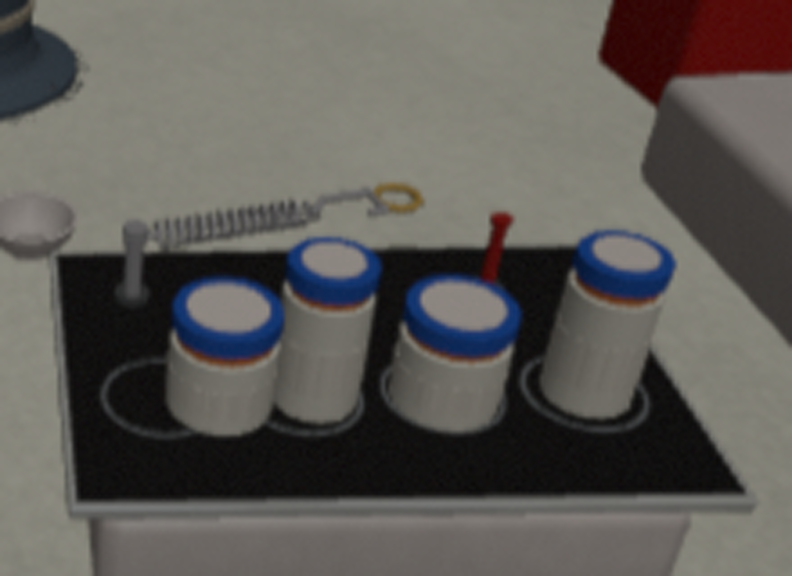

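View pics/u_wrist.png

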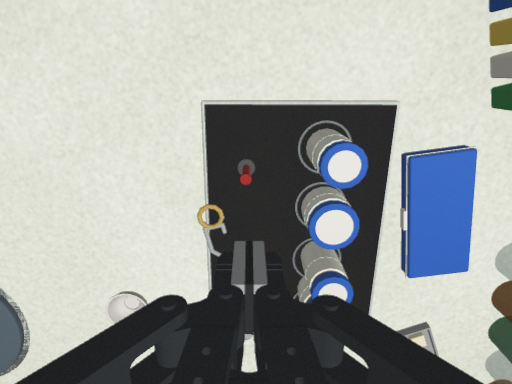

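Run:
```python
from h import *
for n,x,y in [('tall5',29.5,108.2),('A',31.8,35),('tall0',30,-30.3),('B',33,-77)]: print(n,sh(x,y))
plan(sh(29.5,108.2,185),Rsh,1)
```

```text
tall5 [619.99 241.13   0.  ]
A [611.572 168.379   0.   ]
tall0 [600.252 104.043   0.   ]
B [596.398  57.405   0.   ]
turn total deg [-0.1  -0.14  0.07] shift total world [  84.9  -10.9 -148. ] in tool now [  1.2  85.8 147.8]
[[-0.0006, -0.0008, 0.0004], [0.006, 0.4291, 0.7392]]
```

{"fn": "play_rows", "kwargs": {"motion": [[[0, 0, 0], [0.001, 0.09, 0.06], 1], [[0, 0, 0], [0.001, 0.09, 0.08], 1], [[0, 0, 0], [0.001, 0.09, 0.1], 1], [[0, 0, 0], [0.001, 0.09, 0.12], 1], [[0, 0, 0], [0.001, 0.07, 0.12], 1], [[0, 0, 0], [0, 0, 0.12], 1], [[0, 0, 0], [0, 0, 0.1], 1], [[0, 0, 0], [0, 0, 0.03], 1], [[0, 0, 0], [0, 0, 0], 1], [[0, 0, 0], [0, 0, 0], 1]]}}

```text
t: 24.15
eef_pos: [620.0, 241.8, 188.0]
orientation: [-0.001, 0.756, 0.654, 0.001]
ft_force: [-0.4, -0.4, -0.1]
finger_gap: 0.0
```

Run:
```python
from h import *
plan(sh(29.5,108.2,170),Rsh,1)
W=grab('wrist','v_wrist')
```

```text
turn total deg [-0.04 -0.2   0.13] shift total world [  0.   -0.6 -18. ] in tool now [-0.7  0.1 18. ]
[[-0.0002, -0.0011, 0.0007], [-0.0034, 0.0006, 0.09]]
```

View pics/v_wrist.png

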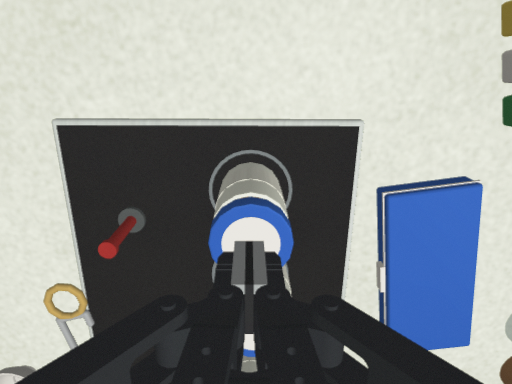

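{"fn": "play_rows", "kwargs": {"motion": [[[0, 0, 0], [0, 0, 0.025], 1], [[0, 0, 0], [0, 0, 0.025], 1], [[0, 0, 0], [0, 0, 0.005], 1], [[0, 0, 0], [0, 0, 0.005], 1], [[0, 0, 0], [0, 0, 0.005], 1], [[0, 0, 0], [0, 0, 0.005], 1], [[0, 0, 0], [0, 0, 0.005], 1], [[0, 0, 0], [0, 0, 0.005], 1], [[0, 0, 0], [0, 0, 0.005], 1], [[0, 0, 0], [0, 0, 0], 1]]}}

```text
t: 25.03
eef_pos: [619.3, 241.8, 170.6]
orientation: [-0.002, 0.756, 0.654, 0.001]
ft_force: [-1.9, -0.3, 5.3]
finger_gap: -0.0
```

{"fn": "play_rows", "kwargs": {"motion": [[[0, 0, 0], [0, 0, 0.004], 1], [[0, 0, 0], [0, 0, 0.004], 1], [[0, 0, 0], [0, 0, 0.004], 1], [[0, 0, 0], [0, 0, 0], 1], [[0, 0, 0], [0, 0, 0], 1], [[0, 0, 0], [0, 0, 0], 1], [[0, 0, 0], [0, 0, 0], 1], [[0, 0, 0], [0, 0, 0], 1], [[0, 0, 0], [0, 0, 0], 1], [[0, 0, 0], [0, 0, 0], 1]]}}

```text
t: 25.87
eef_pos: [619.9, 241.9, 170.1]
orientation: [-0.001, 0.756, 0.654, 0.002]
ft_force: [-3.8, -0.8, 12.1]
finger_gap: -0.2
```

{"fn": "play_rows", "kwargs": {"motion": [[[0, 0, 0], [0, 0, -0.05], 1], [[0, 0, 0], [0, 0, -0.1], 1], [[0, 0, 0], [-0.09, 0.005, 0], 1], [[0, 0, 0], [-0.18, 0.005, 0], 1], [[0, 0, 0], [-0.09, 0, 0.05], 1], [[0, 0, 0], [0, 0, 0.1], 1], [[0, 0, 0], [0, 0, 0.05], 1], [[0, 0, 0], [0, 0, 0], 1], [[0, 0, 0], [0, 0, 0], 1], [[0, 0, 0], [0, 0, 0], 1]]}}

```text
t: 26.7
eef_pos: [611.3, 171.3, 158.2]
orientation: [-0.002, 0.756, 0.655, 0.001]
ft_force: [0.1, -0.6, 1.1]
finger_gap: -0.1
```

Run:
```python
from h import *
plan(sh(31.8,35,144),Rsh,1)
W=grab('wrist','w_wrist');S=grab('scene','w_scene');crop(S,270,90,490,270,3.6,'w_s')
```

```text
turn total deg [-0.04 -0.23  0.23] shift total world [  0.3  -2.9 -14.2] in tool now [-2.9  0.7 14.2]
[[-0.0002, -0.0013, 0.0013], [-0.0145, 0.0035, 0.071]]
```

View pics/w_s.png

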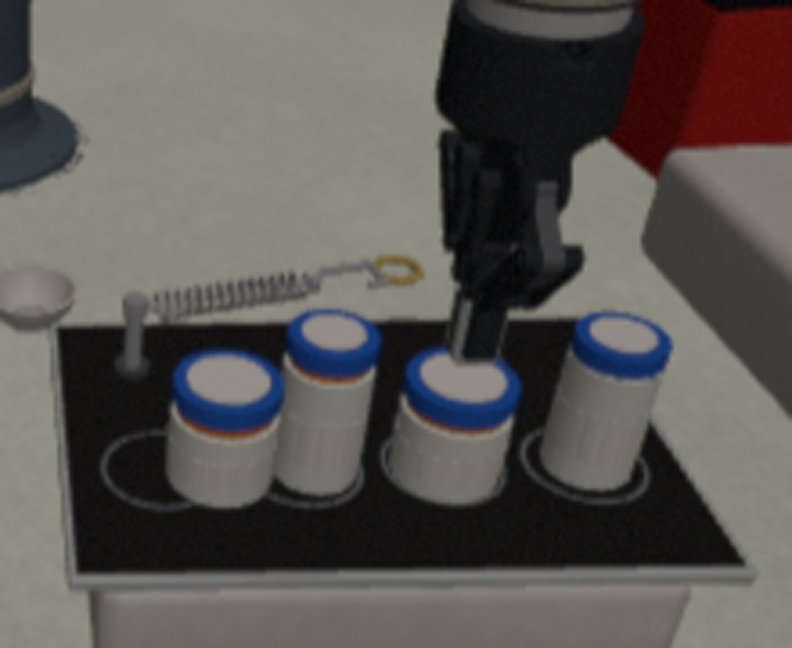

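{"fn": "play_rows", "kwargs": {"motion": [[[0, 0, 0], [-0.0145, 0.003, 0.02], 1], [[0, 0, 0], [0, 0, 0.01], 1], [[0, 0, 0], [0, 0, 0.006], 1], [[0, 0, 0], [0, 0, 0.006], 1], [[0, 0, 0], [0, 0, 0.006], 1], [[0, 0, 0], [0, 0, 0.006], 1], [[0, 0, 0], [0, 0, 0.006], 1], [[0, 0, 0], [0, 0, 0.006], 1], [[0, 0, 0], [0, 0, 0.006], 1], [[0, 0, 0], [0, 0, 0.006], 1]]}}

```text
t: 27.63
eef_pos: [611.4, 167.4, 144.0]
orientation: [-0.002, 0.756, 0.654, 0.001]
ft_force: [-5.7, -1.3, 19.1]
finger_gap: -0.3
```

{"fn": "play_rows", "kwargs": {"motion": [[[0, 0, 0], [0, 0, 0.004], 1], [[0, 0, 0], [0, 0, 0], 1], [[0, 0, 0], [0, 0, 0], 1], [[0, 0, 0], [0, 0, 0], 1], [[0, 0, 0], [0, 0, 0], 1], [[0, 0, 0], [0, 0, 0], 1], [[0, 0, 0], [0, 0, 0], 1], [[0, 0, 0], [0, 0, 0], 1], [[0, 0, 0], [0, 0, 0], 1], [[0, 0, 0], [0, 0, 0], 1]]}}

```text
t: 28.47
eef_pos: [611.4, 167.4, 144.0]
orientation: [-0.002, 0.756, 0.654, 0.001]
ft_force: [-6.0, -1.9, 15.0]
finger_gap: 0.0
```

{"fn": "play_rows", "kwargs": {"motion": [[[0, 0, 0], [0, 0, -0.05], 1], [[0, 0, 0], [0, 0, -0.15], 1], [[0, 0, 0], [0, 0, -0.06], 1], [[0, 0, 0], [-0.1, -0.004, 0], 1], [[0, 0, 0], [-0.13, -0.005, 0], 1], [[0, 0, 0], [-0.09, 0, 0.03], 1], [[0, 0, 0], [0, 0, 0.02], 1], [[0, 0, 0], [0, 0, 0], 1], [[0, 0, 0], [0, 0, 0], 1], [[0, 0, 0], [0, 0, 0], 1]]}}

```text
t: 29.3
eef_pos: [600.4, 105.9, 183.2]
orientation: [-0.002, 0.755, 0.655, 0.001]
ft_force: [0.6, -0.9, -1.4]
finger_gap: 0.1
```

Run:
```python
from lids import *
plan(sh(30,-30.3,170),Rsh,1)
S=grab('scene','x_scene');lids([S]);crop(S,270,90,490,270,3.6,'x_s')
```

```text
turn total deg [-0.07 -0.24  0.27] shift total world [ -0.2  -1.9 -13.2] in tool now [-1.9  0.1 13.2]
[[-0.0004, -0.0014, 0.0015], [-0.0096, 0.0006, 0.0658]]
disc 117 sh [ 30.3 -28.9] r 16.2 z med 174.3 std 1.0
disc 144 sh [ 28.9 109.7] r 16.0 z med 169.7 std 0.6
disc 244 sh [ 33.7 -79.1] r 21.5 z med 149.4 std 0.6
disc 250 sh [31.9 35.6] r 21.2 z med 143.7 std 0.7
```

View pics/x_s.png

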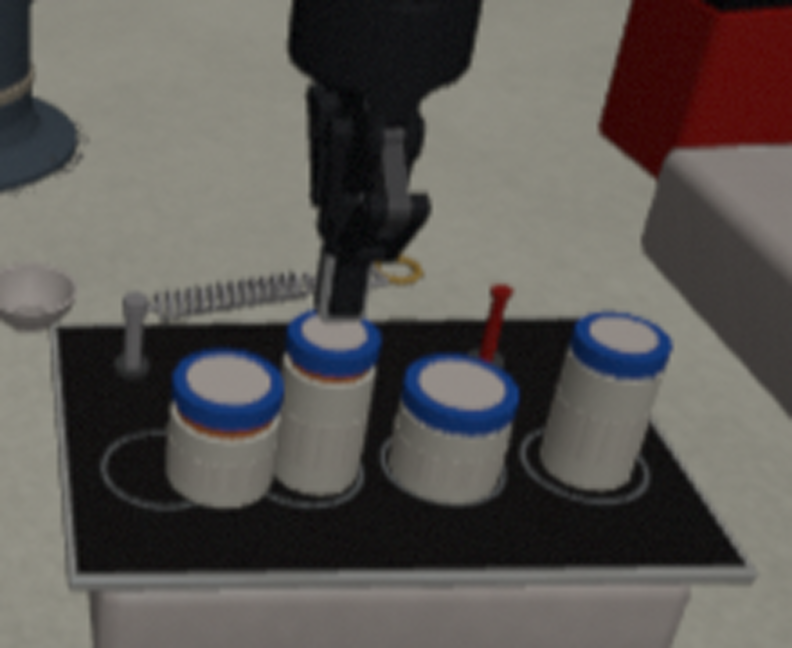

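{"fn": "play_rows", "kwargs": {"motion": [[[0, 0, 0.001], [-0.0096, 0, 0.02], 1], [[0, 0, 0], [0, 0, 0.01], 1], [[0, 0, 0], [0, 0, 0.006], 1], [[0, 0, 0], [0, 0, 0.006], 1], [[0, 0, 0], [0, 0, 0.006], 1], [[0, 0, 0], [0, 0, 0.006], 1], [[0, 0, 0], [0, 0, 0.006], 1], [[0, 0, 0], [0, 0, 0.006], 1], [[0, 0, 0], [0, 0, 0.006], 1], [[0, 0, 0], [0, 0, 0.004], 1]]}}

```text
t: 30.18
eef_pos: [600.6, 102.4, 170.1]
orientation: [-0.001, 0.757, 0.653, 0.002]
ft_force: [-5.5, -1.0, 17.1]
finger_gap: 0.0
```

{"fn": "play_rows", "kwargs": {"motion": [[[0, 0, 0], [0, 0, 0.004], 1], [[0, 0, 0], [0, 0, 0.002], 1], [[0, 0, 0], [0, 0, 0], 1], [[0, 0, 0], [0, 0, 0], 1], [[0, 0, 0], [0, 0, 0], 1], [[0, 0, 0], [0, 0, 0], 1], [[0, 0, 0], [0, 0, 0], 1], [[0, 0, 0], [0, 0, 0], 1], [[0, 0, 0], [0, 0, 0], 1], [[0, 0, 0], [0, 0, 0], 1]]}}

```text
t: 31.02
eef_pos: [601.0, 102.4, 170.1]
orientation: [-0.001, 0.757, 0.653, 0.002]
ft_force: [-5.7, -0.2, 17.6]
finger_gap: 0.0
```

{"fn": "play_rows", "kwargs": {"motion": [[[0, 0, 0], [0, 0, -0.05], 1], [[0, 0, 0], [0, 0, -0.1], 1], [[0, 0, 0], [-0.1, 0.007, 0], 1], [[0, 0, 0], [-0.1, 0.008, 0], 1], [[0, 0, 0], [-0.035, 0, 0.05], 1], [[0, 0, 0], [0, 0, 0.1], 1], [[0, 0, 0], [0, 0, 0.04], 1], [[0, 0, 0], [0, 0, 0], 1], [[0, 0, 0], [0, 0, 0], 1], [[0, 0, 0], [0, 0, 0], 1]]}}

```text
t: 31.85
eef_pos: [596.3, 56.1, 158.8]
orientation: [-0.002, 0.757, 0.654, 0.001]
ft_force: [-0.8, 0.4, -0.2]
finger_gap: 0.2
```

Run:
```python
from lids import *
plan(sh(33.2,-78,144),Rsh,1)
S=grab('scene','y_scene');lids([S]);D=grab('side','y_side');lids([D]);W=grab('wrist','y_wrist');lids([W])
```

```text
turn total deg [-0.06 -0.21  0.02] shift total world [  0.1   0.3 -14.8] in tool now [ 0.2  0.1 14.8]
[[-0.0003, -0.0012, 0.0001], [0.0011, 0.0005, 0.0742]]
disc 144 sh [ 29.4 110.4] r 16.7 z med 169.6 std 0.5
disc 141 sh [ 29.3 -29.1] r 16.7 z med 169.6 std 0.7
disc 201 sh [ 34.1 -78.9] r 21.0 z med 149.4 std 1.0
disc 249 sh [32.  34.4] r 21.5 z med 143.5 std 0.6
disc 89 sh [ 26.8 -73.9] r 34.3 z med 147.2 std 4.7
disc 71 sh [ 32.5 -31.4] r 17.9 z med 167.3 std 1.3
disc 129 sh [32.7 30.5] r 23.2 z med 141.3 std 1.3
disc 85 sh [ 32.4 107.3] r 18.0 z med 167.5 std 1.1
disc 3147 sh [32.7 30.4] r 19.6 z med 144.1 std 0.7
disc 235 sh [ 30.3 -15. ] r 15.1 z med 148.3 std 6.9
disc 167 sh [-82.3 -22.6] r 5.9 z med 136.8 std 1.1
disc 4331 sh [ 30.4 -31.3] r 15.3 z med 170.0 std 0.6
disc 169 sh [-81.8 -29.7] r 6.8 z med 136.6 std 1.0
disc 160 sh [-80.2 -35.8] r 6.7 z med 136.7 std 1.0
disc 149 sh [-78.5 -41.3] r 6.7 z med 136.7 std 1.1
disc 141 sh [-77.1 -47.4] r 6.7 z med 136.8 std 1.0
disc 127 sh [-75.6 -54. ] r 6.8 z med 137.0 std 1.1
disc 117 sh [-74.1 -59.7] r 6.9 z med 137.0 std 1.0
disc 105 sh [-72.9 -65.7] r 6.5 z med 137.1 std 1.0
disc 2586 sh [ 33.9 -80. ] r 20.2 z med 149.9 std 2.5
disc 99 sh [-70.9 -72.2] r 6.6 z med 137.2 std 1.0
disc 93 sh [-69.5 -78.2] r 6.3 z med 137.2 std 1.0
disc 94 sh [-67.6 -84.3] r 6.4 z med 137.1 std 1.0
disc 90 sh [-66.2 -90.9] r 6.3 z med 137.1 std 1.0
disc 90 sh [-64.6 -95.6] r 6.1 z med 137.0 std 1.0
disc 83 sh [ -63.4 -102.2] r 6.5 z med 137.0 std 1.0
disc 430 sh [ -60.3 -115.9] r 7.6 z med 137.7 std 0.6
```

View pics/y_wrist.png

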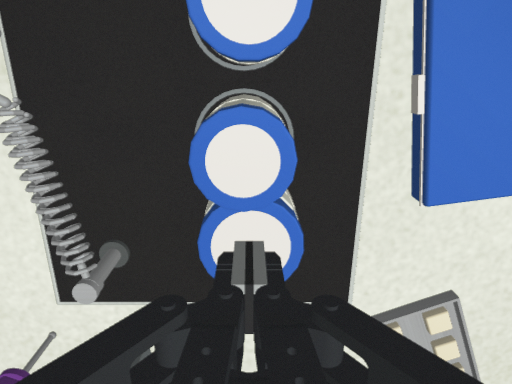

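{"fn": "play_rows", "kwargs": {"motion": [[[0, 0, 0], [-0.005, 0, 0.02], 1], [[0, 0, 0], [0, 0, 0.01], 1], [[0, 0, 0], [0, 0, 0.006], 1], [[0, 0, 0], [0, 0, 0.006], 1], [[0, 0, 0], [0, 0, 0.006], 1], [[0, 0, 0], [0, 0, 0.006], 1], [[0, 0, 0], [0, 0, 0.006], 1], [[0, 0, 0], [0, 0, 0.006], 1], [[0, 0, 0], [0, 0, 0.006], 1], [[0, 0, 0], [0, 0, 0.006], 1]]}}

```text
t: 32.83
eef_pos: [596.0, 54.4, 144.0]
orientation: [-0.002, 0.757, 0.653, 0.001]
ft_force: [-5.3, -0.6, 15.5]
finger_gap: -0.1
```

{"fn": "play_rows", "kwargs": {"motion": [[[0, 0, 0], [0, 0, 0.006], 1], [[0, 0, 0], [0, 0, 0.004], 1], [[0, 0, 0], [0, 0, 0], 1], [[0, 0, 0], [0, 0, 0], 1], [[0, 0, 0], [0, 0, 0], 1], [[0, 0, 0], [0, 0, 0], 1], [[0, 0, 0], [0, 0, 0], 1], [[0, 0, 0], [0, 0, 0], 1], [[0, 0, 0], [0, 0, 0], 1], [[0, 0, 0], [0, 0, 0], 1]]}}

```text
t: 33.67
eef_pos: [596.2, 54.4, 144.0]
orientation: [-0.001, 0.757, 0.653, 0.001]
ft_force: [-7.9, -1.1, 19.9]
finger_gap: 0.2
```

{"fn": "play_rows", "kwargs": {"motion": [[[0, 0, 0], [0, 0, -0.05], 1], [[0, 0, 0], [0, 0, -0.15], 0.2], [[0, 0, 0], [0, 0, -0.1], -0.5], [[0, 0, 0], [-0.005, 0.003, 0], -1], [[0, 0, 0], [0, 0, 0], -1], [[0, 0, 0], [0, 0, 0], -1], [[0, 0, 0], [0, 0, 0], -1], [[0, 0, 0], [0, 0, 0.05], -1], [[0, 0, 0], [0, 0, 0], -1], [[0, 0, 0], [0, 0, 0], -1]]}}

```text
t: 34.5
eef_pos: [595.3, 53.1, 189.3]
orientation: [-0.002, 0.757, 0.653, -0.001]
ft_force: [-0.2, 0.4, -0.1]
finger_gap: 85.2
```

Run:
```python
from lids import *
plan(sh(33.6,-79,108),Rsh,1)
S=grab('scene','z_scene');lids([S]);crop(S,270,90,490,270,3.6,'z_s')
W=grab('wrist','z_wrist')
```

```text
turn total deg [-0.26 -0.13 -0.03] shift total world [  1.4   2.2 -81.3] in tool now [ 2.2  1.4 81.3]
[[-0.0014, -0.0007, -0.0002], [0.011, 0.0071, 0.4066]]
disc 144 sh [ 28.8 110.3] r 16.4 z med 169.8 std 0.6
disc 139 sh [ 30.  -29.6] r 16.7 z med 169.6 std 0.6
disc 249 sh [32.8 36.5] r 22.5 z med 143.6 std 0.6
disc 249 sh [ 33.1 -77.2] r 21.2 z med 143.6 std 0.7
```

View pics/z_s.png

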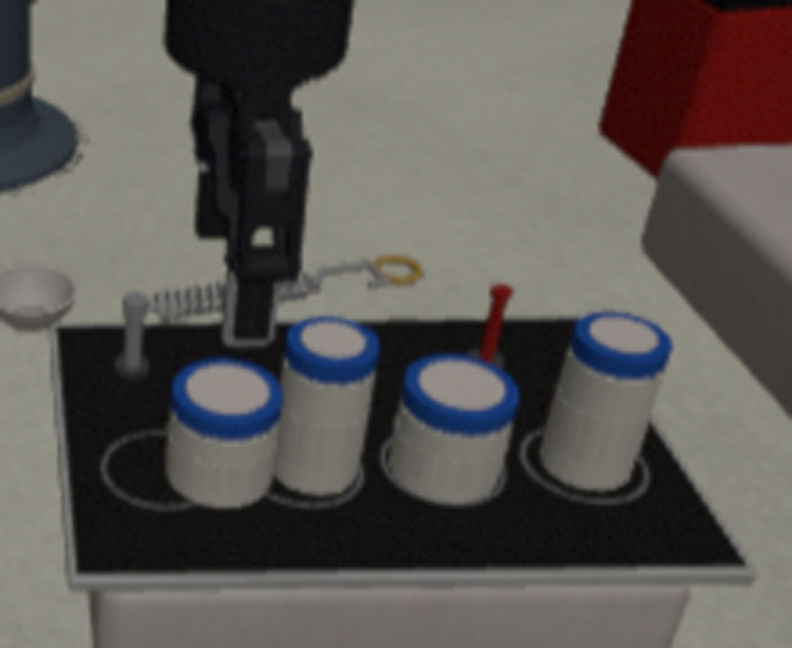

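View pics/z_wrist.png

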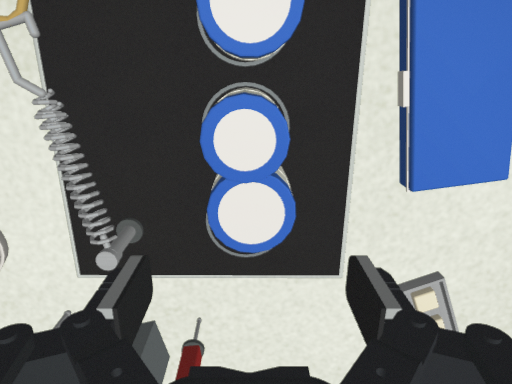

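{"fn": "play_rows", "kwargs": {"motion": [[[0, 0, 0], [0.006, 0.004, 0.03], -1], [[0, 0, 0], [0.005, 0.003, 0.07], -1], [[0, 0, 0], [0, 0, 0.08], -1], [[0, 0, 0], [0, 0, 0.08], -1], [[0, 0, 0], [0, 0, 0.08], -1], [[0, 0, 0], [0, 0, 0.05], -1], [[0, 0, 0], [0, 0, 0.015], -1], [[0, 0, 0], [0, 0, 0], -1], [[0, 0, 0], [0, 0, 0], -1], [[0, 0, 0], [0, 0, 0], -1]]}}

```text
t: 35.43
eef_pos: [598.7, 55.5, 111.1]
orientation: [-0.001, 0.757, 0.653, 0.002]
ft_force: [-0.5, 0.4, 0.1]
finger_gap: 85.1
```

{"fn": "play_rows", "kwargs": {"motion": [[[0, 0, 0], [0, 0, 0], -0.6], [[0, 0, 0], [0, 0, 0], -0.4], [[0, 0, 0], [0, 0, 0], -0.2], [[0, 0, 0], [0, 0, 0], 0.2], [[0, 0, 0], [0, 0, 0], 1], [[0, 0, 0], [0, 0, 0], 1], [[0, 0, 0], [0, 0, 0], 1], [[0, 0, 0], [0, 0, 0], 1], [[0, 0, 0], [0, 0, 0], 1], [[0, 0, 0], [0, 0, 0], 1]], "grip_force": 40}}

```text
t: 36.27
eef_pos: [598.4, 55.5, 110.9]
orientation: [-0.001, 0.757, 0.653, 0.001]
ft_force: [-0.9, 0.1, 6.0]
finger_gap: 52.9
```

Run:
```python
from lids import *
plan(sh(31,-107,112),Rsh,1)
S=grab('scene','aa_scene');crop(S,270,90,490,270,3.6,'aa_s')
```

```text
turn total deg [-0.02 -0.22 -0.03] shift total world [ -8.3 -27.5   1.1] in tool now [-28.4  -4.2  -1.2]
[[-0.0001, -0.0012, -0.0002], [-0.1422, -0.021, -0.0059]]
```

View pics/aa_s.png

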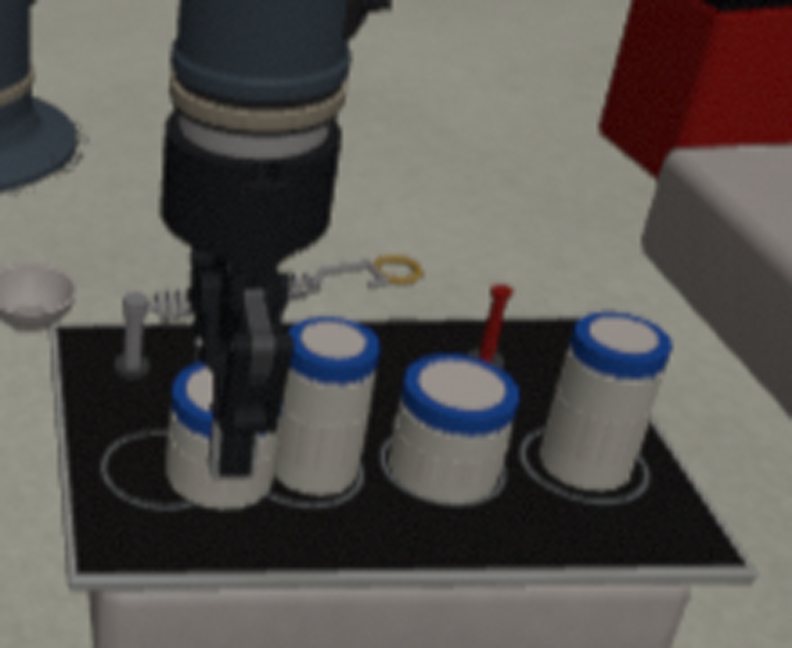

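{"fn": "play_rows", "kwargs": {"motion": [[[0, 0, 0], [0, 0, -0.01], 1], [[0, 0, 0], [0, 0, -0.01], 1], [[0, 0, 0], [-0.03, -0.004, 0], 1], [[0, 0, 0], [-0.04, -0.006, 0], 1], [[0, 0, 0], [-0.04, -0.006, 0], 1], [[0, 0, 0], [-0.03, -0.004, 0], 1], [[0, 0, 0], [0, 0, 0], 1], [[0, 0, 0], [0, 0, 0.008], 1], [[0, 0, 0], [0, 0, 0.008], 1], [[0, 0, 0], [0, 0, 0], 1]]}}

```text
t: 37.15
eef_pos: [590.0, 28.5, 110.9]
orientation: [-0.002, 0.757, 0.653, 0.001]
ft_force: [-0.7, -1.5, 0.4]
finger_gap: 52.8
```

{"fn": "play_rows", "kwargs": {"motion": [[[0, 0, 0], [0, 0, 0.003], 1], [[0, 0, 0], [0, 0, 0.003], 1], [[0, 0, 0], [0, 0, 0.003], 1], [[0, 0, 0], [0, 0, 0], 1], [[0, 0, 0], [0, 0, 0], 1], [[0, 0, 0], [0, 0, 0], 1], [[0, 0, 0], [0, 0, 0], 1], [[0, 0, 0], [0, 0, 0], 1], [[0, 0, 0], [0, 0, 0], 1], [[0, 0, 0], [0, 0, 0], 1]]}}

```text
t: 37.98
eef_pos: [590.1, 28.6, 110.9]
orientation: [-0.002, 0.757, 0.653, 0.001]
ft_force: [-4.1, -1.4, 11.7]
finger_gap: 53.2
```

{"fn": "play_rows", "kwargs": {"motion": [[[0, 0, 0], [0, 0, -0.003], -0.28], [[0, 0, 0], [0, 0, 0], -0.32], [[0, 0, 0], [0, 0, 0], -0.36], [[0, 0, 0], [0, 0, 0], -0.45], [[0, 0, 0], [0, 0, 0], -0.6], [[0, 0, 0], [0, 0, 0], -0.6], [[0, 0, 0], [0, 0, -0.05], -0.6], [[0, 0, 0], [0, 0, -0.15], -0.6], [[0, 0, 0], [0, 0, -0.2], -0.6], [[0, 0, 0], [0, 0, -0.1], -0.6]]}}

```text
t: 38.82
eef_pos: [591.8, 27.9, 214.3]
orientation: [0.0, 0.757, 0.653, 0.003]
ft_force: [1.4, -0.1, 0.6]
finger_gap: 68.3
```

{"fn": "play_rows", "kwargs": {"motion": [[[0, 0, 0], [0.03, 0, -0.02], -0.6], [[0, 0, 0], [0.12, 0, 0], -0.6], [[0, 0, 0], [0.15, 0, 0], -0.6], [[0, 0, 0], [0.08, 0, 0], -0.6], [[0, 0, 0], [0, 0, 0], -0.6], [[0, 0, 0], [0, 0, 0], -0.6], [[0, 0, 0], [0, 0, 0], -0.6], [[0, 0, 0], [0, 0, 0], -0.6], [[0, 0, 0], [0, 0, 0], -0.6], [[0, 0, 0], [0, 0, 0], -0.6]]}}

```text
t: 39.65
eef_pos: [601.1, 102.0, 213.9]
orientation: [-0.002, 0.758, 0.653, 0.001]
ft_force: [-0.3, 0.5, -0.6]
finger_gap: 68.1
```

Run:
```python
from lids import *
plan(sh(30.2,-30.5,126),Rsh,1)
S=grab('scene','bb_scene');lids([S]);crop(S,270,60,490,270,3.4,'bb_s')
W=grab('wrist','bb_wrist');lids([W])
```

```text
turn total deg [-0.08 -0.17 -0.14] shift total world [ -0.7   1.8 -87.9] in tool now [ 1.5 -0.8 87.9]
[[-0.0005, -0.0009, -0.0008], [0.0073, -0.004, 0.4395]]
disc 144 sh [ 28.9 109.6] r 16.4 z med 169.6 std 0.6
disc 140 sh [ 28.9 -29.6] r 16.5 z med 169.6 std 0.6
disc 243 sh [  30.  -108.5] r 22.1 z med 143.6 std 0.7
disc 249 sh [31.8 36.2] r 21.1 z med 143.6 std 0.7
disc 3547 sh [32.9 34.1] r 20.1 z med 144.1 std 0.7
disc 594 sh [ 30.7 -25.5] r 21.3 z med 148.1 std 7.0
disc 90 sh [-83.5 -22.8] r 6.3 z med 136.5 std 1.0
disc 81 sh [-81.8 -29.2] r 6.4 z med 137.0 std 1.1
disc 1853 sh [ 30.5 -31.1] r 15.3 z med 170.1 std 0.6
disc 80 sh [-80.3 -35.4] r 6.9 z med 136.8 std 1.1
disc 80 sh [-78.6 -41.5] r 6.7 z med 136.8 std 1.0
disc 76 sh [-77.4 -47.3] r 6.9 z med 136.9 std 1.1
disc 65 sh [-75.6 -53.6] r 5.7 z med 136.9 std 1.1
disc 1956 sh [  30.2 -107.9] r 20.6 z med 144.0 std 0.6
```

View pics/bb_s.png

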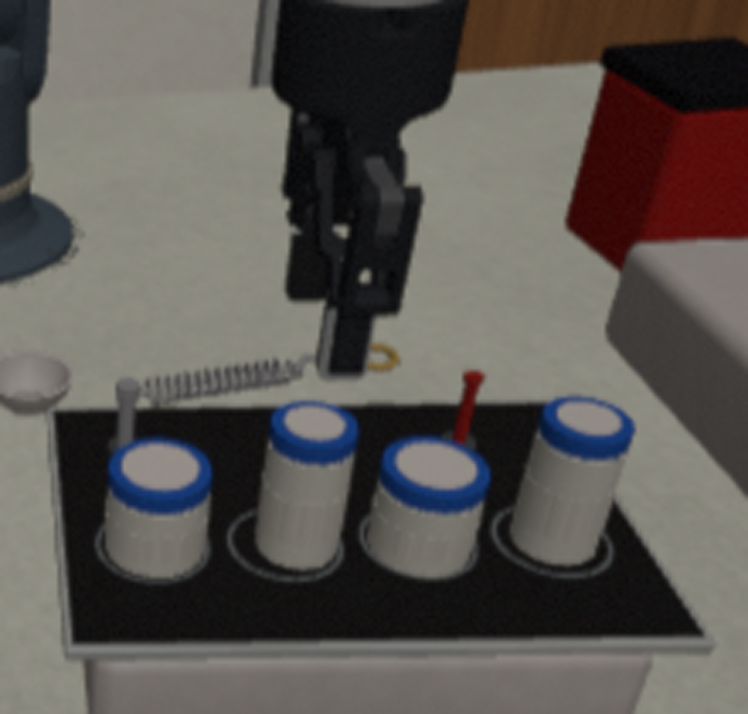

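View pics/bb_wrist.png

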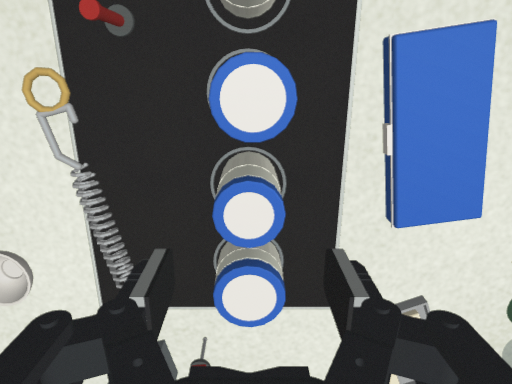

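{"fn": "play_rows", "kwargs": {"motion": [[[0, 0, 0], [0.004, -0.003, 0.05], -0.6], [[0, 0, 0], [0, 0, 0.08], -0.6], [[0, 0, 0], [0, 0, 0.09], -0.6], [[0, 0, 0], [0, 0, 0.09], -0.6], [[0, 0, 0], [0, 0, 0.08], -0.6], [[0, 0, 0], [0, 0, 0.04], -0.6], [[0, 0, 0], [0, 0, 0], -0.6], [[0, 0, 0], [0, 0, 0], -0.2], [[0, 0, 0], [0, 0, 0], 0], [[0, 0, 0], [0, 0, 0], 0.3]], "grip_force": 40}}

```text
t: 40.58
eef_pos: [601.4, 104.5, 129.1]
orientation: [-0.001, 0.757, 0.653, 0.002]
ft_force: [1.1, -0.4, -1.0]
finger_gap: 43.2
```

{"fn": "play_rows", "kwargs": {"motion": [[[0, 0, 0], [0, 0, 0], 1], [[0, 0, 0], [0, 0, 0], 1], [[0, 0, 0], [0, 0, 0], 1], [[0, 0, 0], [0, 0, -0.01], 1], [[0, 0, 0], [-0.014, 0, 0], 1], [[0, 0, 0], [-0.014, 0, 0], 1], [[0, 0, 0], [0, 0, 0], 1], [[0, 0, 0], [0, 0, 0.008], 1], [[0, 0, 0], [0, 0, 0.003], 1], [[0, 0, 0], [0, 0, 0], 1]]}}

```text
t: 41.42
eef_pos: [599.5, 98.0, 128.9]
orientation: [-0.002, 0.757, 0.653, 0.0]
ft_force: [-3.9, -1.8, 8.5]
finger_gap: 43.4
```

{"fn": "play_rows", "kwargs": {"motion": [[[0, 0, 0], [0, 0, 0.003], 1], [[0, 0, 0], [0, 0, 0.003], 1], [[0, 0, 0], [0, 0, 0], 1], [[0, 0, 0], [0, 0, 0], 1], [[0, 0, 0], [0, 0, 0], 1], [[0, 0, 0], [0, 0, 0], 1], [[0, 0, 0], [0, 0, 0], 1], [[0, 0, 0], [0, 0, 0], 1], [[0, 0, 0], [0, 0, 0], 1], [[0, 0, 0], [0, 0, 0], 1]]}}

```text
t: 42.25
eef_pos: [599.6, 98.0, 128.9]
orientation: [-0.002, 0.757, 0.653, 0.001]
ft_force: [-5.9, -2.4, 15.7]
finger_gap: 42.7
```

{"fn": "play_rows", "kwargs": {"motion": [[[0, 0, 0], [0, 0, -0.003], 0.0], [[0, 0, 0], [0, 0, 0], -0.05], [[0, 0, 0], [0, 0, 0], -0.1], [[0, 0, 0], [0, 0, 0], -0.2], [[0, 0, 0], [0, 0, 0], -0.3], [[0, 0, 0], [0, 0, 0], -0.3], [[0, 0, 0], [0, 0, -0.05], -0.3], [[0, 0, 0], [0, 0, -0.15], -0.3], [[0, 0, 0], [0, 0, -0.2], -0.3], [[0, 0, 0], [0, 0, -0.2], -0.3]]}}

```text
t: 43.08
eef_pos: [599.2, 98.2, 248.2]
orientation: [-0.002, 0.757, 0.653, -0.0]
ft_force: [1.2, -0.1, -0.2]
finger_gap: 55.3
```

Run:
```python
from lids import *
y=np.radians(5.5)
Rst=mat(np.array([-np.sin(y),np.cos(y),0]),np.array([np.cos(y),np.sin(y),0]),np.array([0,0,-1.]))
plan(np.array([430.5,-154,240]),Rst,10)
S=grab('scene','cc_scene');lids([S]);crop(S,270,60,490,270,3.4,'cc_s')
```

```text
turn total deg [ -0.17  -0.16 -13.94] shift total world [-168.7 -252.2   -8.2] in tool now [-274.3 -129.8    8. ]
[[-0.0001, -0.0001, -0.0077], [-0.1371, -0.0649, 0.004]]
[[-0.0001, -0.0001, -0.0077], [-0.1355, -0.0682, 0.004]]
[[-0.0001, -0.0001, -0.0077], [-0.1338, -0.0715, 0.004]]
[[-0.0001, -0.0001, -0.0077], [-0.132, -0.0747, 0.0041]]
[[-0.0001, -0.0001, -0.0077], [-0.1302, -0.0779, 0.0041]]
[[-0.0001, -0.0001, -0.0077], [-0.1282, -0.0811, 0.0041]]
[[-0.0001, -0.0001, -0.0077], [-0.1262, -0.0842, 0.0041]]
[[-0.0001, -0.0001, -0.0077], [-0.1241, -0.0872, 0.0041]]
[[-0.0001, -0.0001, -0.0077], [-0.122, -0.0902, 0.0041]]
[[-0.0001, -0.0001, -0.0077], [-0.1198, -0.0931, 0.0041]]
disc 143 sh [ 28.5 109. ] r 16.1 z med 169.7 std 0.6
disc 138 sh [ 29.1 -36.1] r 16.3 z med 169.8 std 0.6
disc 244 sh [  29.2 -108.4] r 22.3 z med 143.6 std 0.6
disc 248 sh [32.2 36. ] r 21.5 z med 143.6 std 0.6
```

View pics/cc_s.png

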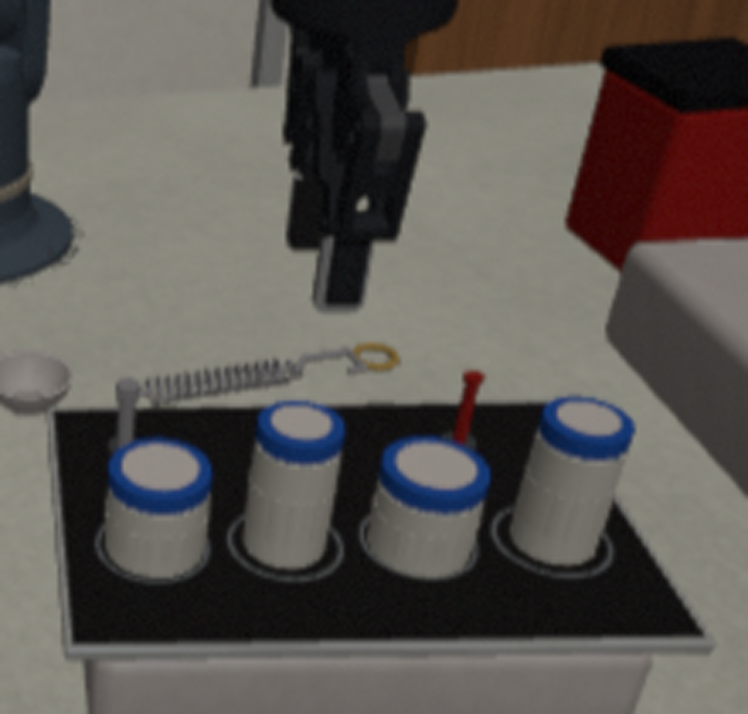

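{"fn": "play_rows", "kwargs": {"motion": [[[0, 0, -0.0077], [-0.1371, -0.0649, 0.004], -0.3], [[0, 0, -0.0077], [-0.1355, -0.0682, 0.004], -0.3], [[0, 0, -0.0077], [-0.1338, -0.0715, 0.004], -0.3], [[0, 0, -0.0077], [-0.132, -0.0747, 0.004], -0.3], [[0, 0, -0.0077], [-0.1302, -0.0779, 0.004], -0.3], [[0, 0, -0.0077], [-0.1282, -0.0811, 0.004], -0.3], [[0, 0, -0.0077], [-0.1262, -0.0842, 0.004], -0.3], [[0, 0, -0.0077], [-0.1241, -0.0872, 0.004], -0.3], [[0, 0, -0.0077], [-0.122, -0.0902, 0.004], -0.3], [[0, 0, -0.0077], [-0.1198, -0.0931, 0.004], -0.3]]}}

```text
t: 43.97
eef_pos: [430.2, -154.9, 238.9]
orientation: [-0.001, 0.672, 0.74, 0.001]
ft_force: [0.0, -0.7, -0.8]
finger_gap: 55.8
```

{"fn": "play_rows", "kwargs": {"motion": [[[0, 0, 0], [0, 0, 0], -0.3], [[0, 0, 0], [0, 0, 0], -0.3], [[0, 0, 0], [0, 0, 0], -0.3], [[0, 0, 0], [0, 0, 0], -0.3], [[0, 0, 0], [0, 0, 0], -0.3], [[0, 0, 0], [0, 0, 0], -0.3], [[0, 0, 0], [0, 0, 0], -0.3], [[0, 0, 0], [0, 0, 0], -0.3], [[0, 0, 0], [0, 0, 0], -0.3], [[0, 0, 0], [0, 0, 0], -0.3]]}}

```text
t: 44.8
eef_pos: [431.1, -153.6, 238.3]
orientation: [-0.002, 0.673, 0.74, 0.001]
ft_force: [0.4, 0.9, 0.3]
finger_gap: 55.5
```

Run:
```python
from h import *
from bench import robot
o=robot.get_obs();print(o['eef_pos'],o['q'])
W=grab('wrist','dd_wrist');Q=xyz(W);hsv=cv2.cvtColor(W['im'],cv2.COLOR_RGB2HSV)
red=((hsv[...,0]<8)|(hsv[...,0]>172))&(hsv[...,1]>150)&(hsv[...,2]>60)
n,l,st,ce=cv2.connectedComponentsWithStats(red.astype(np.uint8))
for i in range(1,n):
    if st[i,4]>60:
        q=Q[l==i]; t=q[q[:,2]>np.nanpercentile(q[:,2],98)-2.5]
        print('red',st[i],np.nanmedian(t,0).round(1), len(t),cv2.minAreaRect(t[:,:2].astype(np.float32)))
g=(hsv[...,1]<60)&(abs(Q[...,2]-68)<3)&(abs(Q[...,0]-430)<45)&(abs(Q[...,1]+154)<45)
P=Q[g][:,:2].astype(np.float32); print('stand',len(P),cv2.minAreaRect(P))
```

```text
[ 431.092 -153.594  238.27 ] [ 0.005  0.099  0.268  2.028 -0.034  1.019  0.385]
red [322 134  32  28 653] [ 507.7 -128.6   94.3] 360 ((507.6820373535156, -128.4188690185547), (17.0631103515625, 17.022720336914062), 88.82537841796875)
red [ 235  155   31   45 1262] [ 430.6 -153.5  133.6] 784 ((430.84552001953125, -153.68865966796875), (22.6300106048584, 22.54964828491211), 4.109646797180176)
stand 2104 ((430.436279296875, -154.30224609375), (56.025718688964844, 56.3270263671875), 5.7404680252075195)
```

View pics/dd_wrist.png

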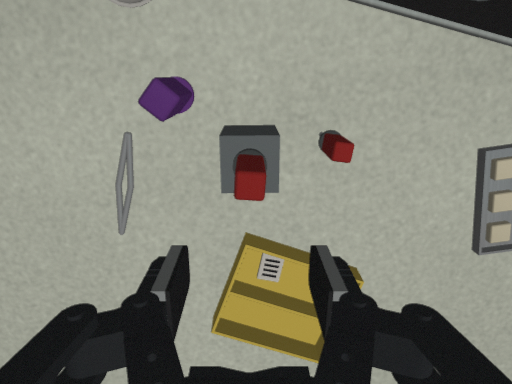

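Run:
```python
from h import *
W=load('/tmp/dd_wrist.npz');Q=xyz(W)
hsv=cv2.cvtColor(W['im'],cv2.COLOR_RGB2HSV)
m=(hsv[...,0]>130)&(hsv[...,0]<155)&(hsv[...,1]>100)
q=Q[m];q=q[q[:,1]>-200];print(q.min(0),q.max(0))
```

```text
[ 344.718 -111.892   63.262] [374.652 -81.98  129.42 ]
```

{"fn": "play_rows", "kwargs": {"motion": [[[0, 0, 0], [0, -0.002, 0.05], -0.3], [[0, 0, 0], [0, 0, 0.1], -0.3], [[0, 0, 0], [0, 0, 0.15], -0.3], [[0, 0, 0], [0, 0, 0.15], -0.3], [[0, 0, 0], [0, 0, 0.1], -0.3], [[0, 0, 0], [0, 0, 0.05], -0.3], [[0, 0, 0], [0, 0, 0.02], -0.3], [[0, 0, 0], [0, 0, 0], -0.3], [[0, 0, 0], [0, 0, 0], -0.3], [[0, 0, 0], [0, 0, 0], -0.3]]}}

```text
t: 45.68
eef_pos: [431.6, -153.6, 115.5]
orientation: [-0.0, 0.673, 0.74, 0.002]
ft_force: [-0.3, 0.4, -0.6]
finger_gap: 55.4
```

Run:
```python
from h import *
from bench import robot
o=robot.get_obs();print(o['eef_pos'],o['finger_gap'])
W=grab('wrist','ee_wrist');S=grab('scene','ee_scene');crop(S,150,100,280,250,4,'ee_s')
```

```text
[ 431.555 -153.619  115.462] 55.44175115941894
```

View pics/ee_wrist.png

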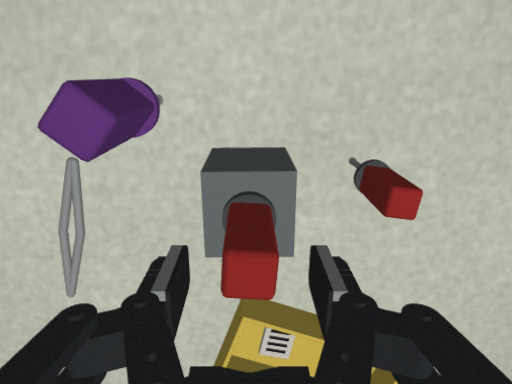

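View pics/ee_s.png

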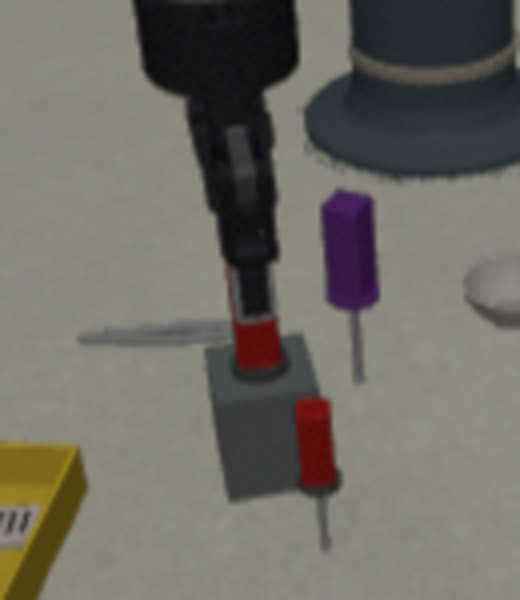

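{"fn": "play_rows", "kwargs": {"motion": [[[0, 0, 0], [0, -0.004, 0.03], -0.3], [[0, 0, 0], [0, 0, 0.05], -0.3], [[0, 0, 0], [0, 0, 0.05], -0.3], [[0, 0, 0], [0, 0, 0.03], -0.3], [[0, 0, 0], [0, 0, 0], -0.3], [[0, 0, 0], [0, 0, 0], 0], [[0, 0, 0], [0, 0, 0], 0.3], [[0, 0, 0], [0, 0, 0], 0.4], [[0, 0, 0], [0, 0, 0], 0.5], [[0, 0, 0], [0, 0, 0], 1]], "grip_force": 60}}

```text
t: 46.62
eef_pos: [430.2, -153.4, 82.7]
orientation: [-0.001, 0.673, 0.74, 0.001]
ft_force: [0.5, -0.7, 1.8]
finger_gap: 23.7
```

{"fn": "play_rows", "kwargs": {"motion": [[[0, 0, 0], [0, 0, 0], 1], [[0, 0, 0], [0, 0, 0], 1], [[0, 0, 0], [0, 0, 0], 1], [[0, 0, 0], [0, 0, 0], 1], [[0, 0, 0], [0, 0, 0], 1], [[0, 0, 0], [0, 0, 0], 1], [[0, 0, 0], [0, 0, 0], 1], [[0, 0, 0], [0, 0, 0], 1], [[0, 0, 0], [0, 0, 0], 1], [[0, 0, 0], [0, 0, 0], 1]], "grip_force": 110}}

```text
t: 47.45
eef_pos: [430.3, -153.4, 82.8]
orientation: [-0.001, 0.673, 0.74, 0.001]
ft_force: [-0.6, -0.8, 6.4]
finger_gap: 23.1
```

{"fn": "play_rows", "kwargs": {"motion": [[[0, 0, 0], [0, 0, -0.02], 1], [[0, 0, 0], [0, 0, -0.05], 1], [[0, 0, 0], [0, 0, -0.1], 1], [[0, 0, 0], [0, 0, -0.12], 1], [[0, 0, 0], [0, 0, -0.15], 1], [[0, 0, 0], [0, 0, -0.15], 1], [[0, 0, 0], [0, 0, -0.12], 1], [[0, 0, 0], [0, 0, -0.08], 1], [[0, 0, 0], [0, 0, 0], 1], [[0, 0, 0], [0, 0, 0], 1]]}}

```text
t: 48.28
eef_pos: [429.7, -153.8, 240.9]
orientation: [-0.001, 0.673, 0.74, 0.001]
ft_force: [0.0, -0.3, -1.9]
finger_gap: 22.9
```

Run:
```python
from h import *
from bench import robot
o=robot.get_obs();print(o['eef_pos'],o['orientation'],o['finger_gap'])
W=grab('wrist','ff_wrist');S=grab('scene','ff_scene');crop(S,130,50,330,210,4,'ff_s')
D=grab('side','ff_side');crop(D,130,90,380,290,3.2,'ff_d')
Q=xyz(S)
```

```text
[ 429.696 -153.839  240.859] [-0.001  0.673  0.74   0.001] 22.944909055773493
```

View pics/ff_s.png

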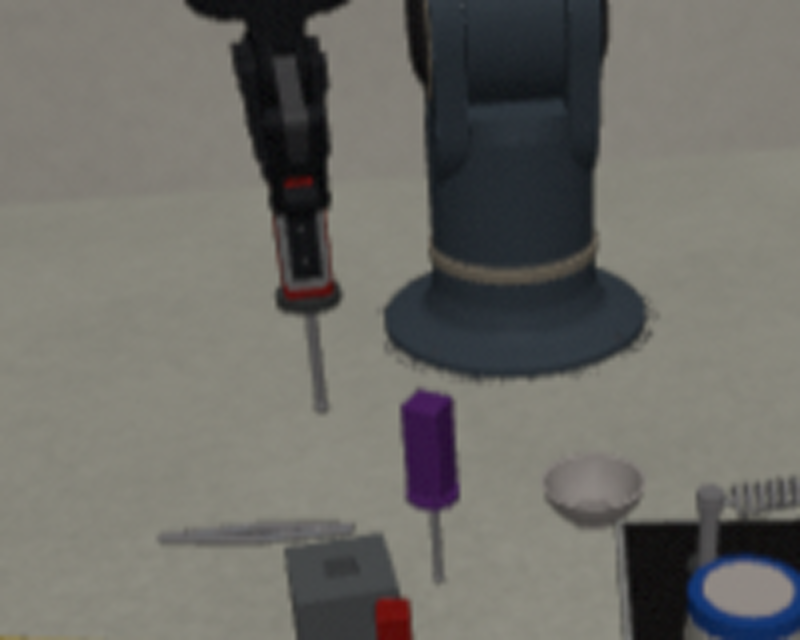

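View pics/ff_d.png

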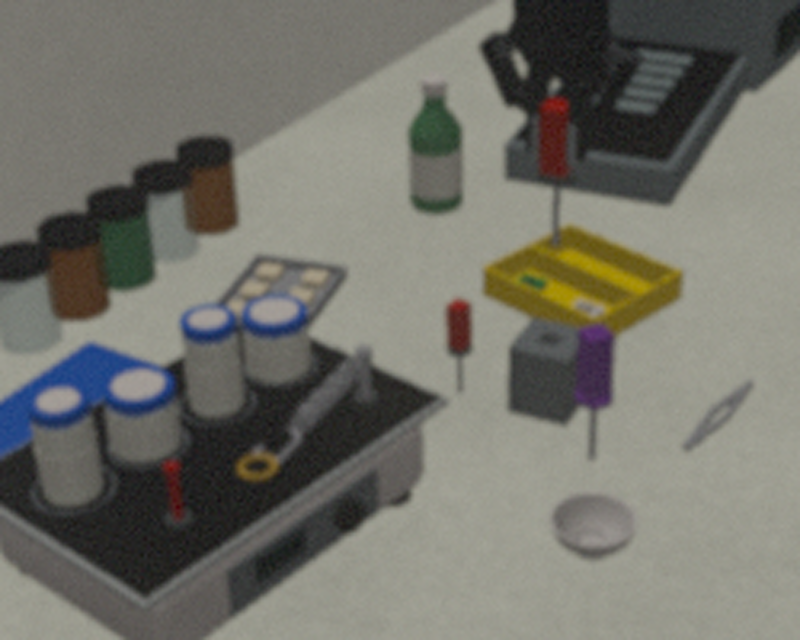

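View pics/ff_wrist.png

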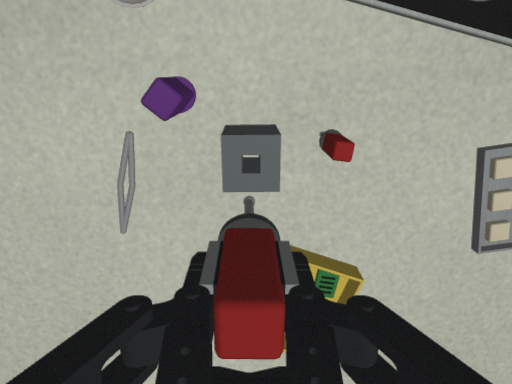

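Run:
```python
from h import *
W=load('/tmp/ff_wrist.npz')
for z in (160,164,168): print(proj(W,[429.7,-153.8,z]))
for f,u,v in [('b_wrist',190.3,62.3),('bb_wrist',46,91),('u_wrist',210.5,216.5),('t_wrist',57.5,292),('z_wrist',14,14)]:
    X=load(f'/tmp/{f}.npz'); p=ray_z(X,u,v,130); s=tosh(p); print(f,p,s, 'ang',np.arctan2(-(s[0]+60),s[1]+115),'r',np.hypot(s[0]+60,s[1]+115))
# ring by colour
for f in ['b_wrist','bb_wrist','u_wrist','t_wrist','v_wrist','cc_scene','ff_scene']:
    X=load(f'/tmp/{f}.npz');hsv=cv2.cvtColor(X['im'],cv2.COLOR_RGB2HSV);Q=xyz(X);s=(Q-SC)@np.stack([SX,SY,[0,0,1]],1)
    m=(hsv[...,0]>12)&(hsv[...,0]<28)&(hsv[...,1]>70)&(abs(s[...,0]+97)<30)&(abs(s[...,1]-40)<30)&(abs(s[...,2]-130)<12)
    q=s[m]
    if len(q)>10: print(f,len(q),cv2.minEnclosingCircle(q[:,:2].astype(np.float32)),np.median(q[:,2]))
```

```text
[250.065 196.097]
[250.092 198.08 ]
[250.119 200.127]
b_wrist [483.04  191.368 130.   ] [-98.711  38.966 130.   ] ang 0.2463218620799938 r 158.75802581553236
bb_wrist [482.683 190.69  130.   ] [-98.966  38.244 130.   ] ang 0.24899635111722915 r 158.1199061322353
u_wrist [482.976 190.593 130.   ] [-98.661  38.19  130.   ] ang 0.2472113507175679 r 157.99354266041928
t_wrist [483.012 191.189 130.   ] [-98.713  38.785 130.   ] ang 0.24660981367016446 r 158.582391690945
z_wrist [486.981 181.164 130.   ] [-93.322  29.447 130.   ] ang 0.22671855022004658 r 148.24056870498265
b_wrist 336 ((-98.95484924316406, 38.84720993041992), 14.436531066894531) 131.8009737037329
bb_wrist 904 ((-98.78446960449219, 38.26581573486328), 14.799729347229004) 131.77232762918572
u_wrist 283 ((-98.74549865722656, 38.82524490356445), 14.56610107421875) 131.80989059727077
t_wrist 781 ((-98.81417083740234, 39.21208190917969), 14.719818115234375) 131.70225819047786
v_wrist 715 ((-98.72431945800781, 39.30571365356445), 14.642592430114746) 131.69461822532162
cc_scene 49 ((-96.9786148071289, 39.965389251708984), 14.480292320251465) 131.2769319679895
ff_scene 49 ((-97.52043151855469, 40.11384963989258), 14.177227973937988) 130.9790876519872
```

Run:
```python
from h import *
from bench import robot
q=robot.get_obs()['orientation'];R0=R.from_quat([q[1],q[2],q[3],q[0]])
print(R0.as_matrix())
np.save('/tmp/Rp.npy',R0.as_matrix())
plan(np.array([483,191,241]),R0,10)
```

```text
[[-0.094  0.996 -0.004]
 [ 0.996  0.095  0.004]
 [ 0.004 -0.004 -1.   ]]
turn total deg [0. 0. 0.] shift total world [ 54.3 344.5   2.1] in tool now [337.9  86.6  -0.9]
[[0.0, 0.0, 0.0], [0.1689, 0.0433, -0.0005]]
[[0.0, 0.0, 0.0], [0.1689, 0.0433, -0.0005]]
[[0.0, 0.0, 0.0], [0.1689, 0.0433, -0.0005]]
[[0.0, 0.0, 0.0], [0.1689, 0.0433, -0.0005]]
[[0.0, 0.0, 0.0], [0.1689, 0.0433, -0.0005]]
[[0.0, 0.0, 0.0], [0.1689, 0.0433, -0.0005]]
[[0.0, 0.0, 0.0], [0.1689, 0.0433, -0.0005]]
[[0.0, 0.0, 0.0], [0.1689, 0.0433, -0.0005]]
[[0.0, 0.0, 0.0], [0.1689, 0.0433, -0.0005]]
[[0.0, 0.0, 0.0], [0.1689, 0.0433, -0.0005]]
```

{"fn": "play_rows", "kwargs": {"motion": [[[0, 0, 0], [0.06, 0.015, 0], 1], [[0, 0, 0], [0.12, 0.03, 0], 1], [[0, 0, 0], [0.19, 0.05, 0], 1], [[0, 0, 0], [0.19, 0.05, 0], 1], [[0, 0, 0], [0.19, 0.05, 0], 1], [[0, 0, 0], [0.19, 0.05, 0], 1], [[0, 0, 0], [0.19, 0.05, 0], 1], [[0, 0, 0], [0.19, 0.05, 0], 1], [[0, 0, 0], [0.15, 0.04, 0], 1], [[0, 0, 0], [0.1, 0.025, 0], 1]], "grip_force": 120}}

```text
t: 49.27
eef_pos: [480.9, 170.3, 239.7]
orientation: [-0.003, 0.671, 0.741, 0.0]
ft_force: [-0.2, -0.2, -1.1]
finger_gap: 23.0
```

{"fn": "play_rows", "kwargs": {"motion": [[[0, 0, 0], [0.07, 0.015, 0], 1], [[0, 0, 0], [0.04, 0.008, 0], 1], [[0, 0, 0], [0.02, 0, 0], 1], [[0, 0, 0], [0, 0, 0], 1], [[0, 0, 0], [0, 0, 0], 1], [[0, 0, 0], [0, 0, 0], 1], [[0, 0, 0], [0, 0, 0], 1], [[0, 0, 0], [0, 0, 0], 1], [[0, 0, 0], [0, 0, 0], 1], [[0, 0, 0], [0, 0, 0], 1]]}}

```text
t: 50.1
eef_pos: [484.0, 192.5, 241.6]
orientation: [-0.001, 0.673, 0.74, 0.001]
ft_force: [-0.5, 0.0, -0.3]
finger_gap: 22.6
```

Run:
```python
from h import *
from bench import robot
print(robot.get_obs()['eef_pos'])
plan(np.array([483,191,222]),np.load('/tmp/Rp.npy'),1)
W=grab('wrist','gg_wrist');D=grab('side','gg_side');S=grab('scene','gg_scene')
crop(D,100,100,300,270,4,'gg_d');crop(S,290,60,450,200,5,'gg_s')
for X in [W,D,S]: print(proj(X,[robot.get_obs()['eef_pos'][0],robot.get_obs()['eef_pos'][1],robot.get_obs()['eef_pos'][2]-73]))
```

```text
[483.965 192.511 241.606]
turn total deg [ 0.19  0.05 -0.03] shift total world [ -1.   -1.5 -19.6] in tool now [-1.5 -1.1 19.6]
[[0.0011, 0.0003, -0.0001], [-0.0074, -0.0055, 0.098]]
[250.119 199.69 ]
[207.836 220.905]
[383.19  148.263]
```

View pics/gg_wrist.png

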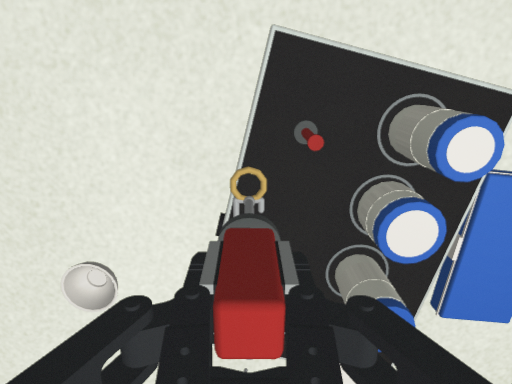

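View pics/gg_d.png

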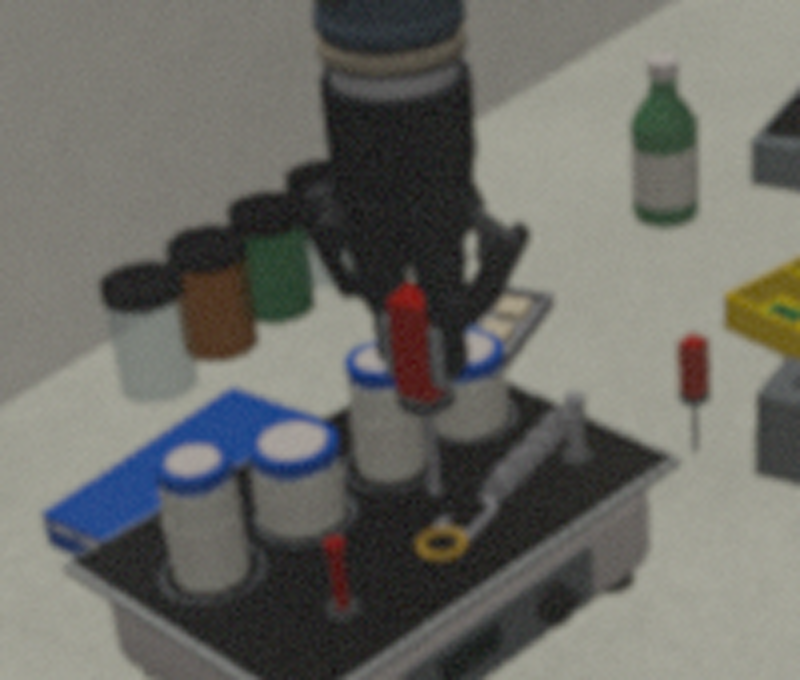

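View pics/gg_s.png

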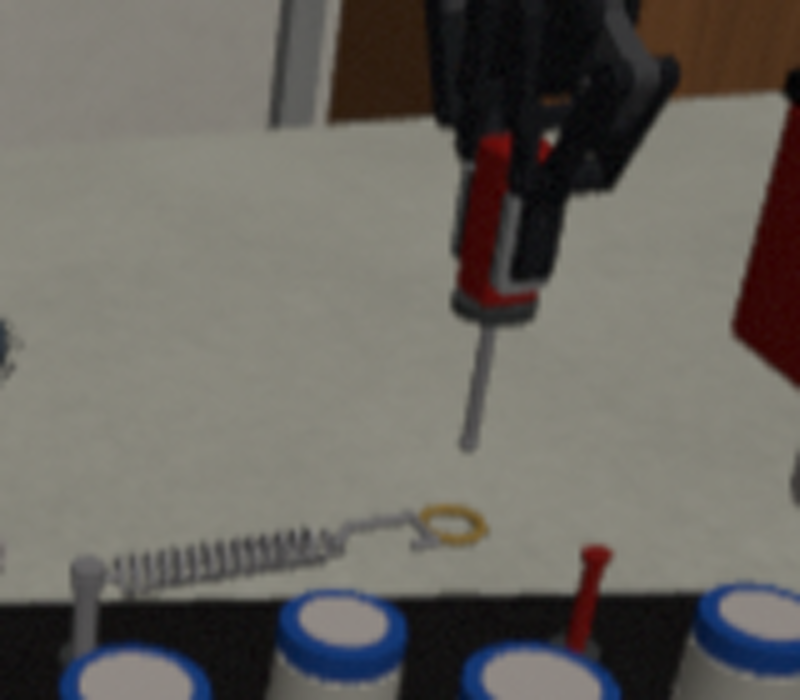

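{"fn": "play_rows", "kwargs": {"motion": [[[0, 0, 0], [-0.0074, -0.0055, 0.02], 1], [[0, 0, 0], [0, 0, 0.04], 1], [[0, 0, 0], [0, 0, 0.04], 1], [[0, 0, 0], [0, 0, 0.03], 1], [[0, 0, 0], [0, 0, 0], 1], [[0, 0, 0], [0, 0, 0], 1], [[0, 0, 0], [0, 0, 0], 1], [[0, 0, 0], [0, 0, 0], 1], [[0, 0, 0], [0, 0, 0], 1], [[0, 0, 0], [0, 0, 0], 1]]}}

```text
t: 51.08
eef_pos: [483.1, 191.4, 215.8]
orientation: [-0.001, 0.673, 0.74, 0.001]
ft_force: [-0.8, 0.6, -1.0]
finger_gap: 23.0
```

Run:
```python
from h import *
from bench import robot
print(robot.get_obs()['eef_pos'])
W=grab('wrist','hh_wrist');D=grab('side','hh_side');S=grab('scene','hh_scene')
crop(D,160,200,260,280,7,'hh_d');crop(S,330,120,430,200,7,'hh_s');crop(W,200,130,300,230,6,'hh_w')
```

```text
[483.099 191.433 215.769]
```

View pics/hh_w.png

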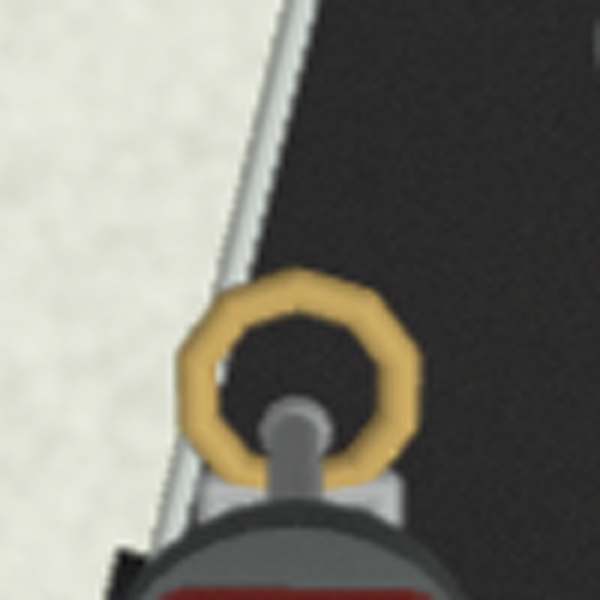

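View pics/hh_d.png

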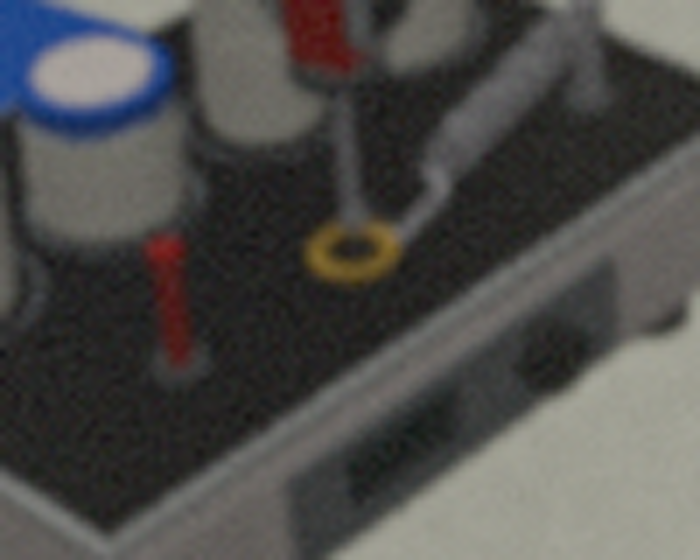

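View pics/hh_s.png

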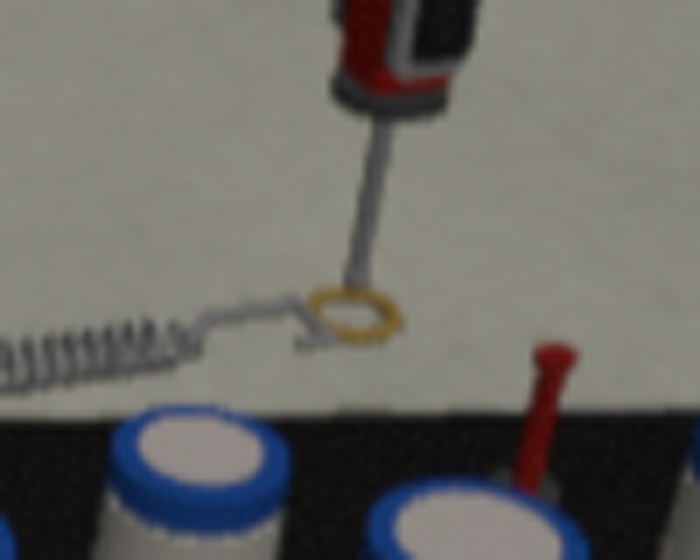

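{"fn": "play_rows", "kwargs": {"motion": [[[0, 0, 0], [0, 0, 0.02], 1], [[0, 0, 0], [0, 0, 0.02], 1], [[0, 0, 0], [0, 0, 0.02], 1], [[0, 0, 0], [0, 0, 0.02], 1], [[0, 0, 0], [0, 0, 0.02], 1], [[0, 0, 0], [0, 0, 0.02], 1], [[0, 0, 0], [0, 0, 0], 1], [[0, 0, 0], [0, 0, 0], 1], [[0, 0, 0], [0, 0, 0], 1], [[0, 0, 0], [0, 0, 0], 1]]}}

```text
t: 52.07
eef_pos: [483.1, 191.5, 191.7]
orientation: [-0.001, 0.673, 0.74, 0.001]
ft_force: [0.4, 0.2, -0.5]
finger_gap: 22.3
```

Run:
```python
from h import *
from bench import robot
o=robot.get_obs();print(o['eef_pos'],o['ft_force'])
W=grab('wrist','ii_wrist');D=grab('side','ii_side');S=grab('scene','ii_scene')
crop(D,160,200,260,280,7,'ii_d');crop(S,330,120,430,200,7,'ii_s');crop(W,200,130,300,230,6,'ii_w')
```

```text
[483.133 191.518 191.723] [ 0.381  0.168 -0.525]
```

View pics/ii_w.png

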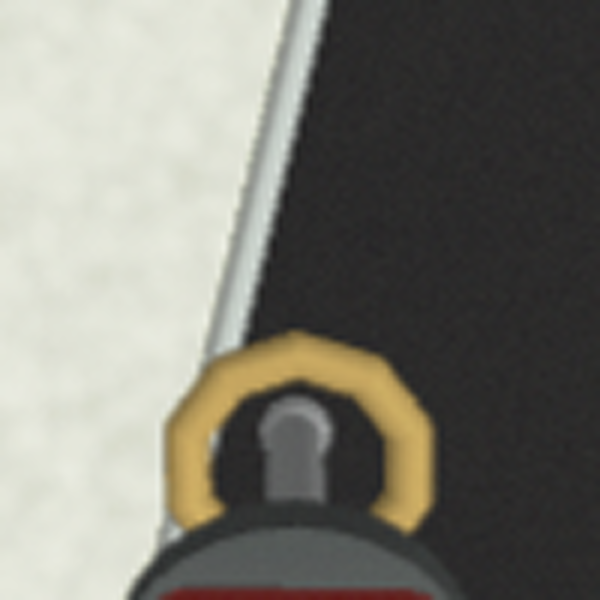

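View pics/ii_d.png

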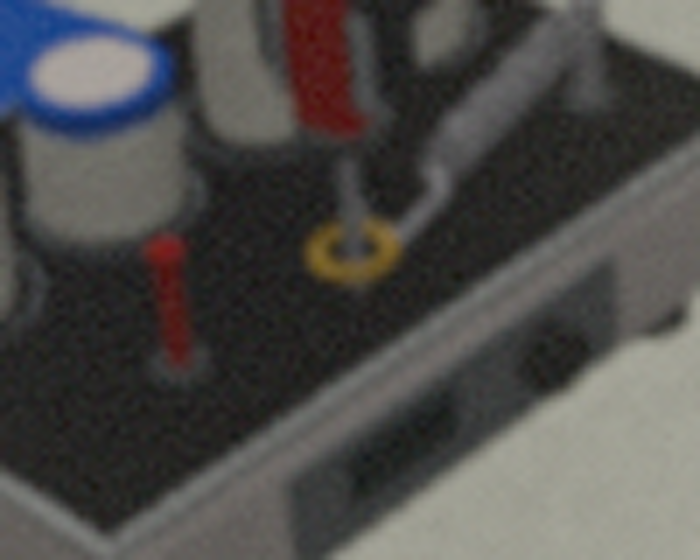

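View pics/ii_s.png

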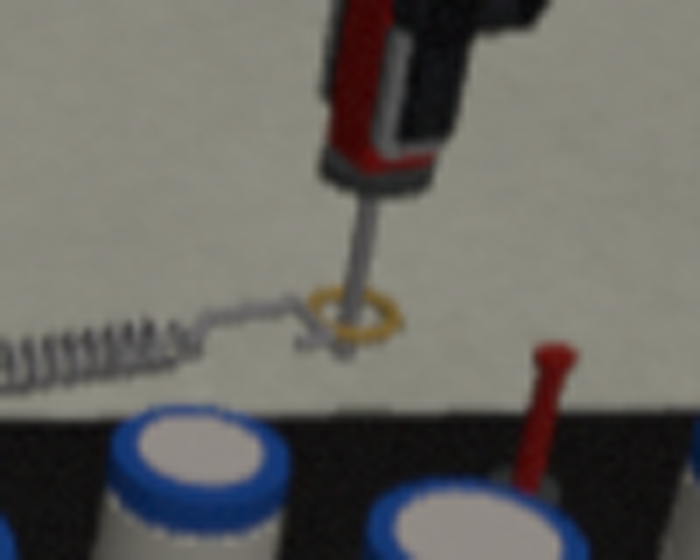

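{"fn": "play_rows", "kwargs": {"motion": [[[0, 0, 0], [0.02, 0, 0], 1], [[0, 0, 0], [0.03, 0, 0], 1], [[0, 0, 0], [0.04, 0, 0], 1], [[0, 0, 0], [0.05, 0, 0], 1], [[0, 0, 0], [0.05, 0, 0], 1], [[0, 0, 0], [0.05, 0, 0], 1], [[0, 0, 0], [0.05, 0, 0], 1], [[0, 0, 0], [0.04, 0, 0], 1], [[0, 0, 0], [0.03, 0, 0], 1], [[0, 0, 0], [0, 0, 0], 1]]}}

```text
t: 53.05
eef_pos: [475.7, 262.1, 191.1]
orientation: [-0.0, 0.672, 0.74, -0.001]
ft_force: [0.9, -9.5, 0.6]
finger_gap: 22.6
```

```bash
cat > look.py <<'E'
import sys
from h import *
from bench import robot
f=sys.argv[1]
o=robot.get_obs();p=o['eef_pos'];print('tcp',p,'sh',tosh(p),'F',o['ft_force'],'gap',o['finger_gap'])
s=tosh(p);print('pin r',np.hypot(s[0]+60,s[1]+115),'ang',np.arctan2(-(s[0]+60),s[1]+115))
W=grab('wrist',f+'_wrist');D=grab('side',f+'_side');S=grab('scene',f+'_scene')
for n,X in (('W',W),('S',S),('D',D)):
    hsv=cv2.cvtColor(X['im'],cv2.COLOR_RGB2HSV);Q=xyz(X);q=(Q-SC)@np.stack([SX,SY,[0,0,1]],1)
    m=(hsv[...,0]>12)&(hsv[...,0]<28)&(hsv[...,1]>70)&(abs(q[...,0]+80)<60)&(abs(q[...,1]-80)<80)&(abs(q[...,2]-130)<12)
    k=q[m]
    if len(k)>10:
        c,r=cv2.minEnclosingCircle(k[:,:2].astype(np.float32)); print(n,len(k),'ring sh',np.round(c,1),'rad',round(r,1),'dist',np.hypot(c[0]+60,c[1]+115).round(1),'ang',np.arctan2(-(c[0]+60),c[1]+115).round(3))
crop(D,130,190,240,280,7,f+'_d');crop(S,330,120,440,200,7,f+'_s');crop(W,170,110,330,230,4.5,f+'_w')
E
python3 look.py jj
```

```text
tcp [475.716 262.115 191.105] sh [-116.292  107.884  191.105] F [ 0.916 -9.528  0.612] gap 22.64378558067703
pin r 229.88267612511436 ang 0.24738732726942106
W 412 ring sh [-115.2  101.1] rad 14.1 dist 223.1 ang 0.25
S 45 ring sh [-112.    98.9] rad 14.1 dist 220.1 ang 0.238
D 64 ring sh [-116.6   97.4] rad 17.7 dist 219.8 ang 0.26
```

View pics/jj_w.png

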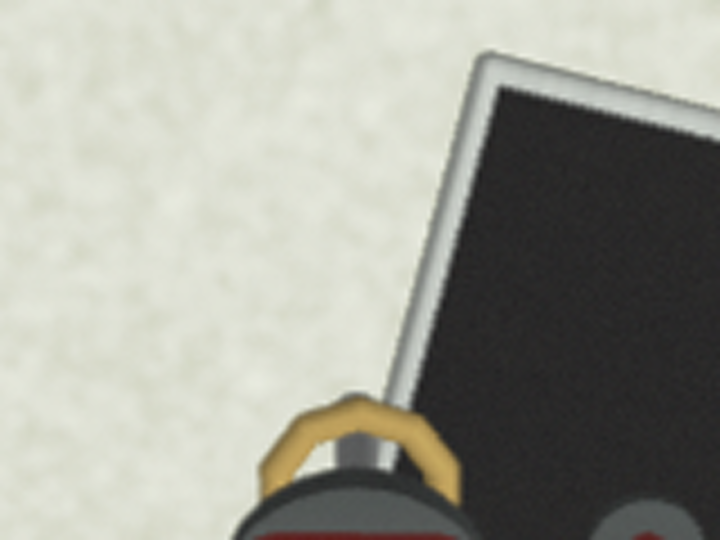

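View pics/jj_d.png

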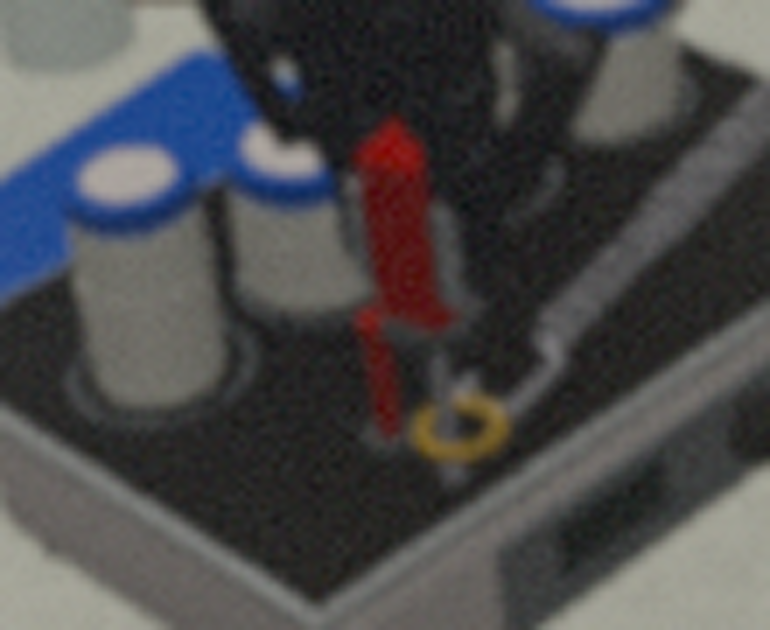

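View pics/jj_s.png

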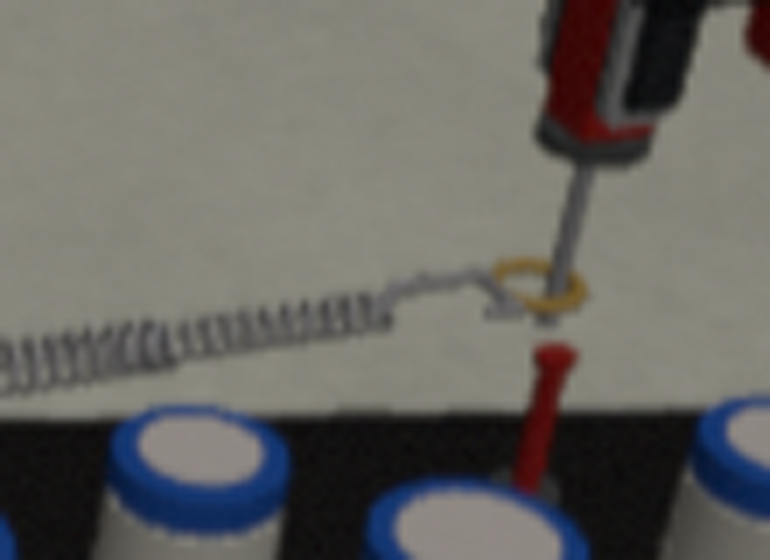

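{"fn": "play_rows", "kwargs": {"motion": [[[0, 0, 0], [0.02, 0, 0], 1], [[0, 0, 0], [0.02, 0, 0], 1], [[0, 0, 0], [0.01, 0, 0], 1], [[0, 0, 0], [0, 0, 0], 1], [[0, 0, 0], [0, 0, 0], 1], [[0, 0, 0], [0, 0, 0], 1], [[0, 0, 0], [0, 0, 0], 1], [[0, 0, 0], [0, 0, 0], 1], [[0, 0, 0], [0, 0, 0], 1], [[0, 0, 0], [0, 0, 0], 1]]}}

```text
t: 54.03
eef_pos: [475.2, 269.6, 191.0]
orientation: [0.0, 0.673, 0.739, -0.002]
ft_force: [0.8, -10.1, -0.1]
finger_gap: 22.6
```

```bash
python3 look.py kk
python3 - <<'E'
from h import *
S=load('/tmp/jj_scene.npz');p=tosh(ray_z(S,407.1,160.7,130));print(p,np.hypot(p[0]+60,p[1]+115))
S=load('/tmp/ii_scene.npz');p=tosh(ray_z(S,330+355/7,120+313/7,130));print(p,np.hypot(p[0]+60,p[1]+115))
S=load('/tmp/kk_scene.npz');crop(S,330,120,440,200,7,'kk_s')
E
```

```text
tcp [475.15  269.645 190.983] sh [-117.951  115.251  190.983] F [  0.838 -10.129  -0.132] gap 22.59695950367466
pin r 237.43148058165312 ang 0.2465661640842343
W 411 ring sh [-116.7  107.9] rad 14.1 dist 230.0 ang 0.249
S 40 ring sh [-115.1  106.8] rad 14.6 dist 228.5 ang 0.243
D 69 ring sh [-117.6  104.4] rad 17.1 dist 226.9 ang 0.257
[-112.502  100.318  130.   ] 221.6268784095578
[-97.997  41.549 130.   ] 161.09429035485695
```

View pics/kk_s.png

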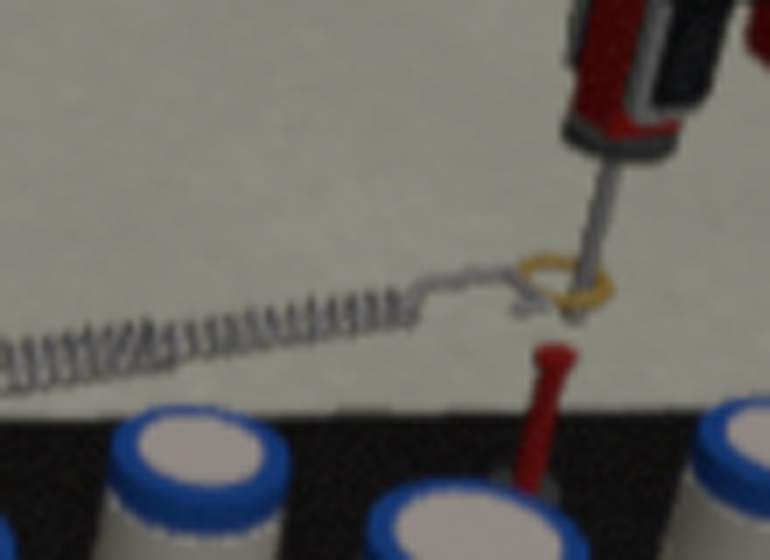

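View pics/kk_d.png

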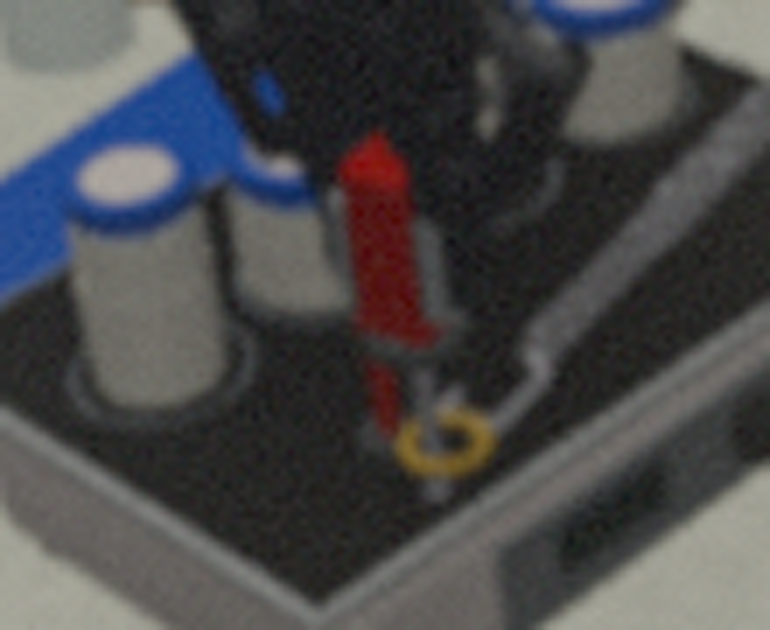

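```bash
cat > arc.py <<'E'
from h import *
Rp=np.load('/tmp/Rp.npy')
def arc(th0,r0,th1,r1,n):
    f=lambda t,r: sh(-60-r*np.sin(t),-115+r*np.cos(t))
    ts=np.linspace(th0,th1,n+1);rs=np.r_[np.linspace(r0,r1,4),[r1]*(n-3)]
    for i in range(n):
        d=f(ts[i+1],rs[i+1])-f(ts[i],rs[i]); print((Rp.T@d/200).round(4)[:2].tolist())
E
python3 -c "
from arc import *
arc(.2466,237.4,.11,240.0,8)"
```

```text
[0.0043, 0.0203]
[0.0039, 0.0205]
[0.0036, 0.0206]
[-0.0011, 0.0205]
[-0.0015, 0.0204]
[-0.0018, 0.0204]
[-0.0022, 0.0204]
[-0.0025, 0.0203]
```

{"fn": "play_rows", "kwargs": {"motion": [[[0, 0, 0], [0.0043, 0.0203, 0], 1], [[0, 0, 0], [0.0039, 0.0205, 0], 1], [[0, 0, 0], [0.0036, 0.0206, 0], 1], [[0, 0, 0], [-0.0011, 0.0205, 0], 1], [[0, 0, 0], [-0.0015, 0.0204, 0], 1], [[0, 0, 0], [-0.0018, 0.0204, 0], 1], [[0, 0, 0], [-0.0022, 0.0204, 0], 1], [[0, 0, 0], [-0.0025, 0.0203, 0], 1], [[0, 0, 0], [0, 0, 0], 1], [[0, 0, 0], [0, 0, 0], 1]]}}

```text
t: 55.02
eef_pos: [507.5, 272.8, 190.8]
orientation: [0.0, 0.673, 0.739, -0.003]
ft_force: [-0.5, -9.8, 0.0]
finger_gap: 22.4
```

{"fn": "play_rows", "kwargs": {"motion": [[[0, 0, 0], [0, 0, 0], 1], [[0, 0, 0], [0, 0, 0], 1], [[0, 0, 0], [0, 0, 0], 1], [[0, 0, 0], [0, 0, 0], 1], [[0, 0, 0], [0, 0, 0], 1], [[0, 0, 0], [0, 0, 0], 1], [[0, 0, 0], [0, 0, 0], 1], [[0, 0, 0], [0, 0, 0], 1], [[0, 0, 0], [0, 0, 0], 1], [[0, 0, 0], [0, 0, 0], 1]]}}

```text
t: 55.85
eef_pos: [507.2, 272.9, 190.8]
orientation: [-0.0, 0.673, 0.739, -0.003]
ft_force: [-0.3, -9.7, 1.0]
finger_gap: 22.7
```

```bash
python3 look.py ll; python3 -c "
from h import *
S=load('/tmp/ll_scene.npz');crop(S,340,130,440,200,8,'ll_s')"
```

```text
tcp [507.209 272.887 190.822] sh [-86.71  123.141 190.822] F [-0.292 -9.662  1.013] gap 22.746195491343464
pin r 239.63411756740828 ang 0.11169212739005645
W 440 ring sh [-87.1 114.8] rad 14.5 dist 231.4 ang 0.118
S 47 ring sh [-83.7 115.7] rad 14.7 dist 231.9 ang 0.102
D 63 ring sh [-87.3 114.8] rad 15.4 dist 231.5 ang 0.118
```

View pics/ll_s.png

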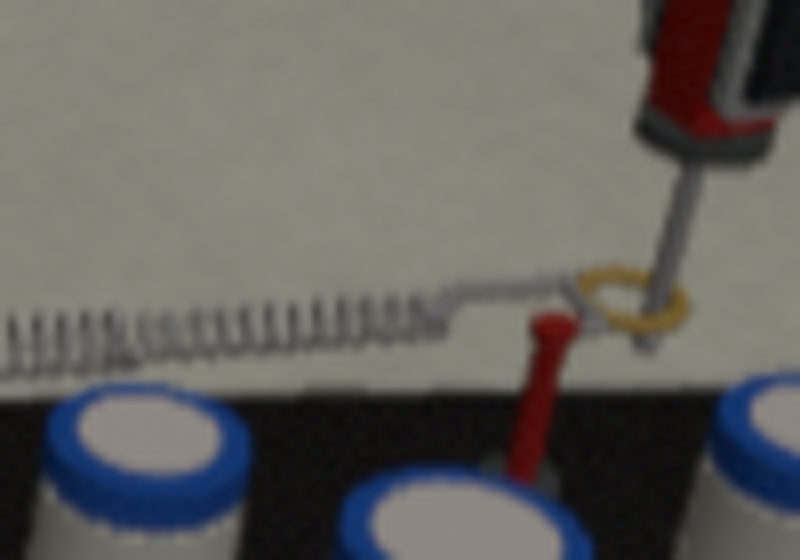

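View pics/ll_d.png

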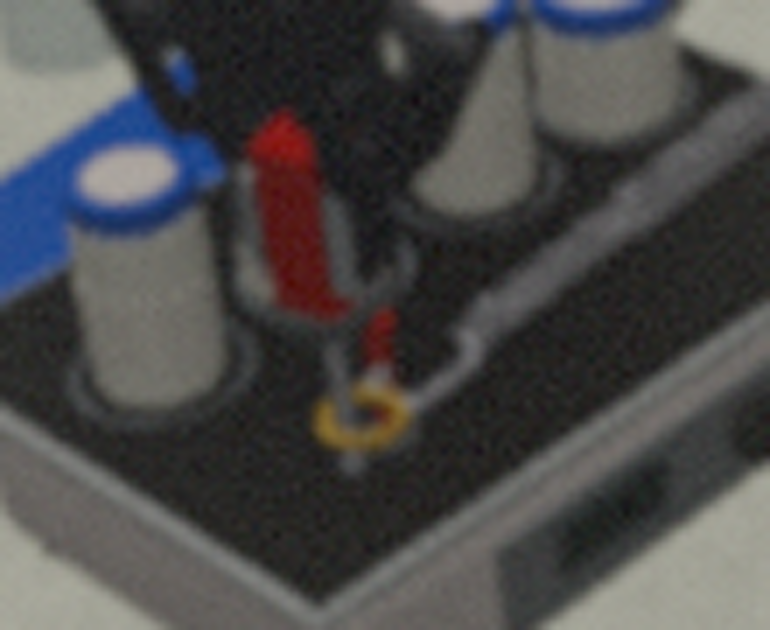

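View pics/ll_w.png

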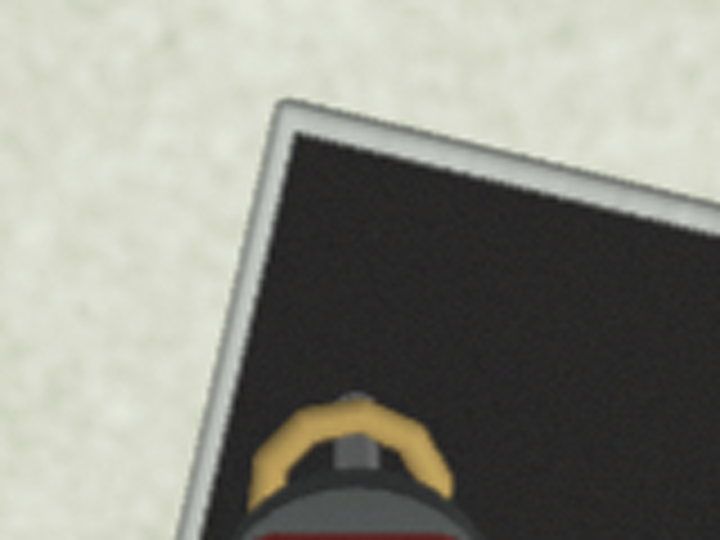

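```bash
python3 -c "
from arc import *
arc(.1117,239.6,.002,240.0,8)"
```

```text
[-0.0016, 0.0164]
[-0.0018, 0.0164]
[-0.002, 0.0163]
[-0.0029, 0.0162]
[-0.0031, 0.0162]
[-0.0033, 0.0161]
[-0.0036, 0.0161]
[-0.0038, 0.016]
```

{"fn": "play_rows", "kwargs": {"motion": [[[0, 0, 0], [-0.0016, 0.0164, 0], 1], [[0, 0, 0], [-0.0018, 0.0164, 0], 1], [[0, 0, 0], [-0.002, 0.0163, 0], 1], [[0, 0, 0], [-0.0029, 0.0162, 0], 1], [[0, 0, 0], [-0.0031, 0.0162, 0], 1], [[0, 0, 0], [-0.0033, 0.0161, 0], 1], [[0, 0, 0], [-0.0036, 0.0161, 0], 1], [[0, 0, 0], [-0.0038, 0.016, 0], 1], [[0, 0, 0], [0, 0, 0], 1], [[0, 0, 0], [0, 0, 0], 1]]}}

```text
t: 56.83
eef_pos: [533.2, 270.8, 190.6]
orientation: [-0.0, 0.674, 0.739, -0.003]
ft_force: [-2.1, -9.8, 1.2]
finger_gap: 22.5
```

```bash
python3 look.py mm; python3 -c "
from h import *
S=load('/tmp/mm_scene.npz');crop(S,340,130,440,200,8,'mm_s')
D=load('/tmp/mm_side.npz');crop(D,130,200,220,270,8,'mm_d')"
```

```text
tcp [533.236 270.765 190.635] sh [-60.653 124.844 190.635] F [-2.088 -9.841  1.242] gap 22.501734847649825
pin r 239.84506501131003 ang 0.002720585551977072
W 447 ring sh [-62.  115.6] rad 14.7 dist 230.6 ang 0.008
S 54 ring sh [-60.1 117. ] rad 15.0 dist 232.0 ang 0.0
D 63 ring sh [-64.3 113.5] rad 17.9 dist 228.5 ang 0.019
```

View pics/mm_s.png

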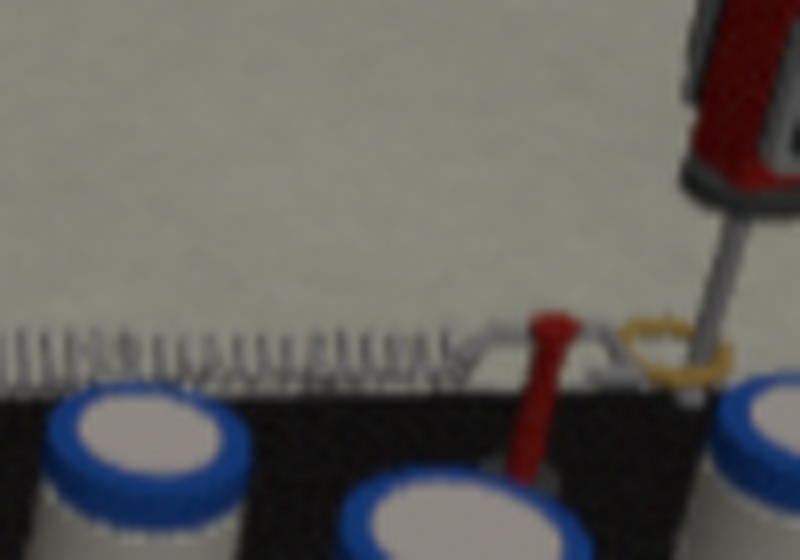

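View pics/mm_d.png

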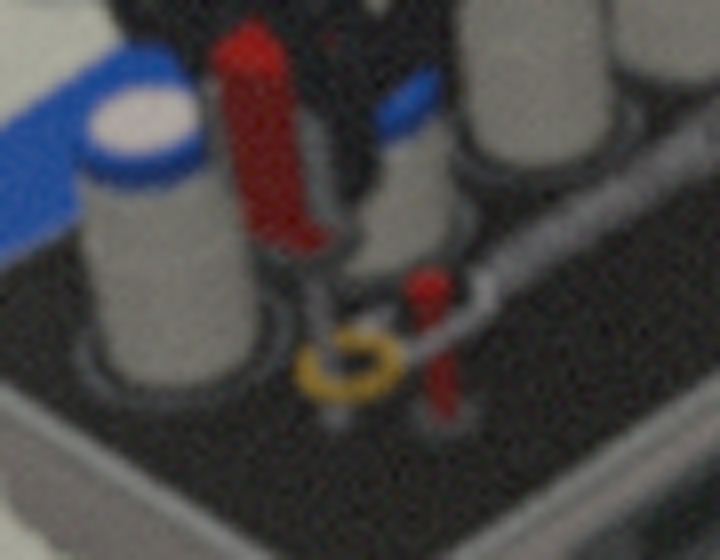

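{"fn": "play_rows", "kwargs": {"motion": [[[0, 0, 0], [-0.01, -0.004, 0], 1], [[0, 0, 0], [-0.01, -0.0025, 0], 1], [[0, 0, 0], [-0.01, -0.0025, 0], 1], [[0, 0, 0], [-0.01, -0.0025, 0], 1], [[0, 0, 0], [-0.01, -0.0025, 0], 1], [[0, 0, 0], [-0.01, -0.0025, 0], 1], [[0, 0, 0], [-0.01, -0.0025, 0], 1], [[0, 0, 0], [0, 0, 0], 1], [[0, 0, 0], [0, 0, 0], 1], [[0, 0, 0], [0, 0, 0], 1]]}}

```text
t: 57.82
eef_pos: [530.7, 258.4, 190.9]
orientation: [-0.001, 0.673, 0.74, -0.002]
ft_force: [-0.7, -6.4, 0.6]
finger_gap: 23.1
```

```bash
python3 look.py nn; python3 -c "
from h import *
S=load('/tmp/nn_scene.npz');crop(S,340,130,440,200,8,'nn_s')
D=load('/tmp/nn_side.npz');crop(D,130,200,220,270,8,'nn_d')"
```

```text
tcp [530.729 258.393 190.938] sh [-61.325 112.238 190.938] F [-0.653 -6.381  0.607] gap 23.112173603097922
pin r 227.2421613485836 ang 0.00583221518785095
W 452 ring sh [-62.6 103.4] rad 14.7 dist 218.4 ang 0.012
S 52 ring sh [-59.4 104.6] rad 14.3 dist 219.6 ang -0.003
D 64 ring sh [-65.3 104.1] rad 15.4 dist 219.1 ang 0.024
```

View pics/nn_s.png

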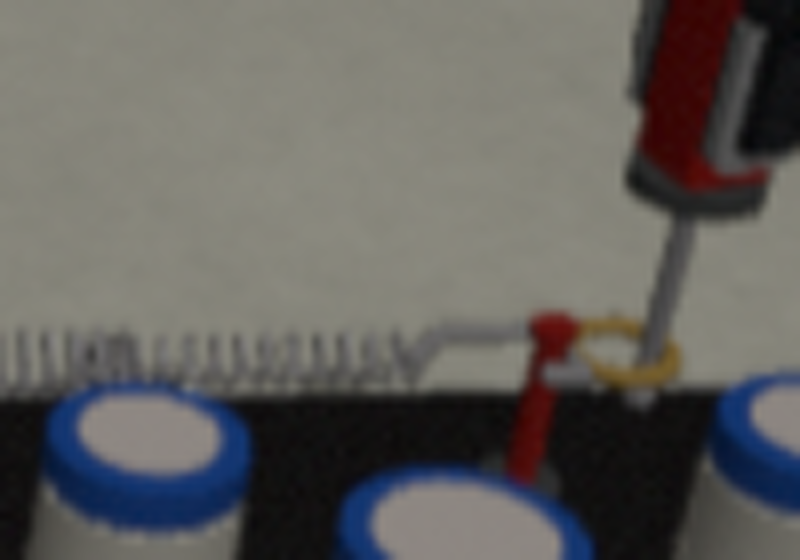

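View pics/nn_d.png

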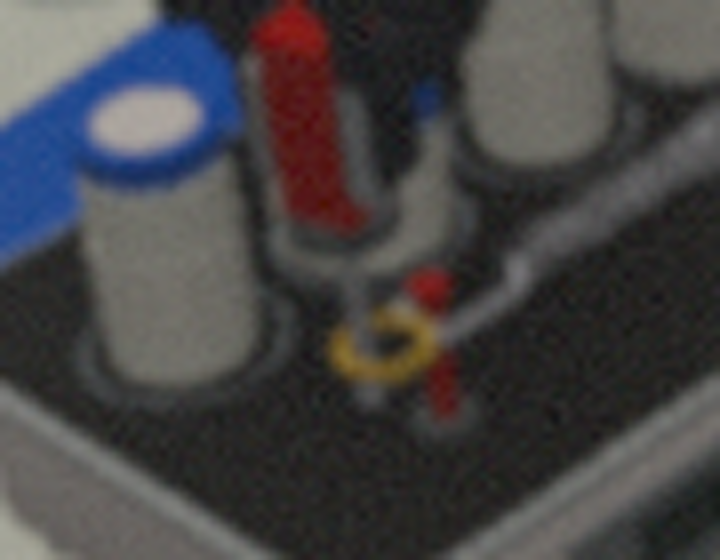

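{"fn": "play_rows", "kwargs": {"motion": [[[0, 0, 0], [-0.01, -0.0025, 0], 1], [[0, 0, 0], [-0.01, -0.0025, 0], 1], [[0, 0, 0], [-0.008, -0.002, 0], 1], [[0, 0, 0], [-0.006, -0.0015, 0], 1], [[0, 0, 0], [0, 0, 0], 1], [[0, 0, 0], [0, 0, 0], 1], [[0, 0, 0], [0, 0, 0], 1], [[0, 0, 0], [0, 0, 0], 1], [[0, 0, 0], [0, 0, 0], 1], [[0, 0, 0], [0, 0, 0], 1]]}}

```text
t: 58.8
eef_pos: [530.4, 253.6, 191.7]
orientation: [-0.002, 0.673, 0.74, 0.001]
ft_force: [-0.7, -0.4, -0.8]
finger_gap: 22.9
```

```bash
python3 look.py oo; python3 -c "
from h import *
S=load('/tmp/oo_scene.npz');crop(S,340,130,440,200,8,'oo_s')
D=load('/tmp/oo_side.npz');crop(D,130,200,220,270,8,'oo_d')"
```

```text
tcp [530.4   253.631 191.658] sh [-60.955 107.479 191.658] F [-0.658 -0.384 -0.792] gap 22.85071008371654
pin r 222.48131469809695 ang 0.004293751819008378
W 532 ring sh [-62.5 102.8] rad 14.8 dist 217.9 ang 0.012
S 54 ring sh [-60.9 103.4] rad 14.5 dist 218.5 ang 0.004
D 63 ring sh [-63.7 101.9] rad 17.0 dist 216.9 ang 0.017
```

View pics/oo_s.png

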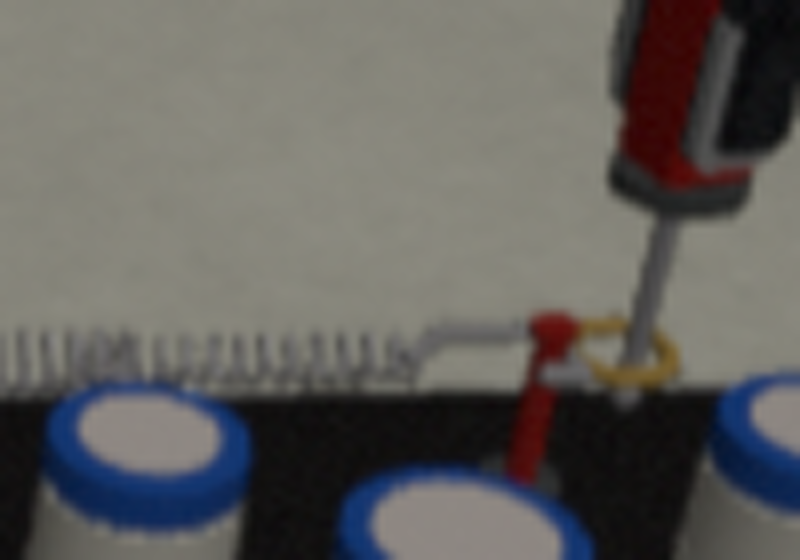

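View pics/oo_w.png

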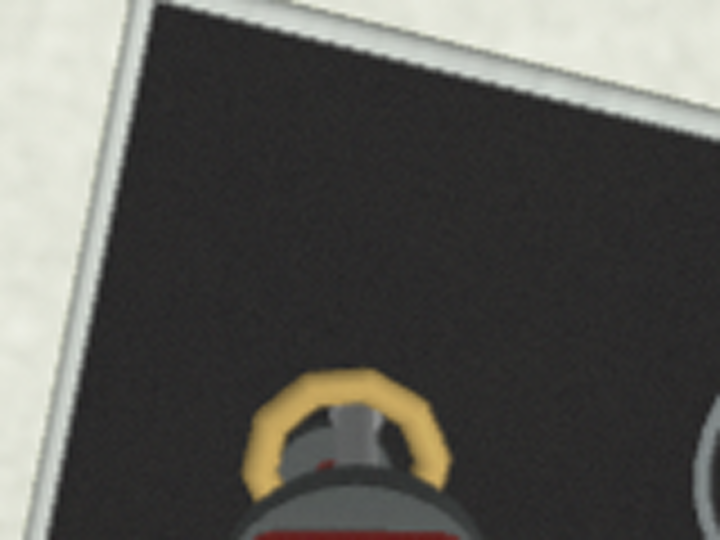

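View pics/oo_d.png

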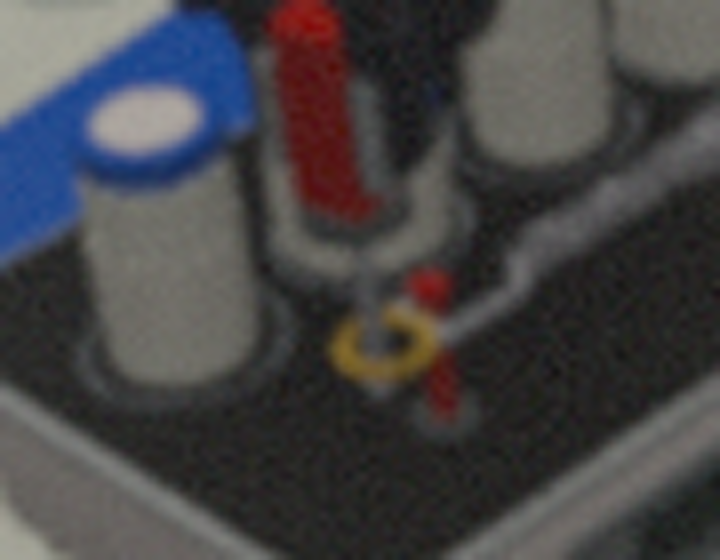

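{"fn": "play_rows", "kwargs": {"motion": [[[0, 0, 0], [-0.008, -0.002, 0], 1], [[0, 0, 0], [-0.007, -0.002, 0], 1], [[0, 0, 0], [0, 0, 0], 1], [[0, 0, 0], [0, 0, 0], 1], [[0, 0, 0], [0, 0, 0], 1], [[0, 0, 0], [0, 0, 0], 1], [[0, 0, 0], [0, 0, 0], 1], [[0, 0, 0], [0, 0, 0], 1], [[0, 0, 0], [0, 0, 0], 1], [[0, 0, 0], [0, 0, 0], 1]]}}

```text
t: 59.78
eef_pos: [529.9, 250.5, 191.7]
orientation: [-0.002, 0.673, 0.74, 0.001]
ft_force: [-0.5, 0.3, -1.0]
finger_gap: 22.8
```

```bash
python3 look.py pp; python3 -c "
from h import *
D=load('/tmp/pp_side.npz');crop(D,130,200,220,270,8,'pp_d')"
```

```text
tcp [529.868 250.494 191.658] sh [-61.023 104.298 191.658] F [-0.537  0.293 -1.012] gap 22.80220126595687
pin r 219.30068711509955 ang 0.004664116522407025
W 593 ring sh [-62.7 103. ] rad 14.7 dist 218.0 ang 0.013
S 53 ring sh [-59.1 104.8] rad 14.7 dist 219.8 ang -0.004
D 64 ring sh [-63.6 102.8] rad 15.6 dist 217.8 ang 0.017
```

View pics/pp_w.png

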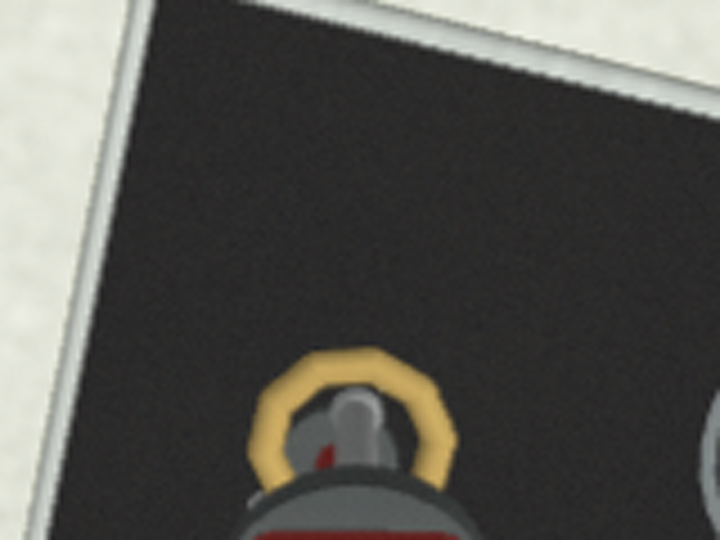

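View pics/pp_s.png

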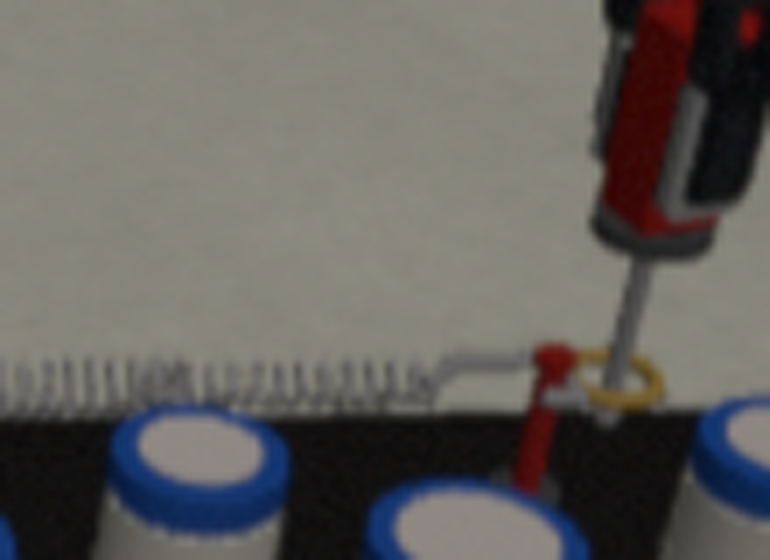

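{"fn": "play_rows", "kwargs": {"motion": [[[0, 0, 0], [0, 0, -0.015], 1], [[0, 0, 0], [0, 0, -0.025], 1], [[0, 0, 0], [0, 0, -0.03], 1], [[0, 0, 0], [0, 0, -0.04], 1], [[0, 0, 0], [0, 0, -0.05], 1], [[0, 0, 0], [0, 0, -0.05], 1], [[0, 0, 0], [0, 0, -0.04], 1], [[0, 0, 0], [0, 0, -0.02], 1], [[0, 0, 0], [0, 0, 0], 1], [[0, 0, 0], [0, 0, 0], 1]]}}

```text
t: 60.77
eef_pos: [529.9, 250.2, 245.8]
orientation: [-0.001, 0.673, 0.74, 0.001]
ft_force: [0.6, 0.3, -1.2]
finger_gap: 22.7
```

```bash
python3 look.py qq; python3 -c "
from h import *
W=load('/tmp/qq_wrist.npz');S=load('/tmp/qq_scene.npz')
crop(S,290,120,450,220,5,'qq_s')
R0=np.load('/tmp/Rp.npy')
plan(np.array([430.3,-153.4,245]),R0,1)"
```

```text
tcp [529.879 250.225 245.816] sh [-60.972 104.034 245.816] F [ 0.568  0.31  -1.235] gap 22.71126485622376
pin r 219.03622164020575 ang 0.004438827578544476
W 542 ring sh [-62.6 102.8] rad 14.8 dist 217.8 ang 0.012
S 60 ring sh [-59.3 104.6] rad 15.6 dist 219.6 ang -0.003
D 69 ring sh [-64.6 101.8] rad 18.2 dist 216.8 ang 0.021
turn total deg [0.11 0.08 0.  ] shift total world [ -99.3 -403.5    0. ] in tool now [-392.3 -137.    -1. ]
[[0.0006, 0.0004, 0.0], [-1.9614, -0.6849, -0.0049]]
```

View pics/qq_wrist.png

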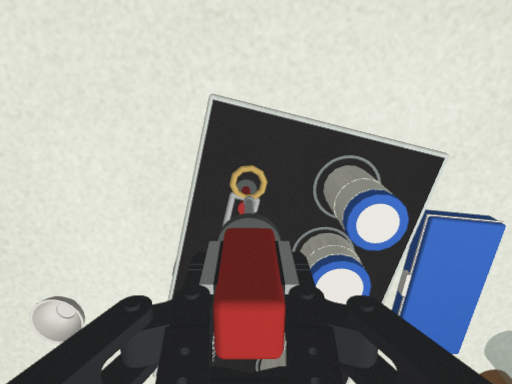

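View pics/qq_s.png

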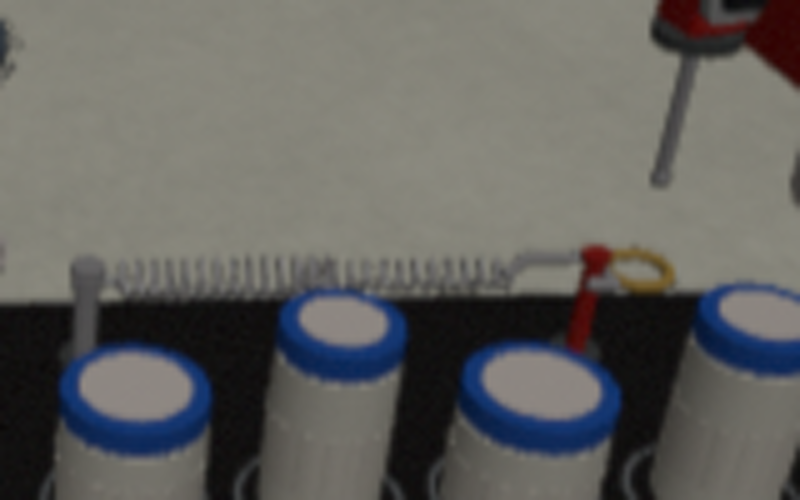

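{"fn": "play_rows", "kwargs": {"motion": [[[0, 0, 0], [-0.06, -0.021, 0], 1], [[0, 0, 0], [-0.12, -0.042, 0], 1], [[0, 0, 0], [-0.19, -0.066, 0], 1], [[0, 0, 0], [-0.19, -0.066, 0], 1], [[0, 0, 0], [-0.19, -0.066, 0], 1], [[0, 0, 0], [-0.19, -0.066, 0], 1], [[0, 0, 0], [-0.19, -0.066, 0], 1], [[0, 0, 0], [-0.19, -0.066, 0], 1], [[0, 0, 0], [-0.19, -0.066, 0], 1], [[0, 0, 0], [-0.19, -0.066, 0], 1]]}}

```text
t: 61.75
eef_pos: [442.6, -101.8, 244.4]
orientation: [-0.002, 0.673, 0.74, 0.001]
ft_force: [0.4, 0.2, -0.7]
finger_gap: 23.0
```

{"fn": "play_rows", "kwargs": {"motion": [[[0, 0, 0], [-0.13, -0.045, 0], 1], [[0, 0, 0], [-0.08, -0.028, 0], 1], [[0, 0, 0], [-0.04, -0.014, 0], 1], [[0, 0, 0], [0, 0, 0], 1], [[0, 0, 0], [0, 0, 0], 1], [[0, 0, 0], [0, 0, 0], 1], [[0, 0, 0], [0, 0, 0], 1], [[0, 0, 0], [0, 0, 0], 1], [[0, 0, 0], [0, 0, 0], 1], [[0, 0, 0], [0, 0, 0], 1]]}}

```text
t: 62.58
eef_pos: [432.0, -150.3, 244.3]
orientation: [-0.002, 0.672, 0.74, 0.001]
ft_force: [-0.8, 0.6, -1.7]
finger_gap: 22.6
```

Run:
```python
from h import *
R0=np.load('/tmp/Rp.npy')
plan(np.array([430.3,-153.4,162]),R0,1)
W=grab('wrist','rr_wrist')
```

```text
turn total deg [0.17 0.05 0.07] shift total world [ -1.7  -3.1 -82.3] in tool now [-3.2 -1.9 82.3]
[[0.001, 0.0003, 0.0004], [-0.0162, -0.0095, 0.4114]]
```

View pics/rr_wrist.png

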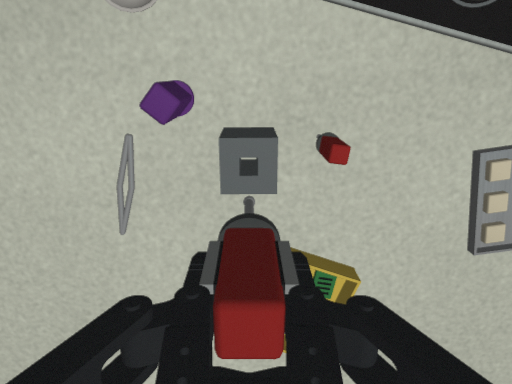

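{"fn": "play_rows", "kwargs": {"motion": [[[0, 0, 0.0004], [-0.0162, -0.0095, 0.04], 1], [[0, 0, 0], [0, 0, 0.08], 1], [[0, 0, 0], [0, 0, 0.1], 1], [[0, 0, 0], [0, 0, 0.1], 1], [[0, 0, 0], [0, 0, 0.08], 1], [[0, 0, 0], [0, 0, 0.04], 1], [[0, 0, 0], [0, 0, 0], 1], [[0, 0, 0], [0, 0, 0], 1], [[0, 0, 0], [0, 0, 0], 1], [[0, 0, 0], [0, 0, 0], 1]]}}

```text
t: 63.47
eef_pos: [430.9, -154.2, 157.3]
orientation: [-0.001, 0.673, 0.739, 0.002]
ft_force: [-0.3, 0.1, -1.7]
finger_gap: 22.5
```

Run:
```python
from h import *
R0=np.load('/tmp/Rp.npy')
plan(np.array([430.3,-153.4,82.8]),R0,1)
W=grab('wrist','ss_wrist');crop(W,190,120,310,240,5,'ss_w')
S=grab('scene','ss_scene');crop(S,170,130,260,230,6,'ss_s')
D=grab('side','ss_side');crop(D,260,130,350,230,6,'ss_d')
```

```text
turn total deg [ 0.3   0.09 -0.07] shift total world [ -0.6   0.8 -74.5] in tool now [ 0.6 -0.7 74.5]
[[0.0017, 0.0005, -0.0004], [0.003, -0.0033, 0.3724]]
```

View pics/ss_w.png

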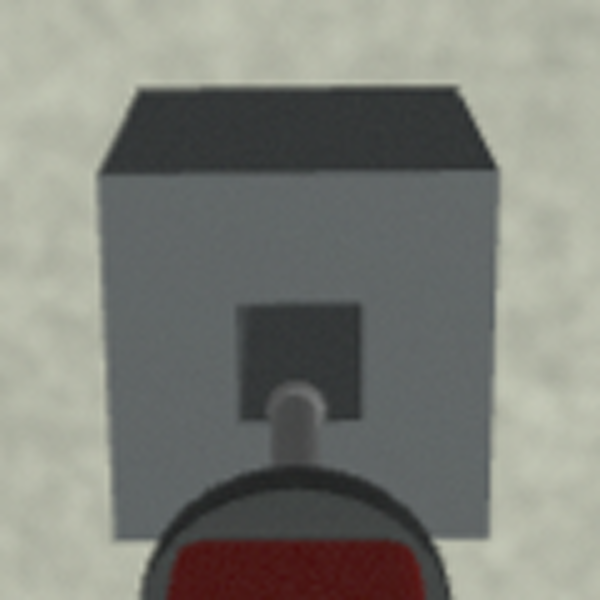

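View pics/ss_s.png

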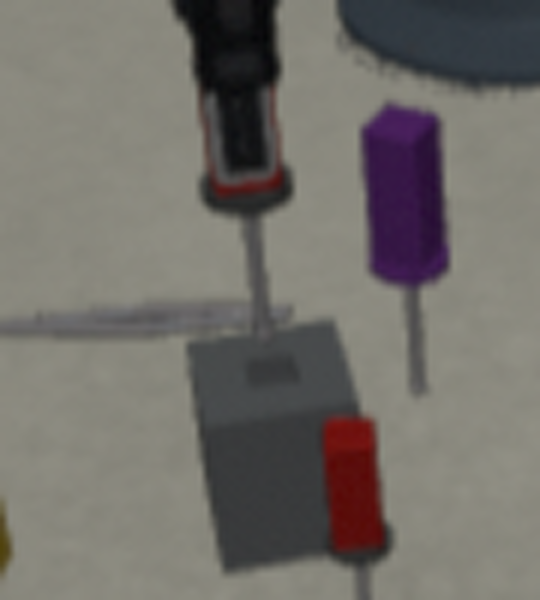

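View pics/ss_d.png

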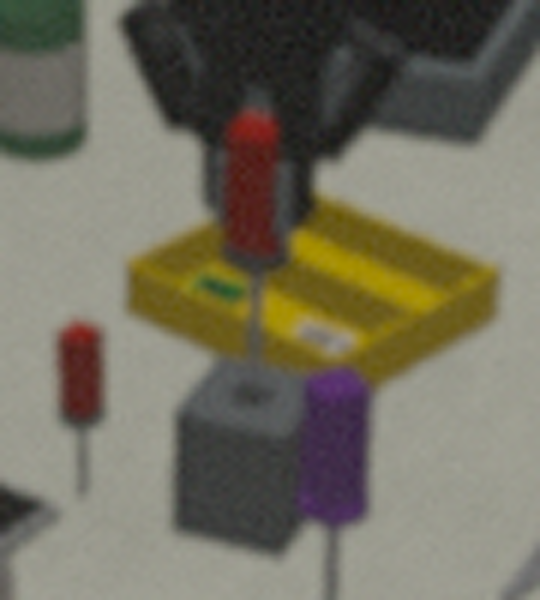

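{"fn": "play_rows", "kwargs": {"motion": [[[0, 0, 0], [0.003, -0.003, 0.02], 1], [[0, 0, 0], [0, 0, 0.03], 1], [[0, 0, 0], [0, 0, 0.04], 1], [[0, 0, 0], [0, 0, 0.05], 1], [[0, 0, 0], [0, 0, 0.06], 1], [[0, 0, 0], [0, 0, 0.06], 1], [[0, 0, 0], [0, 0, 0.05], 1], [[0, 0, 0], [0, 0, 0.03], 1], [[0, 0, 0], [0, 0, 0], 1], [[0, 0, 0], [0, 0, 0], 1]]}}

```text
t: 64.45
eef_pos: [429.2, -153.2, 87.9]
orientation: [-0.002, 0.673, 0.739, 0.001]
ft_force: [0.6, 0.2, -0.9]
finger_gap: 22.7
```

Run:
```python
from h import *
R0=np.load('/tmp/Rp.npy')
plan(np.array([430.3,-153.4,82.8]),R0,1)
S=grab('scene','tt_scene');crop(S,170,130,260,230,6,'tt_s')
```

```text
turn total deg [ 0.13  0.04 -0.08] shift total world [ 1.1 -0.2 -5.1] in tool now [-0.3  1.   5.1]
[[0.0007, 0.0002, -0.0004], [-0.0017, 0.0052, 0.0255]]
```

View pics/tt_s.png

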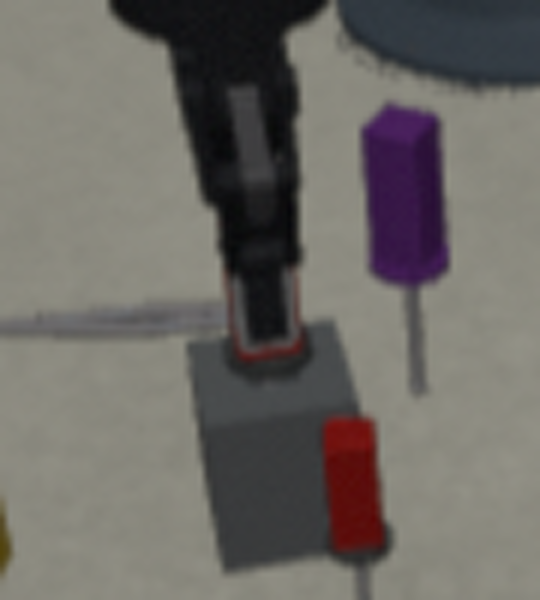

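{"fn": "play_rows", "kwargs": {"motion": [[[0, 0, 0], [-0.001, 0.005, 0.01], 1], [[0, 0, 0], [0, 0, 0.006], 1], [[0, 0, 0], [0, 0, 0.005], 1], [[0, 0, 0], [0, 0, 0.004], 1], [[0, 0, 0], [0, 0, 0], 1], [[0, 0, 0], [0, 0, 0], 1], [[0, 0, 0], [0, 0, 0], 1], [[0, 0, 0], [0, 0, 0], 1], [[0, 0, 0], [0, 0, 0], 1], [[0, 0, 0], [0, 0, 0], 1]]}}

```text
t: 65.33
eef_pos: [430.4, -153.2, 83.4]
orientation: [-0.001, 0.673, 0.739, 0.001]
ft_force: [-1.0, 0.0, -1.9]
finger_gap: 22.8
```

{"fn": "play_rows", "kwargs": {"motion": [[[0, 0, 0], [0, 0, 0.003], 1], [[0, 0, 0], [0, 0, 0.003], 1], [[0, 0, 0], [0, 0, 0.003], 1], [[0, 0, 0], [0, 0, 0], 1], [[0, 0, 0], [0, 0, 0], 1], [[0, 0, 0], [0, 0, 0], 1], [[0, 0, 0], [0, 0, 0], 1], [[0, 0, 0], [0, 0, 0], 1], [[0, 0, 0], [0, 0, 0], 1], [[0, 0, 0], [0, 0, 0], 1]]}}

```text
t: 66.17
eef_pos: [430.5, -153.2, 82.8]
orientation: [-0.002, 0.673, 0.739, 0.001]
ft_force: [-3.7, 0.9, 12.9]
finger_gap: 22.8
```

Seated (12.9 N at the same height as when taken). Release slowly and lift.

{"fn": "play_rows", "kwargs": {"motion": [[[0, 0, 0], [0, 0, -0.006], 1], [[0, 0, 0], [0, 0, 0], 0.45], [[0, 0, 0], [0, 0, 0], 0.4], [[0, 0, 0], [0, 0, 0], 0.3], [[0, 0, 0], [0, 0, 0], 0.1], [[0, 0, 0], [0, 0, 0], -0.1], [[0, 0, 0], [0, 0, 0], -0.3], [[0, 0, 0], [0, 0, 0], -0.3], [[0, 0, 0], [0, 0, -0.02], -0.3], [[0, 0, 0], [0, 0, -0.06], -0.3]]}}

```text
t: 67.0
eef_pos: [429.3, -152.9, 97.9]
orientation: [-0.003, 0.673, 0.739, 0.0]
ft_force: [-0.4, 0.3, 0.6]
finger_gap: 55.5
```

{"fn": "play_rows", "kwargs": {"motion": [[[0, 0, 0], [0, 0, -0.1], -0.3], [[0, 0, 0], [0, 0, -0.15], -0.3], [[0, 0, 0], [0, 0, -0.15], -0.3], [[0, 0, 0], [0, 0, -0.15], -0.3], [[0, 0, 0], [0, 0, -0.15], -0.3], [[0, 0, 0], [0, 0, -0.1], -0.3], [[0, 0, 0], [0, 0, -0.05], -0.3], [[0, 0, 0], [0, 0, 0], -0.3], [[0, 0, 0], [0, 0, 0], -0.3], [[0, 0, 0], [0, 0, 0], -0.3]]}}

```text
t: 67.83
eef_pos: [429.6, -153.6, 267.1]
orientation: [-0.003, 0.673, 0.739, 0.0]
ft_force: [0.5, 0.2, 0.1]
finger_gap: 55.8
```

```bash
python3 look.py uu
python3 - <<'E'
from lids import *
S=load('/tmp/uu_scene.npz');lids([S])
W=load('/tmp/uu_wrist.npz');Q=xyz(W);hsv=cv2.cvtColor(W['im'],cv2.COLOR_RGB2HSV)
red=((hsv[...,0]<8)|(hsv[...,0]>172))&(hsv[...,1]>150)&(hsv[...,2]>60)
n,l,st,ce=cv2.connectedComponentsWithStats(red.astype(np.uint8))
for i in range(1,n):
    if st[i,4]>60:
        q=Q[l==i]; t=q[q[:,2]>np.nanpercentile(q[:,2],98)-2.5]
        print('red',st[i],np.nanmedian(t,0).round(1),len(t))
crop(S,150,110,490,290,2.3,'uu_s')
D=load('/tmp/uu_side.npz');crop(D,100,130,360,300,3,'uu_d')
E
```

```text
tcp [ 429.595 -153.562  267.14 ] sh [-101.195 -310.071  267.14 ] F [0.525 0.167 0.061] gap 55.764169146951104
pin r 199.37301167632077 ang 2.9334716057627457
S 60 ring sh [-59.5 104.8] rad 14.5 dist 219.8 ang -0.002
D 68 ring sh [-63.5 102.8] rad 15.4 dist 217.9 ang 0.016
disc 129 sh [ 29.  108.3] r 15.8 z med 169.7 std 0.7
disc 129 sh [ 28.6 -36.6] r 16.1 z med 169.6 std 0.6
disc 240 sh [31.2 36.1] r 21.7 z med 143.6 std 0.6
disc 236 sh [  30.  -105.8] r 20.9 z med 143.6 std 0.7
red [319 130  28  25 527] [ 507.6 -128.5   94.3] 305
red [ 237  149   28   39 1010] [ 429.5 -153.5  133.6] 611
```

View pics/uu_s.png

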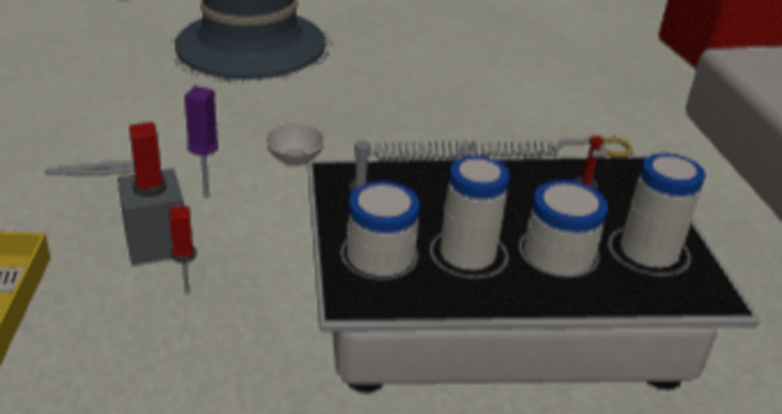

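View pics/uu_d.png

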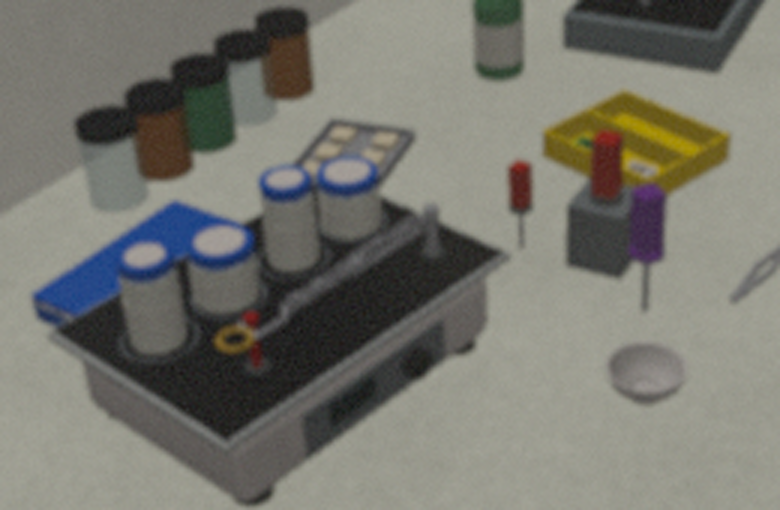

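View pics/uu_wrist.png

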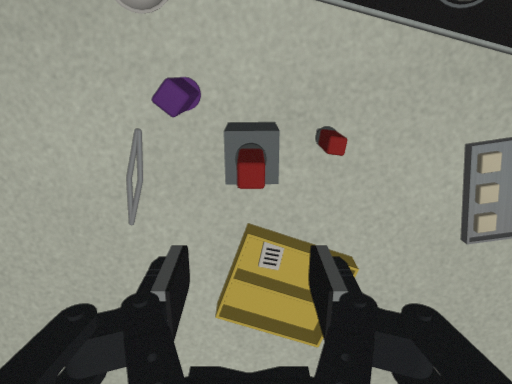

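```bash
python3 -c "
from bench import robot
print(robot.get_obs()['t']); print(robot.finish_job())"
```

```text
67.9833
the job is handed in; nothing more can be done
None
```

The job is done and handed in at t = 68 s, with the gripper clear of everything.

- **Pots:** I pulled the two jammed pots out of the bin along their own axes and stood them on the free rings at y = -36 and y = 108. The short pot on the y = -108 ring was knocked aside mid-run and nudged one of the tall pots. I put both back on their rings.
- **Lids:** I pressed all four with 12–20 N. The last depth check put the lid tops at about 169.7 mm (tall) and 143.6 mm (short). Home is 170 and 144 mm, and no orange band shows.
- **Spring:** I drew the ring out with the puller to about 72 mm of stretch, swung it onto the post and let it back. Only the puller's pin touched the spring. The last pictures show the post inside the hook, with the ring 218–220 mm from the pivot (219 expected). The pull on the tool had dropped to about 0 N before I withdrew the pin.
- **Puller:** It is back upright in its stand with the guard seated. Its top is at 133.6 mm, the same as before I took it.

The cameras disagree slightly on the ring's final position: the scene camera gives swing -0.002 rad and 219.8 mm, the side camera 0.016 rad and 217.9 mm. I put that down to the side camera's coarser view. No check failed, and in the last pictures I saw nothing else on the bench disturbed.

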